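Dress the praline display for opening

TASK

Get the praline display ready: pull the plaque drawer out to its stop, hang every plaque you find in it by its two holes on the stand whose two pins match its hole spacing, then push the drawer fully shut again. Also bring the loose left and right trays up flush and in line against the ends of the fixed tray so that the row has no gaps, and leave everything else on the counter where it is.

Things in the scene. Friction and masses are not known exactly. Their poses are not given: they have to be found in the camera images.
- drawer_handle (a point): Middle of the brass bar handle of the cabinet's only drawer: about 10 mm thick, 100 mm long along y, 35 mm out from the drawer front, 98 mm above the counter. Axes are the cabinet's: +x points into it, so the drawer pulls out along -x. The drawer front is 8 mm thick and reaches 118 mm above the counter.
- cabinet: Small fixed wooden cabinet, 150 mm wide (y), 190 mm deep (x), 125 mm high, with one drawer facing -x. Origin: bottom centre of its front face (43 mm behind the handle bar's centre when the drawer is shut); x points into the cabinet. Its top covers the shut drawer.
- drawer (a joint): How far the drawer is out: 0 shut, 0.170 m at its stop. Needs a few N and stays where left. Plaques inside travel with it, upright in cross slots 77, 119 and 161 mm behind the handle (10.4 mm wide, between ribs 24 mm high). Drawer floor 14 mm, side walls 54 mm above the counter.
- plaque_small: Small dark-wood plaque, about 90 g, 8 mm thick (x), 66 mm wide (y), board 55 mm high (z) with a grip tab 36 mm wide, 8 mm thick, 26 mm high centred on its top edge. Origin: middle of the bottom edge. Two 12 mm holes through it along x, 40 mm apart, 43.5 mm above the bottom. Starts upright in any slot of the drawer, or absent. Front and back alike.
- holes_small (a point): Point midway between the two holes of the small plaque, in the middle of its thickness; axes as the plaque's.
- pins_small (a point): Fixed brass stand for the small plaque (three in a row behind the trays, any order): midway between its two pins, at mid-length, 125 mm up; z up. Pins 6 mm thick, 40 mm apart in y, from tips 17 mm to -x (robot side) to the crossbar's face 17 mm to +x, rising 8 degrees to the tips. Nothing of it is over 10 mm above this point: a finger behind the tab passes over the 12 mm crossbar.
- plaque_medium: Medium dark-wood plaque, about 90 g, 8 mm thick (x), 82 mm wide (y), board 55 mm high (z) with a grip tab 36 mm wide, 8 mm thick, 26 mm high centred on its top edge. Origin: middle of the bottom edge. Two 12 mm holes through it along x, 56 mm apart, 43.5 mm above the bottom. Starts upright in any slot of the drawer, or absent. Front and back alike.
- holes_medium (a point): Point midway between the two holes of the medium plaque, in the middle of its thickness; axes as the plaque's.
- pins_medium (a point): Fixed brass stand for the medium plaque (three in a row behind the trays, any order): midway between its two pins, at mid-length, 125 mm up; z up. Pins 6 mm thick, 56 mm apart in y, from tips 17 mm to -x (robot side) to the crossbar's face 17 mm to +x, rising 8 degrees to the tips. Nothing of it is over 10 mm above this point: a finger behind the tab passes over the 12 mm crossbar.
- plaque_large: Large dark-wood plaque, about 90 g, 8 mm thick (x), 98 mm wide (y), board 55 mm high (z) with a grip tab 36 mm wide, 8 mm thick, 26 mm high centred on its top edge. Origin: middle of the bottom edge. Two 12 mm holes through it along x, 72 mm apart, 43.5 mm above the bottom. Starts upright in any slot of the drawer, or absent. Front and back alike.
- holes_large (a point): Point midway between the two holes of the large plaque, in the middle of its thickness; axes as the plaque's.
- pins_large (a point): Fixed brass stand for the large plaque (three in a row behind the trays, any order): midway between its two pins, at mid-length, 125 mm up; z up. Pins 6 mm thick, 72 mm apart in y, from tips 17 mm to -x (robot side) to the crossbar's face 17 mm to +x, rising 8 degrees to the tips. Nothing of it is over 10 mm above this point: a finger behind the tab passes over the 12 mm crossbar.
- fixed_tray: Steel praline tray fastened to the counter in front of the stands, 60 mm (x) by 100 mm (y), 26 mm high, square pralines on top up to 40 mm above the counter. Origin: centre of its underside; x away from the robot, y to the left along the row.
- left_tray: Loose steel praline tray of the same size (60 x 100 x 26 mm, pralines to 40 mm, about 350 g) standing on the counter off the +y end of the fixed tray, a little askew with a gap. Origin: centre of its underside; y along its length. Can be gripped across its 60 mm width.
- right_tray: Loose steel praline tray of the same size (60 x 100 x 26 mm, pralines to 40 mm, about 350 g) standing on the counter off the -y end of the fixed tray, a little askew with a gap. Origin: centre of its underside; y along its length. Can be gripped across its 60 mm width.
- truffle_jar: Bystander: amber jar 70 mm across, 100 mm high; origin at its foot. Leave it where it is.
- ribbon_spool: Bystander: paper ribbon spool 52 mm across, 34 mm high; origin at its foot. Leave it where it is.
- spatula: Bystander: spatula lying flat to the right of the trays; origin at its foot. Leave it where it is.
- cup: Bystander: white mug 72 mm across, 70 mm high; origin at its foot. Leave it where it is.
- carton: Bystander: cardboard carton 70 x 100 x 35 mm; origin at its foot. Leave it where it is.

How it is judged:
On the way, in this order (a step that is already met when the one before it is completed fails the run):
1. the drawer has been pulled out to its stop (value of joint drawer above 0.163 m), for 0.2 s.
2. every plaque present hangs on both pins of its own stand, released (x of holes_small in the frame of pins_small between -0.011 and 0.018 m and y of holes_small in the frame of pins_small between -0.006 and 0.006 m and z of holes_small in the frame of pins_small between -0.009 and 0.005 m and angle between the y axis of plaque_small and the y axis of pins_small, either way round below 0.12 rad and angle between each of plaque_small, plaque_medium, plaque_large's own z axis and vertical below 0.3 rad and contact force between each of plaque_small, plaque_medium, plaque_large and the fingers below 0.1 N and linear speed of each of plaque_small, plaque_medium, plaque_large below 0.02 m/s and x of holes_medium in the frame of pins_medium between -0.011 and 0.018 m and y of holes_medium in the frame of pins_medium between -0.006 and 0.006 m and z of holes_medium in the frame of pins_medium between -0.009 and 0.005 m and angle between the y axis of plaque_medium and the y axis of pins_medium, either way round below 0.12 rad and x of holes_large in the frame of pins_large between -0.011 and 0.018 m and y of holes_large in the frame of pins_large between -0.006 and 0.006 m and z of holes_large in the frame of pins_large between -0.009 and 0.005 m and angle between the y axis of plaque_large and the y axis of pins_large, either way round below 0.12 rad), for 0.2 s.
At the end, for the whole second after the job is handed in: Each plaque present hangs released and still on both pins of its matching stand (within 6 mm sideways); both loose trays meet the fixed tray's ends with gaps under 3.5 mm, in line within 6 mm and 0.05 rad; the drawer is shut to within 6 mm (all of step 2 and y of left_tray in the frame of fixed_tray between 0.095 and 0.1035 m and x of left_tray in the frame of fixed_tray between -0.006 and 0.006 m and angle between the y axis of each of left_tray, right_tray and the y axis of fixed_tray, either way round below 0.05 rad and angle between each of left_tray, right_tray's own z axis and vertical below 0.05 rad and linear speed of each of left_tray, right_tray below 0.01 m/s and y of right_tray in the frame of fixed_tray between -0.1035 and -0.095 m and x of right_tray in the frame of fixed_tray between -0.006 and 0.006 m and value of joint drawer below 0.006 m); the robot touches nothing.
It fails at once if a bystander was moved more than 3 cm (distance of any of truffle_jar, ribbon_spool, spatula, cup, carton from where it was at the start of the episode above 0.03 m).
It fails at once if a standing bystander was tipped over (angle between any of truffle_jar, ribbon_spool, cup, carton's own z axis and vertical above 0.5 rad).
Of plaque_small, plaque_medium, plaque_large only 2 to 3 are there at a start; the rules pass over those that are not, and their reading is None.
At some moment in a run one of left_tray, right_tray may be knocked a few centimetres aside while the robot is not near it.
It also fails if it takes over 210 s, if anything falls off the work surface, if the arm or the gripper's body presses on something with over 40 N, if the wrist force passes 120 N, or if a joint passes its speed limit or range.

ROBOT

A 7-joint arm with a two-finger parallel gripper is mounted at the origin on the work surface. World frame = base frame: x ahead of the robot, y to its left, z up, the work surface at z = 0. Lengths are in m, angles in rad, forces in N, time in s.
With the tool pointing down it reaches from about 0.35 to 0.9 m from the base axis. Payload 8.1 kg.
Tool frame: the origin (TCP) lies at the very end of the fingers, on their centre line; the grasp point (between the pads) lies 19 mm behind it (arm.grasp_offset is the distance from the TCP to the grasp point, in m); z points along the fingers, y is the direction in which the jaws open and shut (so a half turn about z gives the same grasp; the last joint's range is limited). The gripper opens to 92 mm and grips with 3 to 60 N. Pads are 19 mm wide; open, the fingers measure 130 mm over their backs; the gripper's body (75 mm by 190 mm) begins 47 mm behind the grasp point.
Start: joints at [1.127, 0.434, 0.025, 1.573, -0.012, 1.134, -0.075], TCP at [0.209, -0.589, 0.227] pointing down, gripper open.
Joint ranges: [-2.62, 2.62], [-0.44, 2.09], [-1.27, 1.32], [0.08, 2.57], [-1.32, 4.46], [0.12, 2], [-2.74, 2.74]. Speed limits (rad/s): [2.22, 2.22, 3.01, 3.01, 3.14, 3.14, 3.14].

INTERFACE

Orientations are given as a rotation vector (axis times angle).
In Python, from cell import arm, eyes, workorder gives the robot as it stands.
- The arm moves only by the shell command python3 -m inch 'ROWS' [FORCE]. ROWS is JSON, a list that holds one entry, the list of rows, each a list of 5 numbers: the closure, from 0 (fully open) to 1 (shut), then the shift along the tool's x, y, z in mm, then the turn about the tool's z in degrees. A call has 1 to 12 rows; each row shifts and turns the pose as measured when the row begins, along the tool's axes as they then stand; what a row does not reach is not made up. A row lasts 1/10 s, in which the tool goes at most 50 mm and 8.59 degrees, less where a joint would pass 70% of its speed; a pose out of reach is approached as far as the arm can. A call with a gripper value outside its range is refused whole. The fingers move at their own pace and stop on an object; FORCE is the grip in N (left out, the last holds). Time passes only in rows, so rows that do not move let the fingers close. It gives the time, the measured TCP pose, the force and the opening at its end, in the units of the state.
- arm.observe(): the state, without advancing time (a new reading comes with each control period).
- eyes.get_image(name): name is "scene" or "top" or "wrist"; returns a dict with "frame" (480x640x3 uint8, blue, green, red), "intrinsics" (3x3 intrinsics, pixels), "rvec" (rotation vector, rad) and "tvec" (3), from world to camera coordinates, as OpenCV has them; the wrist camera has in their place "T_tool_cam" (4x4, takes a point from camera to tool coordinates, whose origin is the TCP and whose axes are the flange's). Camera axes: x right, y down, z forward; pixel columns grow to the right and rows downward; lengths in m; the calibration is good to about 2 mm. A picture is of the moment at which its call begins: read the wrist's pose just before it. There is no depth.
- workorder.sign_off(): hands the job in, once; it reports no verdict.
The state is a dict: "clock": time; "joints": joint angles; "dq": joint speeds; "joint_efforts": joint torques, N m; "position": TCP position; "ee_rot": TCP orientation; "force": force on the tool from outside, world axes, zero at the start; "ft_torque": the same for the moment, N m; "width": opening from 0.0 (shut) to 1.0 (fully open).
Only numpy, scipy, OpenCV 4.12 (cv2) and the standard library are available. Lean on these libraries where they do the work, as an engineer would, in place of code of your own. Each camera call takes 0.05 s, during which the arm holds its last target.

## Working session

There is one attempt and no reset: what is moved stays moved. The work goes in short steps, Python scripts to look and compute and a shell command to move; the robot and the scene stay as the last step left them, time stands still between calls to the robot, and variables do not carry over. Pictures are saved under pics/ and viewed, and the job is handed in when it is done.

```bash
ls; mkdir -p pics; cat > h.py <<'E'
import numpy as np,cv2,json
from scipy.spatial.transform import Rotation as R
from cell import arm,eyes,workorder
def snap(name,fn,crop=None,scale=1):
    s=arm.observe(); im=eyes.get_image(name)
    f=im["frame"]
    if crop: x0,y0,x1,y1=crop; f=f[y0:y1,x0:x1]
    if scale!=1: f=cv2.resize(f,None,fx=scale,fy=scale,interpolation=cv2.INTER_CUBIC)
    cv2.imwrite("pics/"+fn,f); return s,im
def cam(name,im,s=None):
    K=np.array(im["intrinsics"])
    if name=="wrist":
        T=np.array(im["T_tool_cam"]);W=np.eye(4);W[:3,:3]=R.from_rotvec(s["ee_rot"]).as_matrix();W[:3,3]=s["position"]
        return K,W@T
    Rm=R.from_rotvec(np.ravel(im["rvec"])).as_matrix();t=np.ravel(im["tvec"])
    W=np.eye(4);W[:3,:3]=Rm.T;W[:3,3]=-Rm.T@t
    return K,W
def pz(K,W,u,v,z):
    d=W[:3,:3]@np.linalg.solve(K,[u,v,1.]);o=W[:3,3]
    return o+d*(z-o[2])/d[2]
def px(K,W,u,v,x):
    d=W[:3,:3]@np.linalg.solve(K,[u,v,1.]);o=W[:3,3]
    return o+d*(x-o[0])/d[0]
def proj(K,W,p):
    c=W[:3,:3].T@(np.array(p)-W[:3,3]);q=K@c;return q[:2]/q[2]
E
python3 - <<'E'
from h import *
print(arm.observe())
for n in("scene","top","wrist"):
    s,im=snap(n,n+"0.png");K,W=cam(n,im,s);print(n,K.round(1).tolist(),W.round(3).tolist())
    if n!="wrist": np.savez(n+".npz",K=K,W=W)
E
```

```text
pics
{'clock': 0.0, 'joints': array([ 1.12740381,  0.43523433,  0.02496762,  1.57409572, -0.01157433,
        1.13402909, -0.07509331]), 'dq': array([-0.00022982, -0.00161836,  0.00117557,  0.00061375, -0.00212168,
        0.00175142,  0.00037974]), 'joint_efforts': array([-6.09999279e-04, -6.67855239e+01,  9.85014550e-01, -3.14471626e+01,
       -6.03386946e-02,  4.29551932e-02,  1.29011255e-04]), 'position': array([ 0.20866115, -0.58858411,  0.22593842]), 'ee_rot': array([-3.09456864e+00, -5.32390820e-01,  6.89006699e-04]), 'force': array([-0.12853731, -0.76449266,  0.59101795]), 'ft_torque': array([-0.03729896,  0.00145286, -0.00417363]), 'width': 1.0003579149889648}
scene [[486.3, 0.0, 320.0], [0.0, 486.3, 235.3], [0.0, 0.0, 1.0]] [[-0.612, 0.495, -0.617, 1.357], [0.791, 0.38, -0.479, 0.592], [-0.003, -0.782, -0.624, 0.908], [0.0, 0.0, 0.0, 1.0]]
top [[544.7, 0.0, 319.6], [0.0, 544.7, 246.1], [0.0, 0.0, 1.0]] [[-0.009, -0.988, 0.155, 0.368], [-1.0, 0.013, 0.024, -0.022], [-0.026, -0.155, -0.988, 1.466], [0.0, 0.0, 0.0, 1.0]]
wrist [[373.1, 0.0, 316.6], [0.0, 373.1, 241.6], [0.0, 0.0, 1.0]] [[0.334, -0.9, -0.28, 0.284], [-0.943, -0.319, -0.099, -0.562], [-0.0, 0.297, -0.955, 0.384], [0.0, 0.0, 0.0, 1.0]]
```

View pics/top0.png

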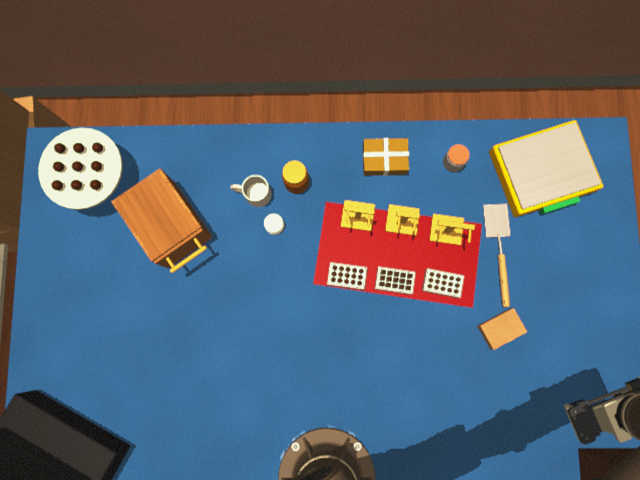

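View pics/scene0.png

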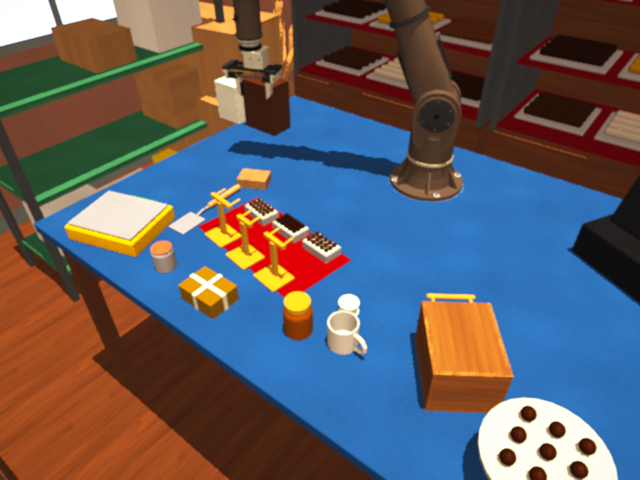

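View pics/wrist0.png

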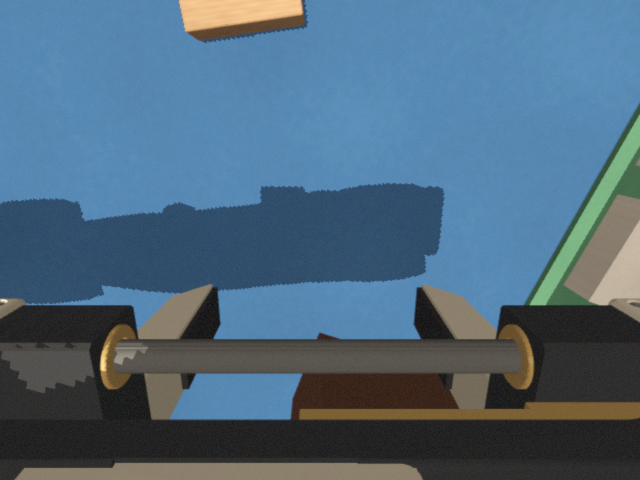

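The top view shows the cabinet at (160,215) with its handle at (187,255), the trays at about (347,275), (395,280) and (443,283), and the stands behind them. I'll enlarge these areas.

```bash
python3 - <<'E'
import cv2
f=cv2.imread("pics/top0.png")
cv2.imwrite("pics/t_tr.png",cv2.resize(f[190:310,310:510],None,fx=4,fy=4,interpolation=cv2.INTER_CUBIC))
cv2.imwrite("pics/t_cab.png",cv2.resize(f[160:290,100:230],None,fx=4.5,fy=4.5,interpolation=cv2.INTER_CUBIC))
f=cv2.imread("pics/scene0.png")
cv2.imwrite("pics/s_tr.png",cv2.resize(f[170:310,190:360],None,fx=4,fy=4,interpolation=cv2.INTER_CUBIC))
E
```

```text
(no output)
```

View pics/t_tr.png

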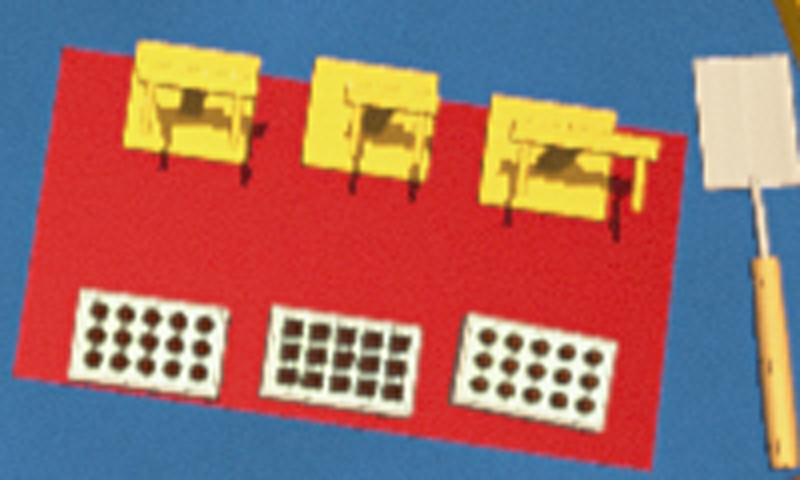

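View pics/t_cab.png

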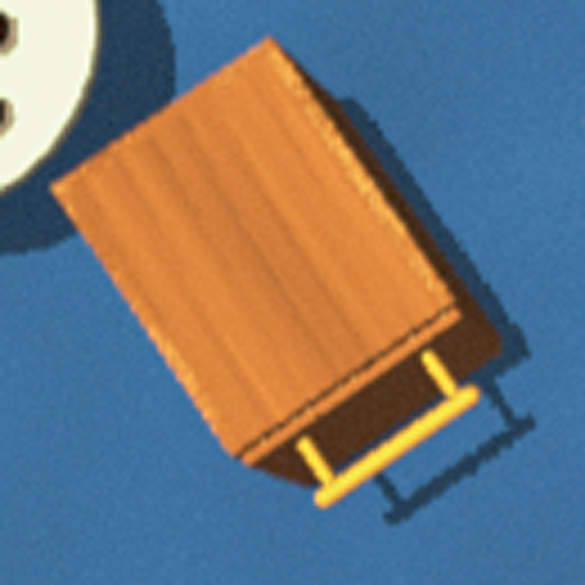

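View pics/s_tr.png

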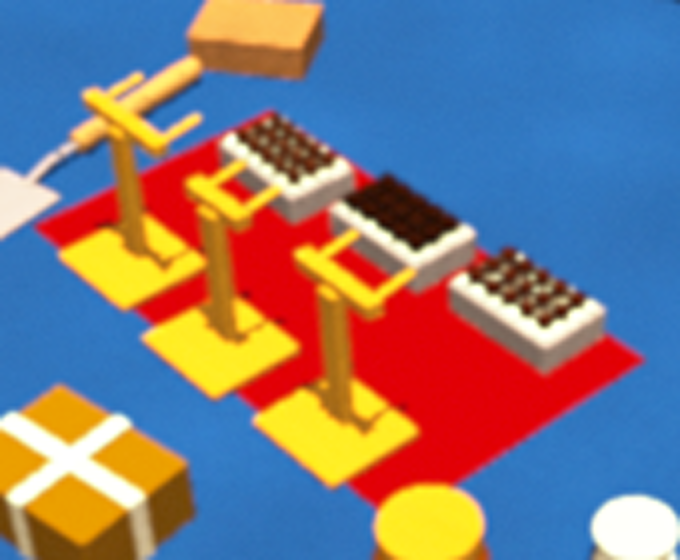

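```bash
python3 - <<'E'
from h import *
d=np.load("top.npz");K,W=d["K"],d["W"]
def c(x,y,z):return pz(K,W,100+(x+.5)/4.5-.5,160+(y+.5)/4.5-.5,z)
a,b=c(320,497,.098),c(473,395,.098);v=a-b
print("handle",(a+b)/2,np.linalg.norm(v),np.degrees(np.arctan2(v[1],v[0])))
fl,fr,br,bl=[c(*p,.125) for p in((240,455),(460,308),(268,38),(50,185))]
print(fl,fr,br,bl,np.degrees(np.arctan2(*(fl-fr)[1::-1])),np.degrees(np.arctan2(*(bl-br)[1::-1])),np.degrees(np.arctan2(*(bl-fl)[1::-1])))
def t(x,y,z):return pz(K,W,310+(x+.5)/4-.5,190+(y+.5)/4-.5,z)
for n,P in dict(L=((82,289),(230,310),(219,397),(68,378)),F=((273,306),(421,326),(413,416),(260,396)),R=((468,314),(617,342),(605,430),(451,404))).items():
    q=[t(*p,.026) for p in P];y=(q[0]-q[1]+q[3]-q[2])
    print(n,np.mean(q,0).round(4),np.degrees(np.arctan2(y[1],y[0]))-90, np.linalg.norm(y)/2)
# pins tips in crop
for n,P in dict(med=((148,145),(236,151)),small=((355,155),(431,165)),large=((517,197),(640,208))).items():
    q=[t(*p,.1274) for p in P];print(n,np.mean(q,0).round(4),np.linalg.norm(q[0]-q[1]),np.degrees(np.arctan2(*(q[0]-q[1])[1::-1]))-90)
E
```

```text
handle [0.55432793 0.34783569 0.098     ] 0.10297209646863127 123.77436725420502
[0.54661061 0.42809763 0.125     ] [0.62812209 0.3070881  0.125     ] [0.78662096 0.42127947 0.125     ] [0.70234022 0.54270326 0.125     ] 123.96403282700375 124.76467221347392 36.350358162093976
L [ 0.514  -0.0591  0.026 ] -8.322370926489796 0.0998185191917437
F [ 0.501  -0.1855  0.026 ] -8.279272224290892 0.09971771727528049
R [ 0.492  -0.3123  0.026 ] -10.877109557234746 0.10022586148563209
med [ 0.6259 -0.0849  0.1274] 0.054988533829581944 -4.771205975203856
small [ 0.6166 -0.2097  0.1274] 0.047424964111981945 -8.456790039249796
large [ 0.5882 -0.3231  0.1274] 0.07579134613817723 -5.9841981069490515
```

```bash
cat >> h.py <<'E'
def yaw(s):
    m=R.from_rotvec(s["ee_rot"]).as_matrix();return np.degrees(np.arctan2(m[1,0],m[0,0]))
def plan(x,y,z,yw,step=45,tstep=8,nmin=1,grip=0,start=None):
    s=arm.observe();p=np.array(s["position"]);a=yaw(s)
    if start is not None:p,a=np.array(start[:3]),start[3]
    d=np.array([x,y,z])-p;da=(yw-a+180)%360-180
    n=max(nmin,int(np.ceil(np.linalg.norm(d)*1000/step)),int(np.ceil(abs(da)/tstep)))
    rows=[]
    w=d/n*1000
    for i in range(n):
        t=np.radians(a+da*i/n)
        rows.append([grip,int(round(w[0]*np.cos(t)+w[1]*np.sin(t))),int(round(w[0]*np.sin(t)-w[1]*np.cos(t))),int(round(-w[2])),round(-da/n,1)])
    print("pos",(p*1000).round(1),"yaw",round(a,2),"f",np.round(s["force"],1),"w",round(s["width"],3),"t",round(s["clock"],1),"tilt",np.round(R.from_rotvec(s["ee_rot"]).as_matrix()[:2,2],3));print("dist",(d*1000).round(1),round(da,1),"n",n);print(json.dumps(rows))
E
python3 -c "
from h import *
plan(.50,-.25,.33,82)"
```

```text
pos [ 208.7 -588.7  226.1] yaw 19.52 f [-0.7  0.  -0.5] w 1.005 t 0.1 tilt [-0.001  0.001]
dist [291.3 338.7 103.9] 62.5 n 11
[[0, 35, -20, -9, -5.7], [0, 37, -17, -9, -5.7], [0, 39, -13, -9, -5.7], [0, 40, -9, -9, -5.7], [0, 40, -5, -9, -5.7], [0, 41, -1, -9, -5.7], [0, 40, 3, -9, -5.7], [0, 40, 7, -9, -5.7], [0, 39, 11, -9, -5.7], [0, 38, 15, -9, -5.7], [0, 36, 18, -9, -5.7]]
```

```bash
python3 -m inch '[[[0,35,-20,-9,-5.7],[0,37,-17,-9,-5.7],[0,39,-13,-9,-5.7],[0,40,-9,-9,-5.7],[0,40,-5,-9,-5.7],[0,41,-1,-9,-5.7],[0,40,3,-9,-5.7],[0,40,7,-9,-5.7],[0,39,11,-9,-5.7],[0,38,15,-9,-5.7],[0,36,18,-9,-5.7]]]'
python3 -c "
from h import *
plan(.50,-.25,.33,82)"
```

```text
clock: 1.25
position: [0.4976, -0.2368, 0.3238]
ee_rot: [-2.331, -2.094, 0.007]
force: [0.2, -0.5, 0.2]
width: 0.997
pos [ 497.6 -236.8  323.8] yaw 83.88 f [ 0.2 -0.5  0.2] w 0.997 t 1.2 tilt [-0.009  0.003]
dist [  2.4 -13.2   6.2] -1.9 n 1
[[0, -13, 4, -6, 1.9]]
```

```bash
python3 -m inch '[[[0,0,10,-6,2],[0,0,0,0,0],[0,0,0,0,0]]]'
python3 - <<'E'
from h import *
s,im=snap("wrist","w1.png");K,W=cam("wrist",im,s);np.savez("w1.npz",K=K,W=W);print(s["position"],yaw(s),W[:3,3])
E
```

```text
clock: 1.55
position: [0.5114, -0.2307, 0.3303]
ee_rot: [-2.352, -2.07, 0.002]
force: [-0.4, -0.1, 0.1]
width: 0.998
[ 0.51139506 -0.2306536   0.33031294] 82.69679983865021 [ 0.52240253 -0.15217428  0.48896405]
```

View pics/w1.png

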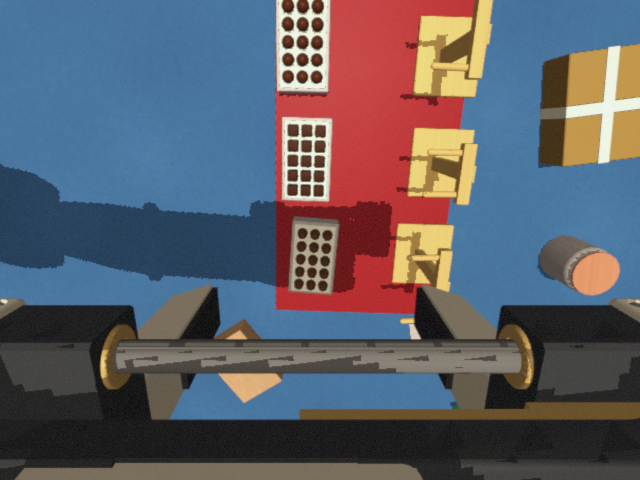

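```bash
python3 -m inch '[[[0,-40,-10,0,0.7],[0,-40,0,0,0],[0,0,0,0,0],[0,0,0,0,0]]]'
python3 - <<'E'
from h import *
s,im=snap("wrist","wB.png");K,W=cam("wrist",im,s);np.savez("wB.npz",K=K,W=W);print(s["position"],yaw(s))
E
python3 -m inch '[[[0,50,0,0,0],[0,50,0,0,0],[0,40,0,0,0],[0,40,0,0,0],[0,0,0,0,0],[0,0,0,0,0]]]'
python3 - <<'E'
from h import *
s,im=snap("wrist","wA.png");K,W=cam("wrist",im,s);np.savez("wA.npz",K=K,W=W);print(s["position"],yaw(s))
for n in "AB":
    f=cv2.imread(f"pics/w{n}.png")[:310,260:500];cv2.imwrite(f"pics/w{n}c.png",cv2.resize(f,None,fx=2.5 if 0 else 1.9,fy=1.9,interpolation=cv2.INTER_CUBIC))
E
```

```text
clock: 2.0
position: [0.4854, -0.3141, 0.3281]
ee_rot: [-2.368, -2.048, 0.006]
force: [0.3, 0.1, -0.6]
width: 1.004
[ 0.48543143 -0.31406044  0.32807048] 81.70424775386918
clock: 2.65
position: [0.5096, -0.1281, 0.3273]
ee_rot: [-2.367, -2.047, 0.009]
force: [-0.1, -1.6, 0.6]
width: 0.998
[ 0.50961217 -0.12805409  0.32730656] 81.69084701615051
```

View pics/wA.png

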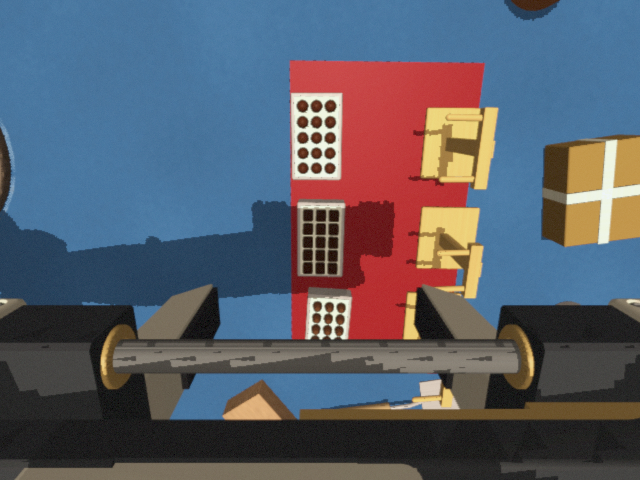

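View pics/wB.png

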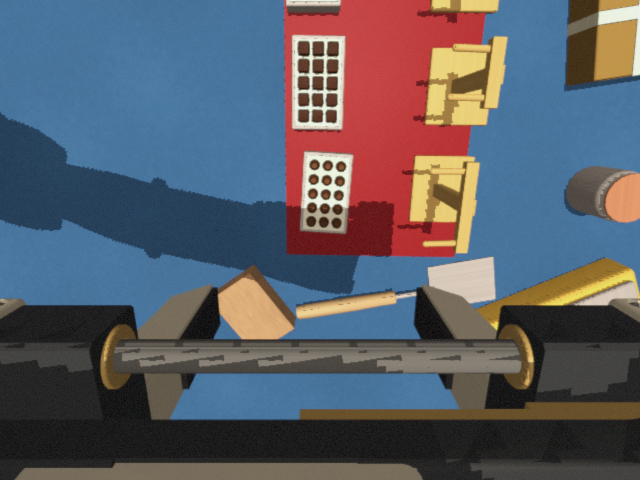

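```bash
python3 - <<'E'
import cv2
f=cv2.imread("pics/wA.png")[90:310,400:510]
g=cv2.imread("pics/wB.png")[20:270,400:520]
h=cv2.resize
cv2.imwrite("pics/wAs.png",h(f,None,fx=2.6*1,fy=2.6,interpolation=cv2.INTER_CUBIC))
a=h(f[:110],None,fx=5,fy=5,interpolation=cv2.INTER_CUBIC);cv2.imwrite("pics/a1.png",a)
cv2.imwrite("pics/b1.png",h(g[:120],None,fx=5,fy=5,interpolation=cv2.INTER_CUBIC))
cv2.imwrite("pics/b2.png",h(g[130:250],None,fx=5,fy=5,interpolation=cv2.INTER_CUBIC))
E
```

```text
(no output)
```

View pics/a1.png

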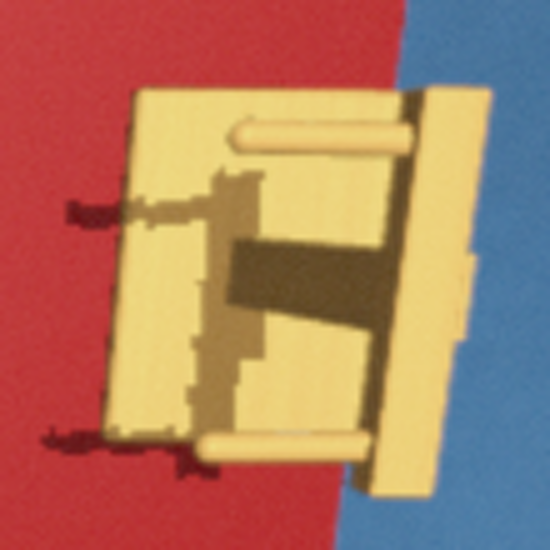

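View pics/b1.png

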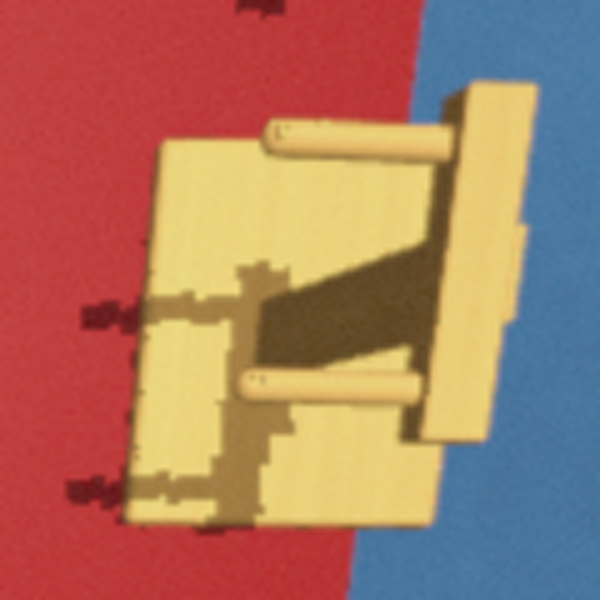

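View pics/b2.png

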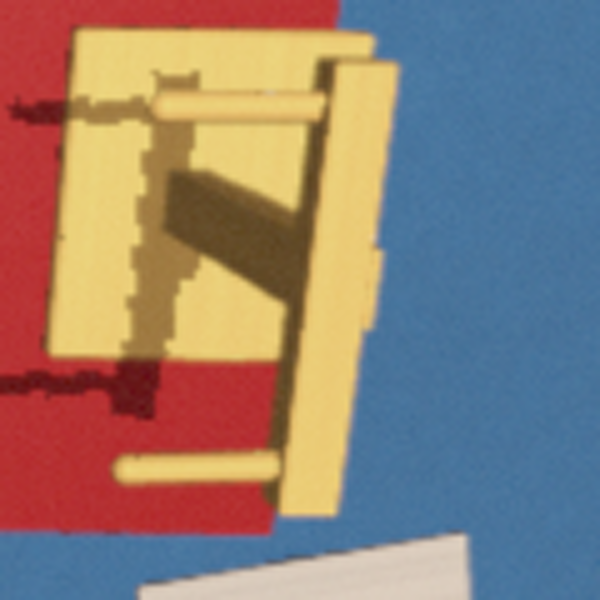

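```bash
python3 - <<'E'
from h import *
for n,ff,off,P in (("med","wA",(400,90),((230,138),(413,138),(197,447),(370,446))),("small","wB",(400,20),((264,138),(455,143),(240,385),(421,387))),("large","wB",(400,150),((152,106),(325,107),(113,468),(281,466)))):
    d=np.load(ff+".npz");K,W=d["K"],d["W"]
    q=[pz(K,W,off[0]+(p[0]+.5)/5-.5,off[1]+(p[1]+.5)/5-.5,z) for p,z in zip(P,(.1274,.1226,.1274,.1226))]
    c=np.mean(q,0);y=q[0]+q[1]-q[2]-q[3];x=q[1]+q[3]-q[0]-q[2]
    print(n,c.round(4),"sep",(np.linalg.norm(y)/2).round(4),"len",(np.linalg.norm(x)/2).round(4),"yaw",np.degrees(np.arctan2(y[1],y[0]))-90,np.degrees(np.arctan2(x[1],x[0])))
E
```

```text
med [ 0.6483 -0.088   0.125 ] sep 0.0561 len 0.0352 yaw -9.110111185001387 -8.568325009252947
small [ 0.6346 -0.2091  0.125 ] sep 0.04 len 0.035 yaw -8.844307855648779 -8.310900341209889
large [ 0.6066 -0.3285  0.125 ] sep 0.0721 len 0.0353 yaw -9.097519325975327 -9.651867400617652
```

```bash
python3 -c "
from h import *
plan(.50,.28,.26,124.2)"
```

```text
pos [ 509.7 -127.5  327.4] yaw 81.71 f [-0.3  0.6 -0.6] w 0.998 t 2.7 tilt [-0.012  0.006]
dist [ -9.7 407.5 -67.4] 42.5 n 10
[[0, 40, -7, 7, -4.2], [0, 41, -4, 7, -4.2], [0, 41, -1, 7, -4.2], [0, 41, 2, 7, -4.2], [0, 40, 5, 7, -4.2], [0, 40, 8, 7, -4.2], [0, 39, 11, 7, -4.2], [0, 38, 14, 7, -4.2], [0, 37, 17, 7, -4.2], [0, 36, 19, 7, -4.2]]
```

```bash
python3 -m inch '[[[0,40,-7,7,-4.2],[0,41,-4,7,-4.2],[0,41,-1,7,-4.2],[0,41,2,7,-4.2],[0,40,5,7,-4.2],[0.4,40,8,7,-4.2],[0.6,39,11,7,-4.2],[0.78,38,14,7,-4.2],[0.78,37,17,7,-4.2],[0.78,36,19,7,-4.2],[0.78,0,0,0,0],[0.78,0,0,0,0]]]'
python3 - <<'E'
from h import *
s,im=snap("wrist","w2.png");K,W=cam("wrist",im,s);np.savez("w2.npz",K=K,W=W);print(s["position"],yaw(s),s["width"])
E
```

```text
clock: 3.9
position: [0.5029, 0.2791, 0.2541]
ee_rot: [-1.473, -2.762, 0.007]
force: [-0.1, -0.5, 0.1]
width: 0.444
[0.50288125 0.27911908 0.2540533 ] 123.85720889615114 0.4438155826329076
```

View pics/w2.png

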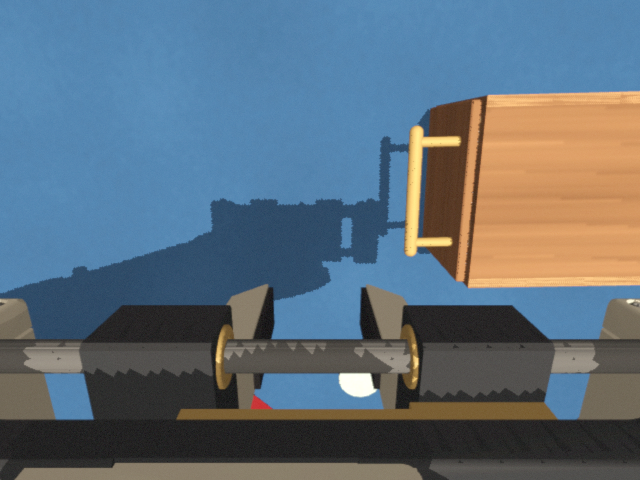

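```bash
python3 - <<'E'
from h import *
d=np.load("w2.npz");K,W=d["K"],d["W"]
a,b=pz(K,W,417,127,.098),pz(K,W,411,253,.098)
v=a-b;print((a+b)/2,np.linalg.norm(v),np.degrees(np.arctan2(v[1],v[0])))
a,b=pz(K,W,482,96,.125),pz(K,W,468,286,.125)
v=a-b;print((a+b)/2,np.linalg.norm(v),np.degrees(np.arctan2(v[1],v[0])))
h=np.array([.553,.349]);
plan(.553,.349,.15,125,grip=.78)
E
```

```text
[0.55462066 0.34597124 0.098     ] 0.10700020416143538 125.44881635244694
[0.58778829 0.36906293 0.125     ] 0.14808195323667797 126.6704859694508
pos [502.6 279.3 254.2] yaw 123.85 f [-1.1  1.3  0. ] w 0.394 t 4.0 tilt [-0.012  0.002]
dist [  50.4   69.7 -104.2] 1.1 n 4
[[0.78, 7, 20, 26, -0.3], [0.78, 7, 20, 26, -0.3], [0.78, 7, 20, 26, -0.3], [0.78, 7, 20, 26, -0.3]]
```

```bash
python3 -m inch '[[[0.78,7,20,22,-0.3],[0.78,7,20,22,-0.3],[0.78,7,20,22,-0.3],[0.78,5,20,22,-0.3],[0.78,0,0,0,0],[0.78,0,0,0,0]]]'
python3 - <<'E'
from h import *
snap("wrist","w3.png")
plan(.5545,.347,.079,125,grip=.78,step=20)
E
```

```text
clock: 4.55
position: [0.5623, 0.3349, 0.1647]
ee_rot: [-1.475, -2.77, 0.009]
force: [-0.5, -0.2, -0.1]
width: 0.216
pos [562.3 334.5 164.7] yaw 123.9 f [ 0.3 -1.1 -0.9] w 0.223 t 4.6 tilt [-0.006 -0.004]
dist [ -7.8  12.5 -85.7] 1.1 n 5
[[0.78, 3, 0, 17, -0.2], [0.78, 3, 0, 17, -0.2], [0.78, 3, 0, 17, -0.2], [0.78, 3, 0, 17, -0.2], [0.78, 3, 0, 17, -0.2]]
```

View pics/w3.png

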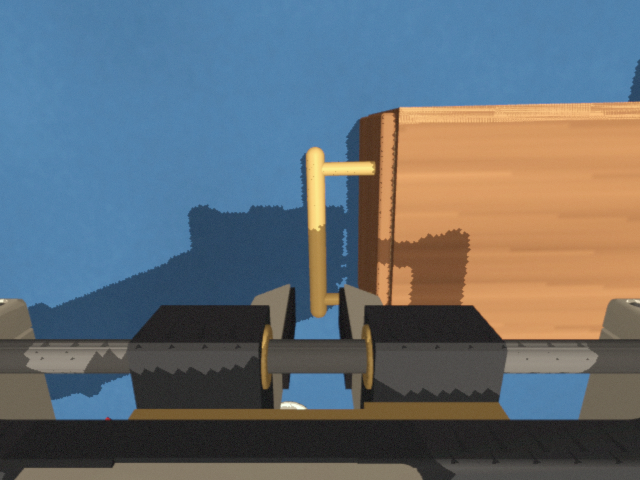

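```bash
python3 -m inch '[[[0.78,4,0,17,-0.3],[0.78,4,0,17,-0.3],[0.78,3,0,17,-0.3],[0.78,3,0,17,-0.2],[0.78,0,0,0,0]]]'
python3 - <<'E'
from h import *
snap("wrist","w4.png")
plan(.5545,.347,.079,125,grip=.78,step=20)
E
```

```text
clock: 5.1
position: [0.5575, 0.3404, 0.1026]
ee_rot: [1.46, 2.777, -0.0]
force: [0.8, -0.1, -0.5]
width: 0.222
pos [558.4 340.7 104. ] yaw 124.48 f [ 0.8 -1.   0.3] w 0.218 t 5.2 tilt [ 0.005 -0.001]
dist [ -3.9   6.3 -25. ] 0.5 n 2
[[0.78, 4, 0, 13, -0.3], [0.78, 4, 0, 13, -0.3]]
```

View pics/w4.png

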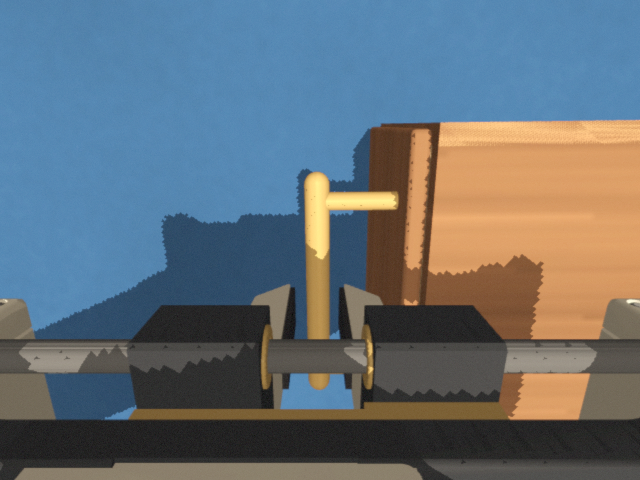

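```bash
python3 -m inch '[[[0.78,3,0,14,-0.3],[0.78,3,0,13,-0.3],[0.78,0,0,2,0],[1,0,0,0,0],[1,0,0,0,0],[1,0,0,0,0],[1,0,0,0,0]]]' 40
python3 - <<'E'
from h import *
plan(.5545,.347,.079,125,grip=1,step=20)
E
```

```text
clock: 5.85
position: [0.5554, 0.3445, 0.0764]
ee_rot: [1.447, 2.78, 0.002]
force: [-0.2, 0.3, -2.2]
width: 0.107
pos [555.4 344.5  76.4] yaw 125.01 f [-0.2  0.3 -2.2] w 0.107 t 5.8 tilt [ 0.007 -0.002]
dist [-0.9  2.5  2.6] -0.0 n 1
[[1, 3, 1, -3, 0.0]]
```

```bash
python3 -m inch '[[[1,0,-15,0,0],[1,0,-20,0,0],[1,0,-20,0,0],[1,0,-20,0,0],[1,0,-20,0,0],[1,0,-20,0,0],[1,0,-20,0,0],[1,0,-20,0,0]]]'
python3 - <<'E'
from h import *
plan(.5554-.175*.819,.3445-.175*.574,.0764,125,grip=1,step=20)
E
```

```text
clock: 6.65
position: [0.4327, 0.2582, 0.0763]
ee_rot: [1.448, 2.773, 0.028]
force: [1.8, 0.6, -2.5]
width: 0.112
pos [432.7 258.2  76.3] yaw 124.87 f [ 1.8  0.6 -2.5] w 0.112 t 6.7 tilt [0.02 0.01]
dist [-20.7 -14.1   0.1] 0.1 n 2
[[1, 0, -13, 0, -0.1], [1, 0, -13, 0, -0.1]]
```

```bash
python3 -m inch '[[[1,0,-12,0,0],[1,0,-10,0,0],[1,0,-6,0,0],[1,0,-5,0,0],[1,0,-5,0,0]]]'
python3 - <<'E'
from h import *
s=arm.observe();p=np.array(s["position"]);print(np.linalg.norm(p[:2]-[.5554,.3445]),np.degrees(np.arctan2(*(np.array([.5554,.3445])-p[:2])[::-1])),s["force"])
snap("top","t5.png",(60,150,320,360),3)
E
```

```text
clock: 7.15
position: [0.4172, 0.2475, 0.0768]
ee_rot: [1.446, 2.763, 0.087]
force: [18.3, 11.9, -28.2]
width: 0.105
0.16885402354316667 35.06961995903874 [ 18.2573409   11.85856572 -28.15868457]
```

View pics/t5.png

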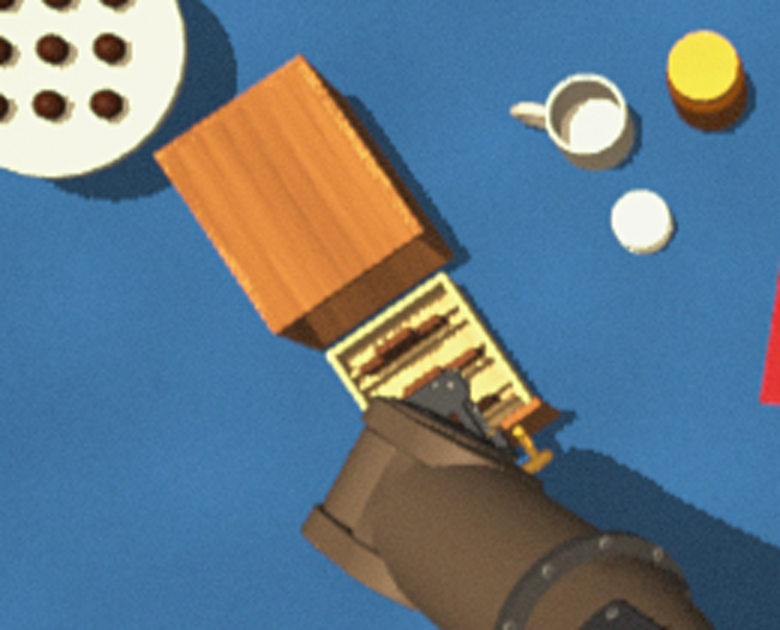

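```bash
python3 -m inch '[[[1,0,2,0,0],[0.78,0,0,0,0],[0.78,0,0,0,0],[0.78,0,0,-10,0],[0.78,0,0,-30,0],[0.78,0,0,-40,0],[0.78,0,0,-40,0],[0.4,0,0,-40,0],[0.3,0,0,0,0]]]'
python3 - <<'E'
from h import *
s,im=snap("wrist","w6.png");K,W=cam("wrist",im,s);np.savez("w6.npz",K=K,W=W)
plan(.4165,.247,.2,125)
E
```

```text
clock: 8.1
position: [0.4092, 0.2439, 0.2463]
ee_rot: [1.44, 2.768, 0.088]
force: [-0.1, 0.8, -0.6]
width: 0.346
pos [408.7 243.  244.2] yaw 125.0 f [ 0.  -0.4 -0.2] w 0.39 t 8.2 tilt [0.042 0.039]
dist [  7.8   4.  -44.2] -0.0 n 2
[[0, -1, 4, 22, 0.0], [0, -1, 4, 22, 0.0]]
```

View pics/w6.png

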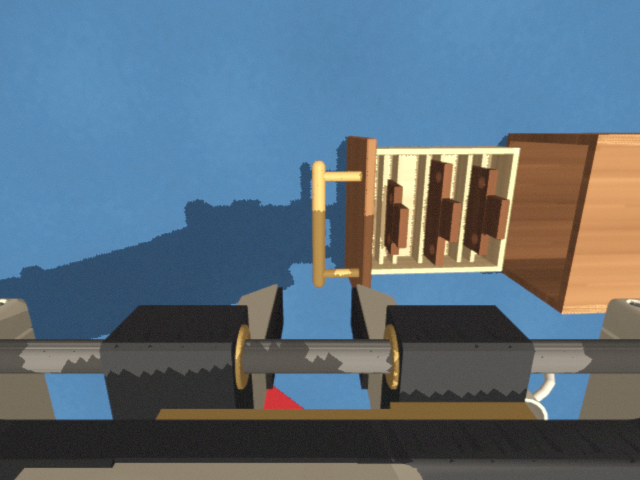

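The wrist view shows three plaques in the open drawer: small (front slot), large and medium, with tabs at about (400,228), (453,220) and (495,216). The pull tilted the tool by about 3°, so I'll see whether free motion changes that.

```bash
cat > tl.py <<'E'
from h import *
s=arm.observe();m=R.from_rotvec(s["ee_rot"]).as_matrix();print("pos",(np.array(s["position"])*1000).round(1),"yaw",round(yaw(s),2),"tiltW",m[:2,2].round(4),"tooldown",(m.T@[0,0,-1]).round(4), "t",round(s["clock"],2),"f",np.round(s["force"],1),"w",round(s["width"],3))
E
python3 -m inch '[[[0.3,0,0,0,0],[0.3,0,0,0,0]]]' >/dev/null; python3 tl.py
python3 -m inch '[[[0,0,20,0,0],[0,0,20,0,0]]]'>/dev/null; python3 tl.py
python3 -m inch '[[[0,0,0,0,0],[0,0,0,0,0]]]'>/dev/null; python3 tl.py
```

```text
pos [407.9 242.3 244.1] yaw 125.01 tiltW [0.0422 0.0381] tooldown [-0.0071 -0.0564  0.9984] t 8.35 f [-0.2  0.6 -0.4] w 0.56
pos [438.8 263.5 244.4] yaw 125.02 tiltW [0.039  0.0339] tooldown [-0.0054 -0.0514  0.9987] t 8.55 f [ 0.4 -0.2 -0.4] w 0.734
pos [438.6 264.1 242.2] yaw 125.09 tiltW [0.0346 0.0338] tooldown [-0.0077 -0.0477  0.9988] t 8.75 f [-0.3  0.1 -1. ] w 0.911
```

```bash

python3 -m inch '[[[0,0,-12,0,0],[0,0,-12,0,0],[0,0,-12,0,0],[0,0,-12,0,0],[0,0,-12,0,0],[0,0,-12,0,0],[0,0,-12,0,0],[0,0,-12,0,0]]]'>/dev/null; python3 tl.py
python3 -m inch '[[[0,0,50,0,0],[0,0,50,0,0]]]'>/dev/null; python3 tl.py
python3 -m inch '[[[0,0,0,0,0],[0,0,0,0,0]]]'>/dev/null; python3 tl.py
```

```text
pos [350.5 202.3 236. ] yaw 125.11 tiltW [0.0327 0.0301] tooldown [-0.0059 -0.0441  0.999 ] t 9.55 f [-0.2  0.1 -0. ] w 0.999
pos [425.7 252.1 239.2] yaw 125.0 tiltW [0.033  0.0168] tooldown [ 0.0051 -0.0367  0.9993] t 9.75 f [ 0.7 -0.4  1.6] w 1.004
pos [428.4 254.3 238.6] yaw 125.01 tiltW [0.0315 0.0202] tooldown [ 0.0015 -0.0374  0.9993] t 9.95 f [-1.  -0.2 -0.1] w 1.002
```

```bash

for i in 1 2; do python3 -m inch '[[[0,0,-12,0,0],[0,0,-12,0,0],[0,0,-12,0,0],[0,0,-12,0,0],[0,0,-12,0,0],[0,0,-12,0,0],[0,0,-12,0,0],[0,0,50,0,0],[0,0,50,0,0],[0,0,0,0,0],[0,0,0,0,0]]]'>/dev/null; python3 tl.py; done
```

```text
pos [428.9 251.4 237.3] yaw 124.88 tiltW [0.0318 0.007 ] tooldown [ 0.0124 -0.0301  0.9995] t 11.05 f [ 0.  -1.6 -0.5] w 1.001
pos [429.6 248.4 236.2] yaw 124.74 tiltW [ 0.0325 -0.0063] tooldown [ 0.0237 -0.0231  0.9995] t 12.15 f [-0.6  1.   0.2] w 1.005
```

```bash

python3 -m inch '[[[0,7,-10,0,0],[0,7,-10,0,0],[0,7,-10,0,0],[0,7,-10,0,0],[0,7,-10,0,0],[0,7,-10,0,0],[0,7,-10,0,0],[0,7,-10,0,0]]]'>/dev/null; python3 tl.py
python3 -m inch '[[[0,-28,41,0,0],[0,-28,41,0,0],[0,0,0,0,0],[0,0,0,0,0]]]'>/dev/null; python3 tl.py
python3 -m inch '[[[0,0,0,40,0],[0,0,0,40,0],[0,0,0,0,0],[0,0,0,0,0]]]'>/dev/null; python3 tl.py
python3 -m inch '[[[0,0,0,-10,0],[0,0,0,-10,0],[0,0,0,-10,0],[0,0,0,-10,0],[0,0,0,-10,0],[0,0,0,-10,0],[0,0,0,-10,0],[0,0,0,-10,0],[0,0,0,0,0]]]'>/dev/null; python3 tl.py
```

```text
pos [320.6 246.1 233.1] yaw 124.75 tiltW [ 0.0343 -0.0091] tooldown [ 0.027  -0.023   0.9994] t 12.95 f [-0.1  0.5  0.7] w 1.001
pos [417.7 247.1 236.8] yaw 125.02 tiltW [ 0.0357 -0.0118] tooldown [ 0.0301 -0.0225  0.9993] t 13.35 f [-1.5  0.2  0.6] w 1.002
pos [418.7 247.7 157.3] yaw 125.1 tiltW [ 0.0377 -0.0096] tooldown [ 0.0295 -0.0253  0.9992] t 13.75 f [0.9 0.3 0.8] w 0.998
pos [416.2 251.2 252.3] yaw 125.15 tiltW [ 0.0475 -0.0048] tooldown [ 0.0313 -0.0361  0.9989] t 14.65 f [ 0.6 -0.2  0.4] w 0.998
```

```bash

python3 -m inch '[[[0,0,0,-45,0],[0,0,0,-45,0],[0,0,0,0,0],[0,0,0,0,0]]]'>/dev/null; python3 tl.py
python3 -m inch '[[[0,0,0,45,0],[0,0,0,45,0],[0,0,0,0,0],[0,0,0,0,0]]]'>/dev/null; python3 tl.py
python3 -m inch '[[[0,0,0,0,8],[0,0,0,0,8],[0,0,0,0,0],[0,0,0,0,0]]]'>/dev/null; python3 tl.py
python3 -m inch '[[[0,0,0,0,-8],[0,0,0,0,-8],[0,0,0,0,0],[0,0,0,0,0]]]'>/dev/null; python3 tl.py
python3 -m inch '[[[0,28,-41,0,0],[0,28,-41,0,0],[0,0,0,0,0],[0,0,0,0,0]]]'>/dev/null; python3 tl.py
python3 -m inch '[[[0,-7,10,0,0],[0,-7,10,0,0],[0,-7,10,0,0],[0,-7,10,0,0],[0,-7,10,0,0],[0,-7,10,0,0],[0,-7,10,0,0],[0,-7,10,0,0]]]'>/dev/null; python3 tl.py
```

```text
pos [411.1 250.4 343.7] yaw 125.13 tiltW [ 0.0436 -0.0067] tooldown [ 0.0306 -0.0318  0.999 ] t 15.05 f [ 0.5 -0.4 -0.8] w 1.001
pos [414.7 249.5 250.3] yaw 125.16 tiltW [ 0.0421 -0.0071] tooldown [ 0.0301 -0.0303  0.9991] t 15.45 f [-0.5  0.   1.4] w 1.0
pos [415.7 251.1 255.4] yaw 108.92 tiltW [ 0.0446 -0.0048] tooldown [ 0.019  -0.0407  0.999 ] t 15.85 f [ 0.4 -0.3  0.6] w 1.001
pos [416.6 252.4 258.8] yaw 125.96 tiltW [ 0.0483 -0.0028] tooldown [ 0.0306 -0.0374  0.9988] t 16.25 f [ 0.6 -0.4  0.2] w 0.997
pos [315.4 250.  254.3] yaw 125.33 tiltW [ 0.0489 -0.0013] tooldown [ 0.0294 -0.0391  0.9988] t 16.65 f [ 0.8 -0.1  0.1] w 1.001
pos [424.7 250.  259. ] yaw 124.95 tiltW [0.0478 0.0001] tooldown [ 0.0273 -0.0392  0.9989] t 17.45 f [-0.1  0.3 -0. ] w 1.0
```

```bash

python3 -m inch '[[[0,0,0,-50,0],[0,0,0,-50,0],[0,0,0,50,0],[0,0,0,50,0],[0,0,0,-50,0],[0,0,0,-50,0],[0,0,0,50,0],[0,0,0,50,0],[0,0,0,-50,0],[0,0,0,-50,0],[0,0,0,50,0],[0,0,0,50,0]]]'>/dev/null; python3 tl.py
python3 -m inch '[[[0,0,0,-50,0],[0,-28,-41,0,0],[0,28,41,0,0],[0,-28,-41,0,0],[0,28,41,0,0],[0,-28,-41,0,0],[0,28,41,0,0]]]'>/dev/null; python3 tl.py
python3 -m inch '[[[0,0,0,0,0],[0,0,0,0,0],[0,0,0,0,0],[0,0,0,0,0],[0,0,0,0,0],[0,0,0,0,0],[0,0,0,0,0],[0,0,0,0,0],[0,0,0,0,0],[0,0,0,0,0],[0,0,0,0,0],[0,0,0,0,0]]]'>/dev/null; python3 tl.py

```

```text
pos [422.  239.  252.9] yaw 124.99 tiltW [ 0.0264 -0.0175] tooldown [ 0.0295 -0.0115  0.9995] t 18.65 f [ 0.6 -0.4 -1.8] w 0.999
pos [415.7 227.4 278.8] yaw 124.51 tiltW [-0.0317 -0.0614] tooldown [0.0327 0.0608 0.9976] t 19.35 f [ 2.7 -1.5  1.2] w 0.994
pos [417.5 230.9 278.7] yaw 124.67 tiltW [-0.0319 -0.0572] tooldown [0.029  0.0587 0.9979] t 20.55 f [-0.5  0.6 -0.8] w 1.001
```

```bash

python3 -m inch '[[[0,28,41,0,0],[0,-28,-41,0,0],[0,28,41,0,0],[0,-28,-41,0,0],[0,0,0,0,0]]]'>/dev/null; python3 tl.py
python3 -m inch '[[[0,40,0,0,0],[0,-40,0,0,0],[0,40,0,0,0],[0,-40,0,0,0],[0,0,0,0,0]]]'>/dev/null; python3 tl.py
python3 -m inch '[[[0,0,40,0,0],[0,0,-40,0,0],[0,0,40,0,0],[0,0,-40,0,0],[0,0,0,0,0]]]'>/dev/null; python3 tl.py

```

```text
pos [413.1 237.3 265.5] yaw 125.68 tiltW [-0.0654 -0.0648] tooldown [0.0145 0.0909 0.9958] t 21.05 f [-0.3 -0.4 -1.1] w 0.999
pos [412.3 242.  265. ] yaw 126.01 tiltW [-0.0651 -0.0633] tooldown [0.013  0.0899 0.9959] t 21.55 f [-0.1 -0.8 -1. ] w 1.004
pos [409.9 239.2 244.9] yaw 126.2 tiltW [-0.1136 -0.0735] tooldown [-0.0079  0.135   0.9908] t 22.05 f [-1.1  0.9  1. ] w 0.998
```

```bash

python3 -m inch '[[[0,0,0,-12,0],[0,0,0,-12,0],[0,0,0,-12,0],[0,0,0,-12,0],[0,0,0,-12,0],[0,0,0,-12,0],[0,0,0,0,0],[0,0,0,0,0]]]'>/dev/null; python3 tl.py
python3 -m inch '[[[0,0,0,12,0],[0,0,0,12,0],[0,0,0,12,0],[0,0,0,12,0],[0,0,0,12,0],[0,0,0,12,0],[0,0,0,0,0],[0,0,0,0,0]]]'>/dev/null; python3 tl.py
python3 -m inch '[[[0,0,-50,0,0],[0,0,-50,0,0],[0,0,0,0,0],[0,0,0,0,0]]]'>/dev/null; python3 tl.py
python3 -m inch '[[[0,0,50,0,0],[0,0,50,0,0],[0,0,0,0,0],[0,0,0,0,0]]]'>/dev/null; python3 tl.py

```

```text
pos [420.8 245.9 327.2] yaw 126.05 tiltW [-0.1046 -0.0703] tooldown [-0.0048  0.126   0.992 ] t 22.85 f [ 0.6 -0.1  0.2] w 0.999
pos [410.5 238.3 245.6] yaw 126.09 tiltW [-0.1106 -0.0739] tooldown [-0.0055  0.1329  0.9911] t 23.65 f [-0.1  0.4  0.1] w 0.999
pos [329.1 179.2 258.7] yaw 126.02 tiltW [-0.1124 -0.0722] tooldown [-0.0078  0.1333  0.991 ] t 24.05 f [-1.1 -0.8  0.3] w 0.999
pos [414.8 240.3 245.4] yaw 125.78 tiltW [-0.1083 -0.0728] tooldown [-0.0043  0.1304  0.9915] t 24.45 f [-0.1 -0.5 -0.1] w 1.001
```

```bash

python3 -m inch '[[[0,0,0,-30,0],[0,0,30,0,0],[0,0,0,30,0],[0,0,-30,0,0],[0,0,0,-30,0],[0,0,30,0,0],[0,0,0,30,0],[0,0,-30,0,0],[0,0,0,0,0],[0,0,0,0,0]]]'>/dev/null; python3 tl.py
python3 -m inch '[[[0,0,30,0,0],[0,0,0,-30,0],[0,0,-30,0,0],[0,0,0,30,0],[0,0,30,0,0],[0,0,0,-30,0],[0,0,-30,0,0],[0,0,0,30,0],[0,0,0,0,0],[0,0,0,0,0]]]'>/dev/null; python3 tl.py

```

```text
pos [412.9 240.6 246.9] yaw 125.9 tiltW [-0.1066 -0.072 ] tooldown [-0.0042  0.1286  0.9917] t 25.45 f [ 0.7  0.1 -0.4] w 1.004
pos [416.6 243.6 251.1] yaw 125.89 tiltW [-0.1013 -0.0694] tooldown [-0.0032  0.1228  0.9924] t 26.45 f [0.2 0.4 1.1] w 1.002
```

```bash

python3 -m inch '[[[0,0,50,0,0],[0,0,0,-50,0],[0,0,-50,0,0],[0,0,0,50,0],[0,0,50,0,0],[0,0,0,-50,0],[0,0,-50,0,0],[0,0,0,50,0],[0,0,0,0,0],[0,0,0,0,0]]]'>/dev/null; python3 tl.py
python3 -m inch '[[[0,0,0,-50,0],[0,0,0,50,0],[0,0,0,-50,0],[0,0,0,50,0],[0,0,0,-50,0],[0,0,0,50,0],[0,0,0,0,0]]]'>/dev/null; python3 tl.py

```

```text
pos [413.6 240.8 247.8] yaw 126.21 tiltW [-0.1277 -0.08  ] tooldown [-0.011   0.1502  0.9886] t 27.45 f [0.4 0.8 0.8] w 1.0
pos [397.9 230.3 258.7] yaw 127.64 tiltW [-0.1694 -0.1322] tooldown [0.0013 0.2148 0.9766] t 28.15 f [ 0.3 -1.   0.2] w 1.0
```

```bash
cat >> h.py <<'E'
def rel(x,y,z,yw=None):
    "shift in tool axes mm to reach a world TCP"
    s=arm.observe();m=R.from_rotvec(s["ee_rot"]).as_matrix()
    d=m.T@(np.array([x,y,z])-s["position"])*1000
    print("tool shift",d.round(1),"turn",None if yw is None else round(-((yw-yaw(s)+180)%360-180),1),"z",m[:,2].round(4),"pos",(np.array(s["position"])*1000).round(1),"yaw",round(yaw(s),2),"w",round(s["width"],3),"f",np.round(s["force"],1),"t",round(s["clock"],2))
E
python3 -c "
from h import *
rel(.4263,.2551,.1576,125)"
```

```text
tool shift [ 2.4 58.5 90.7] turn 2.6 z [-0.1694 -0.1322 -0.9766] pos [397.9 230.3 258.7] yaw 127.64 w 1.0 f [ 0.3 -1.   0.2] t 28.15
```

```bash
python3 -m inch '[[[0.83,0,15,22,0.7],[0.83,1,15,22,0.7],[0.83,1,15,22,0.7],[0.83,0,13,22,0.5],[0.83,0,0,0,0],[0.83,0,0,0,0],[0.83,0,0,0,0],[0.83,0,0,0,0]]]'
python3 - <<'E'
from h import *
s,im=snap("wrist","w7.png")
rel(.4263,.2551,.1576,125)
rel(.4128,.2445,.0794,125)
E
```

```text
clock: 28.95
position: [0.4438, 0.2693, 0.1788]
ee_rot: [-1.418, -2.702, 0.254]
force: [-0.3, -0.6, 0.0]
width: 0.355
tool shift [ -1.6 -18.2  25.1] turn -0.3 z [-0.1468 -0.1091 -0.9831] pos [443.8 269.3 178.9] yaw 124.65 w 0.308 f [1.  1.5 0.9] t 29.0
tool shift [ -2.2 -20.8 105.1] turn -0.3 z [-0.1468 -0.1091 -0.9831] pos [443.8 269.3 178.9] yaw 124.65 w 0.308 f [1.  1.5 0.9] t 29.0
```

View pics/w7.png

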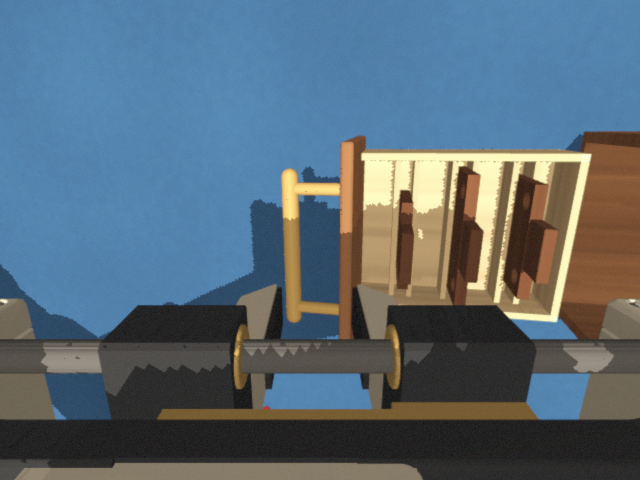

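```bash
python3 -m inch '[[[0.83,-1,-7,6,0],[0.83,-1,-7,6,0],[0.83,0,-6,6,0],[0.83,0,0,0,0],[0.83,0,0,0,0]]]'
python3 - <<'E'
from h import *
s,im=snap("wrist","w8.png")
z=R.from_rotvec(s["ee_rot"]).as_matrix()[:,2]; b=np.array([.4165,.247,.0975])+.019*z
rel(*b,125)
E
```

```text
clock: 29.5
position: [0.4239, 0.2522, 0.1649]
ee_rot: [-1.419, -2.703, 0.254]
force: [-0.1, 0.1, 0.2]
width: 0.168
tool shift [ 0.5  3.4 86.9] turn -0.4 z [-0.1457 -0.1101 -0.9832] pos [423.9 252.2 164.9] yaw 124.64 w 0.172 f [-0.3  0.1  0.3] t 29.55
```

View pics/w8.png

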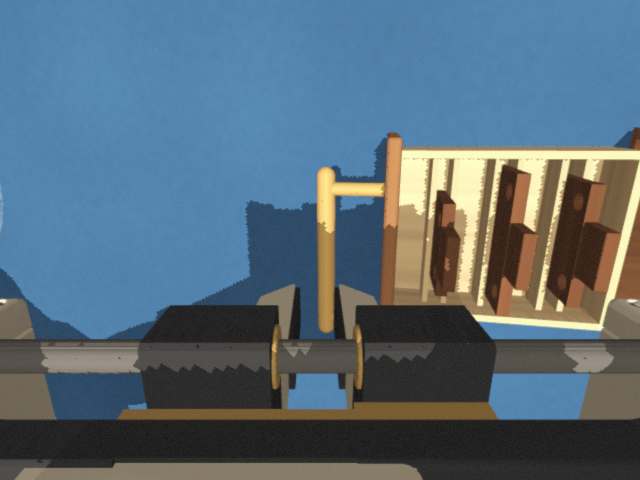

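```bash
python3 -m inch '[[[0.83,0,4,10,0],[0.83,0,0,12,0],[0.83,0,0,12,0],[0.83,0,0,0,0]]]'
python3 - <<'E'
from h import *
s,im=snap("wrist","w9.png")
z=R.from_rotvec(s["ee_rot"]).as_matrix()[:,2]; b=np.array([.4165,.247,.0975])+.019*z
rel(*b,125)
E
```

```text
clock: 29.95
position: [0.4223, 0.2508, 0.1273]
ee_rot: [-1.419, -2.702, 0.254]
force: [0.9, -0.1, 1.3]
width: 0.172
tool shift [ 0.3 -1.7 50.3] turn -0.4 z [-0.1456 -0.1092 -0.9833] pos [422.6 251.2 128. ] yaw 124.63 w 0.173 f [-0.4 -0.1  0. ] t 30.0
```

View pics/w9.png

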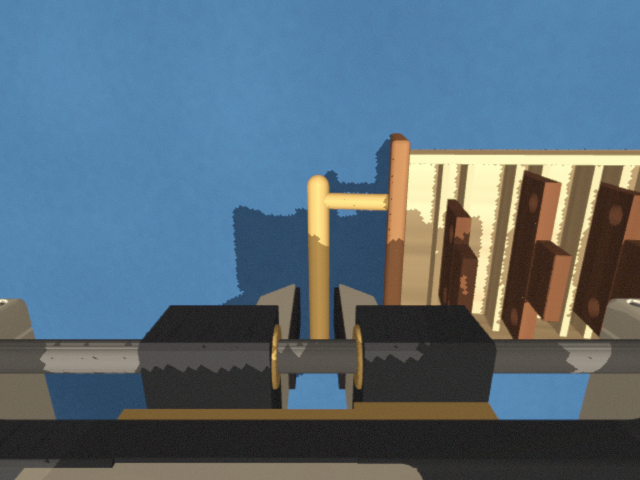

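```bash
python3 -m inch '[[[0.83,0,0,11,0],[0.83,0,0,11,0],[0.83,0,-1,11,0],[0.83,0,0,11,0],[0.83,0,0,3,0],[1,0,0,0,0],[1,0,0,0,0],[1,0,0,0,0]]]' 40
python3 tl.py
```

```text
clock: 30.8
position: [0.4143, 0.2453, 0.0776]
ee_rot: [-1.418, -2.703, 0.253]
force: [-0.3, 0.8, -3.5]
width: 0.101
pos [414.3 245.3  77.6] yaw 124.66 tiltW [-0.1459 -0.1089] tooldown [0.0067 0.1819 0.9833] t 30.8 f [-0.3  0.8 -3.5] w 0.101
```

```bash
python3 -m inch '[[[1,0,-6,0,0],[1,0,-6,0,0],[1,0,-6,0,0],[1,0,-6,0,0]]]'
python3 tl.py;python3 -m inch '[[[1,0,-6,0,0],[1,0,-6,0,0],[1,0,-6,0,0],[1,0,-6,0,0]]]'
python3 tl.py
```

```text
clock: 31.2
position: [0.4137, 0.2452, 0.0777]
ee_rot: [-1.431, -2.713, 0.183]
force: [21.0, 15.9, -40.4]
width: 0.103
pos [413.7 245.2  77.7] yaw 124.37 tiltW [-0.1165 -0.0727] tooldown [-0.0058  0.1372  0.9905] t 31.2 f [ 21.   15.9 -40.4] w 0.103
clock: 31.6
position: [0.4143, 0.246, 0.0777]
ee_rot: [-1.443, -2.721, 0.109]
force: [22.5, 17.5, -44.3]
width: 0.108
pos [414.3 246.   77.7] yaw 124.07 tiltW [-0.086  -0.0343] tooldown [-0.0198  0.0904  0.9957] t 31.6 f [ 22.5  17.5 -44.3] w 0.108
```

```bash
python3 -m inch '[[[1,3,-5,0,0],[1,3,-5,0,0],[1,3,-5,0,0],[1,3,-5,0,0]]]'
python3 tl.py
```

```text
clock: 32.0
position: [0.4149, 0.2465, 0.0777]
ee_rot: [-1.471, -2.731, 0.062]
force: [24.6, 6.7, -34.6]
width: 0.108
pos [414.9 246.5  77.7] yaw 123.37 tiltW [-0.0537 -0.0168] tooldown [-0.0155  0.0541  0.9984] t 32.0 f [ 24.6   6.7 -34.6] w 0.108
```

```bash
python3 -m inch '[[[1,4,-5,0,0],[1,4,-5,0,0],[1,4,-5,0,0],[1,4,-5,0,0],[1,4,-5,0,0]]]'
python3 tl.py
```

```text
clock: 32.5
position: [0.4158, 0.2469, 0.078]
ee_rot: [-1.513, -2.744, 0.012]
force: [27.4, 2.1, -29.7]
width: 0.11
pos [415.8 246.9  78. ] yaw 122.26 tiltW [-0.0107 -0.0031] tooldown [-0.0031  0.0107  0.9999] t 32.5 f [ 27.4   2.1 -29.7] w 0.11
```

```bash
python3 -m inch '[[[1,1,-4,0,0],[1,0,1,0,0],[1,0,1,0,0],[0.8,0,0,0,0],[0.8,0,0,0,0],[0.8,0,0,0,0]]]'
python3 tl.py
```

```text
clock: 33.1
position: [0.4174, 0.2478, 0.0789]
ee_rot: [-1.517, -2.746, 0.001]
force: [0.1, 0.7, -0.3]
width: 0.202
pos [417.4 247.8  78.9] yaw 122.16 tiltW [-0.0043  0.0017] tooldown [-0.0037  0.0028  1.    ] t 33.1 f [ 0.1  0.7 -0.3] w 0.202
```

```bash
python3 -m inch '[[[0.8,0,0,-12,0],[0.8,0,0,-20,-1],[0.8,0,0,-20,-1],[0.8,0,0,-20,-1],[0.7,0,10,-20,0],[0.7,0,15,-20,0],[0.7,0,15,-10,0],[0.7,0,15,0,0],[0.7,0,10,0,0],[0.7,0,0,0,0],[0.7,0,0,0,0]]]'
python3 - <<'E'
from h import *
s,im=snap("wrist","w10.png");K,W=cam("wrist",im,s);np.savez("w10.npz",K=K,W=W)
rel(.4801,.2917,.0789,125)
E
python3 tl.py
```

```text
clock: 34.2
position: [0.4709, 0.2879, 0.2155]
ee_rot: [-1.438, -2.79, -0.005]
force: [-0.3, 0.0, -0.0]
width: 0.3
tool shift [ -2.6   9.5 136.6] turn 0.5 z [-5.0e-04  4.1e-03 -1.0e+00] pos [470.9 287.8 215.5] yaw 125.45 w 0.302 f [-0.5  0.4  0.1] t 34.25
pos [470.9 287.8 215.5] yaw 125.45 tiltW [-0.0005  0.0041] tooldown [-0.0037 -0.002   1.    ] t 34.25 f [-0.5  0.4  0.1] w 0.302
```

View pics/w10.png

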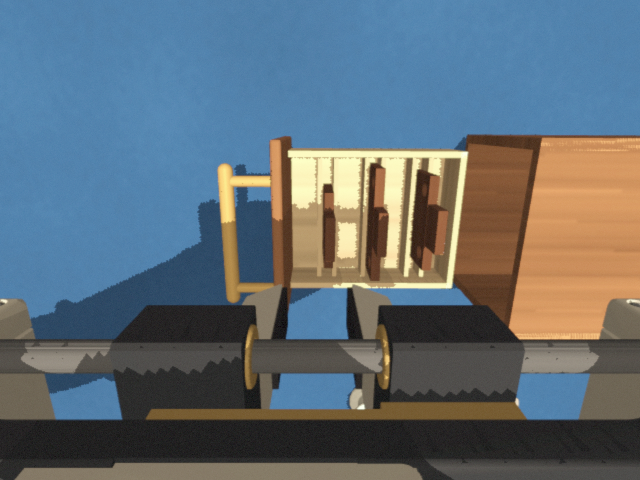

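```bash
python3 - <<'E'
import cv2
f=cv2.imread("pics/w10.png")[145:295,300:460];cv2.imwrite("pics/w10c.png",cv2.resize(f,None,fx=4.5,fy=4,interpolation=cv2.INTER_CUBIC))
E
```

```text
(no output)
```

View pics/w10c.png

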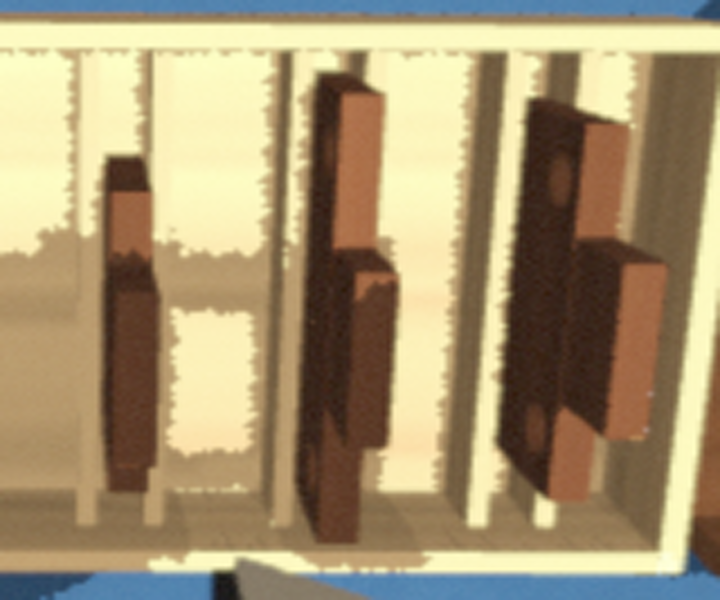

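```bash
python3 - <<'E'
from h import *
d=np.load("w10.npz");K,W=d["K"],d["W"]
c=np.array([np.cos(np.radians(35)),np.sin(np.radians(35))]);h=np.array([.417,.2475])
for n,P in dict(small=((136,290),(131,467)),large=((376,270),(366,447)),med=((645,262),(628,438))).items():
    q=[pz(K,W,300+(p[0]+.5)/4.5-.5,145+(p[1]+.5)/4-.5,.095) for p in P]
    m=(q[0]+q[1])/2;v=q[0]-q[1];print(n,m.round(4),np.linalg.norm(v).round(4),np.degrees(np.arctan2(v[1],v[0])).round(1),"along",((m[:2]-h)@c).round(4),"lat",(-(m[0]-h[0])*c[1]+(m[1]-h[1])*c[0]).round(4))
E
```

```text
small [0.4812 0.2897 0.095 ] 0.0361 124.6 along 0.0768 lat -0.0023
large [0.5123 0.3168 0.095 ] 0.0358 125.6 along 0.1178 lat 0.0021
med [0.5486 0.3447 0.095 ] 0.0355 126.3 along 0.1635 lat 0.0041
```

```bash
python3 -c "
from h import *
rel(.481,.290,.072,125)"; python3 -m inch '[[[0.75,-1,4,15,0.4],[0.75,-1,4,18,0],[0.75,0,1,18,0],[0.75,0,0,18,0],[0.75,0,0,15,0],[0.75,0,0,0,0],[0.75,0,0,0,0]]]';  python3 - <<'E'
from h import *
s,im=snap("wrist","w11.png")
rel(.481,.290,.072,125)
E
```

```text
tool shift [ -4.5   9.2 143.5] turn 0.5 z [-5.0e-04  4.1e-03 -1.0e+00] pos [470.9 287.8 215.5] yaw 125.45 w 0.302 f [-0.5  0.4  0.1] t 34.25
clock: 34.95
position: [0.4765, 0.2882, 0.1229]
ee_rot: [-1.449, -2.783, 0.005]
force: [0.1, -0.7, 0.0]
width: 0.251
tool shift [-1.1  5.1 50.9] turn -0.0 z [-5.2e-03 -7.0e-04 -1.0e+00] pos [476.5 288.  123. ] yaw 124.98 w 0.253 f [-1.1  0.1 -0.6] t 35.0
```

View pics/w11.png

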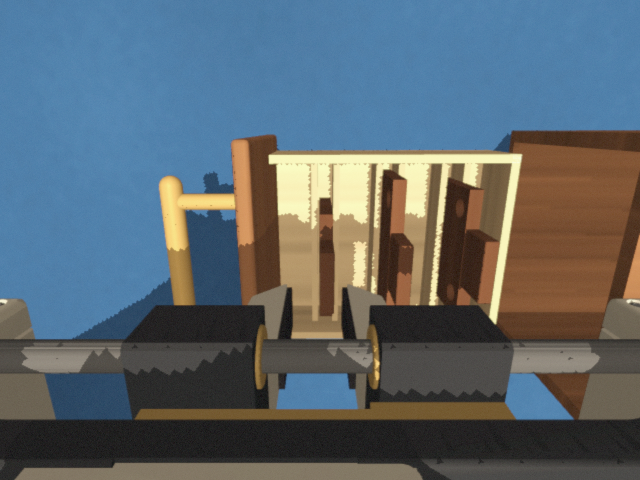

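```bash
python3 -m inch '[[[0.75,-1,5,0,0],[0.75,0,0,10,0],[0.75,0,0,14,0],[0.75,0,0,14,0],[0.75,0,0,9,0],[0.75,0,0,0,0]]]';  python3 - <<'E'
from h import *
s,im=snap("wrist","w12.png")
rel(.481,.290,.072,125)
E
```

```text
clock: 35.6
position: [0.4822, 0.2906, 0.0731]
ee_rot: [-1.451, -2.783, 0.002]
force: [0.3, 0.8, 0.4]
width: 0.246
tool shift [ 0.1 -1.5  1.6] turn -0.1 z [-2.8e-03  7.0e-04 -1.0e+00] pos [482.3 290.7  73.6] yaw 124.94 w 0.25 f [-0.  -0.3  1. ] t 35.65
```

View pics/w12.png

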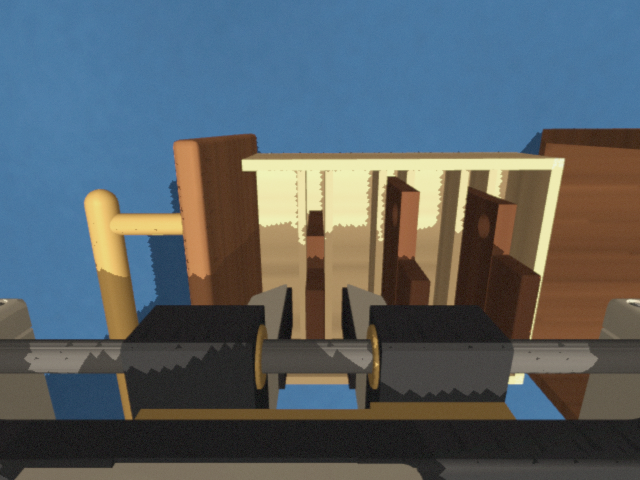

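```bash
python3 -m inch '[[[0.75,0,-1,1,0],[1,0,0,0,0],[1,0,0,0,0],[1,0,0,0,0],[1,0,0,0,0],[1,0,0,-8,0],[1,0,0,-15,0],[1,0,0,-18,0],[1,0,0,-18,0],[1,0,0,-18,0],[1,0,0,-18,0],[1,0,0,-18,0]]]' 25;  python3 tl.py
python3 -m inch '[[[1,0,0,-18,0],[1,0,0,-18,0],[1,0,0,-18,0],[1,0,0,0,0],[1,0,0,0,0]]]';  python3 - <<'E'
from h import *
snap("scene","s13.png",(300,60,620,330),2.4)
snap("wrist","w13.png")
E
python3 tl.py
```

```text
clock: 36.85
position: [0.4807, 0.2905, 0.1957]
ee_rot: [-1.448, -2.784, -0.0]
force: [-0.2, -0.3, -1.1]
width: 0.084
pos [480.7 290.5 195.7] yaw 125.04 tiltW [-0.0026  0.0016] tooldown [-0.0029  0.0012  1.    ] t 36.85 f [-0.2 -0.3 -1.1] w 0.084
clock: 37.35
position: [0.4803, 0.2923, 0.2605]
ee_rot: [1.446, 2.788, 0.012]
force: [-0.3, -0.4, -1.4]
width: 0.083
pos [480.2 292.3 260. ] yaw 125.17 tiltW [0.0038 0.0062] tooldown [-0.0029 -0.0067  1.    ] t 37.45 f [ 0.2  0.7 -1. ] w 0.083
```

View pics/s13.png

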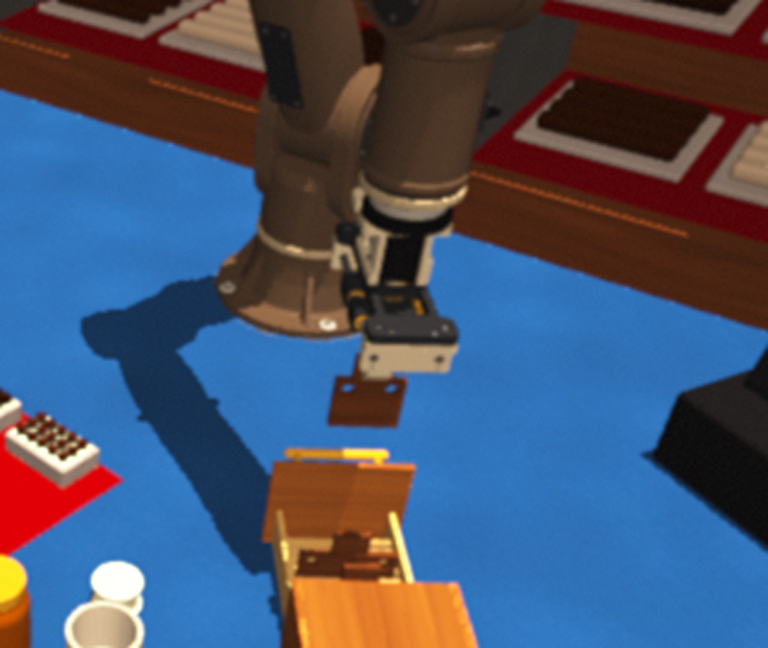

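View pics/w13.png

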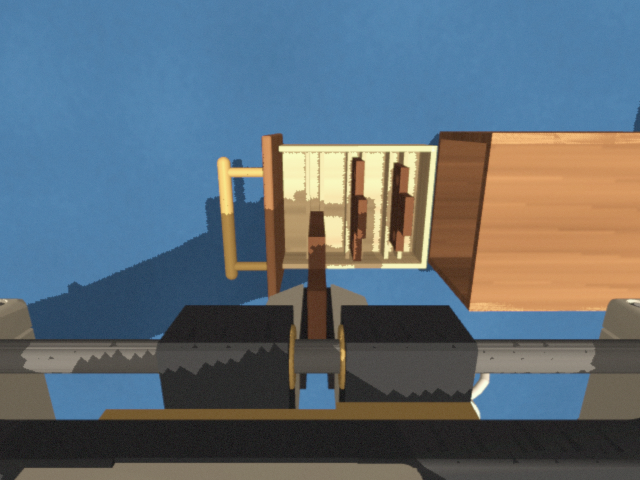

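```bash
cat > off.py <<'E'
import sys
from h import *
# half width mm, pixel v of the board's far end (top edge) & u
hw,u,v=map(float,sys.argv[1:4])
im=eyes.get_image("wrist");K=np.array(im["intrinsics"]);T=np.array(im["T_tool_cam"])
for zz in (.001,.003,.005):
    d=T[:3,:3]@np.linalg.solve(K,[u,v,1]);o=T[:3,3];p=o+d*(zz-o[2])/d[2]
    print("z",zz,"end",(p*1000).round(1),"tab centre offset x",round(p[0]*1000-hw,1))
E
python3 - <<'E'
import cv2
f=cv2.imread("pics/w13.png")[195:345,270:370];cv2.imwrite("pics/w13c.png",cv2.resize(f,None,fx=4,fy=4,interpolation=cv2.INTER_CUBIC))
E
python3 off.py 33 317 212
```

```text
z 0.001 end [44.2 -0.4  1. ] tab centre offset x 11.2
z 0.003 end [43.7 -0.4  3. ] tab centre offset x 10.7
z 0.005 end [43.3 -0.4  5. ] tab centre offset x 10.3
```

View pics/w13c.png

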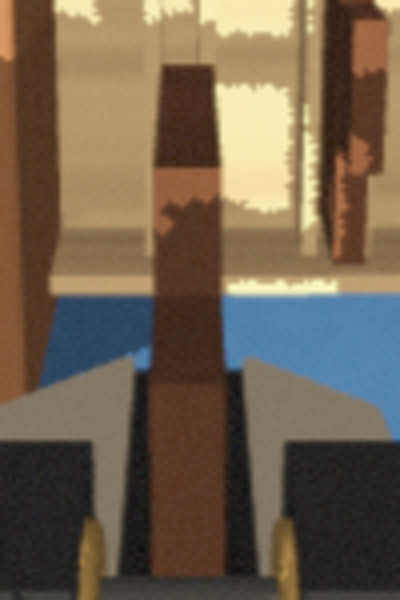

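```bash
python3 off.py 33 317 236.5; sed -i 's/(.001,.003,.005)/(.001,.003,.005,-.023,.058)/' off.py;python3 off.py 18 317 290.5;python3 off.py 33 317 211.5; python3 off.py 18 317 268.5
```

```text
z 0.001 end [33.  -0.4  1. ] tab centre offset x 0.0
z 0.003 end [32.4 -0.4  3. ] tab centre offset x -0.6
z 0.005 end [31.8 -0.4  5. ] tab centre offset x -1.2
z 0.001 end [ 6.8 -0.4  1. ] tab centre offset x -11.2
z 0.003 end [ 5.8 -0.4  3. ] tab centre offset x -12.2
z 0.005 end [ 4.9 -0.4  5. ] tab centre offset x -13.1
z -0.023 end [ 17.8  -0.4 -23. ] tab centre offset x -0.2
z 0.058 end [-19.5  -0.4  58. ] tab centre offset x -37.5
z 0.001 end [44.4 -0.4  1. ] tab centre offset x 11.4
z 0.003 end [43.9 -0.4  3. ] tab centre offset x 10.9
z 0.005 end [43.5 -0.4  5. ] tab centre offset x 10.5
z -0.023 end [ 49.8  -0.4 -23. ] tab centre offset x 16.8
z 0.058 end [31.6 -0.4 58. ] tab centre offset x -1.4
z 0.001 end [17.8 -0.4  1. ] tab centre offset x -0.2
z 0.003 end [17.  -0.4  3. ] tab centre offset x -1.0
z 0.005 end [16.2 -0.4  5. ] tab centre offset x -1.8
z -0.023 end [ 27.2  -0.4 -23. ] tab centre offset x 9.2
z 0.058 end [-4.6 -0.4 58. ] tab centre offset x -22.6
```

```bash
python3 -c "
from h import *
plan(.595,-.203,.24,81.4,step=24,grip=1)"
```

```text
pos [480.2 292.1 259.3] yaw 125.16 f [-0.4  0.2 -0.2] w 0.082 t 37.7 tilt [0.003 0.006]
dist [ 114.8 -495.1  -19.3] -43.8 n 22
[[1, -21, -9, 1, 2.0], [1, -22, -8, 1, 2.0], [1, -22, -7, 1, 2.0], [1, -22, -6, 1, 2.0], [1, -22, -6, 1, 2.0], [1, -23, -5, 1, 2.0], [1, -23, -4, 1, 2.0], [1, -23, -3, 1, 2.0], [1, -23, -2, 1, 2.0], [1, -23, -2, 1, 2.0], [1, -23, -1, 1, 2.0], [1, -23, 0, 1, 2.0], [1, -23, 1, 1, 2.0], [1, -23, 2, 1, 2.0], [1, -23, 2, 1, 2.0], [1, -23, 3, 1, 2.0], [1, -23, 4, 1, 2.0], [1, -23, 5, 1, 2.0], [1, -22, 5, 1, 2.0], [1, -22, 6, 1, 2.0], [1, -22, 7, 1, 2.0], [1, -22, 8, 1, 2.0]]
```

```bash
python3 -m inch '[[[1,-8,-3,0,1],[1,-15,-6,1,2],[1,-22,-7,1,2],[1,-22,-6,1,2],[1,-22,-6,1,2],[1,-23,-5,1,2],[1,-23,-4,1,2],[1,-23,-3,1,2],[1,-23,-2,1,2],[1,-23,-2,1,2],[1,-23,-1,1,2],[1,-23,0,1,2]]]'; python3 tl.py
python3 -c "
from h import *
plan(.595,-.203,.24,81.4,step=24,grip=1)"
```

```text
clock: 38.9
position: [0.5388, 0.02, 0.2439]
ee_rot: [-2.023, -2.401, -0.001]
force: [0.5, -0.1, -0.5]
width: 0.083
pos [538.8  20.  243.9] yaw 99.79 tiltW [-0.0012  0.0016] tooldown [-1.7e-03  9.0e-04  1.0e+00] t 38.9 f [ 0.5 -0.1 -0.5] w 0.083
pos [538.8  20.  243.9] yaw 99.79 f [ 0.5 -0.1 -0.5] w 0.083 t 38.9 tilt [-0.001  0.002]
dist [  56.2 -223.    -3.9] -18.4 n 10
[[1, -23, 2, 0, 1.8], [1, -23, 2, 0, 1.8], [1, -23, 3, 0, 1.8], [1, -23, 4, 0, 1.8], [1, -23, 5, 0, 1.8], [1, -22, 5, 0, 1.8], [1, -22, 6, 0, 1.8], [1, -22, 7, 0, 1.8], [1, -22, 8, 0, 1.8], [1, -21, 8, 0, 1.8]]
```

```bash
python3 -m inch '[[[1,-23,2,0,1.8],[1,-23,2,0,1.8],[1,-23,3,0,1.8],[1,-23,4,0,1.8],[1,-23,5,0,1.8],[1,-22,5,0,1.8],[1,-20,6,0,1.8],[1,-17,7,0,1.8],[1,-12,8,0,1.8],[1,-6,4,0,1],[1,0,0,0,0],[1,0,0,0,0]]]'; python3 tl.py
python3 - <<'E'
from h import *
s,im=snap("wrist","w14.png");K,W=cam("wrist",im,s);np.savez("w14.npz",K=K,W=W)
plan(.602,-.2042,.1415,81.4,step=15,grip=1)
E
```

```text
clock: 40.1
position: [0.593, -0.1957, 0.2419]
ee_rot: [-2.4, -2.024, 0.005]
force: [0.2, 0.9, -0.6]
width: 0.088
pos [ 593.  -195.7  241.9] yaw 80.29 tiltW [-0.0037 -0.0001] tooldown [8.0e-04 3.6e-03 1.0e+00] t 40.1 f [ 0.2  0.9 -0.6] w 0.088
pos [ 592.9 -195.6  241.9] yaw 80.32 f [ 0.2  0.5 -0.6] w 0.084 t 40.1 tilt [-0.004 -0.   ]
dist [   9.1   -8.6 -100.4] 1.1 n 7
[[1, -1, 1, 14, -0.2], [1, -1, 1, 14, -0.2], [1, -1, 1, 14, -0.2], [1, -1, 1, 14, -0.2], [1, -1, 1, 14, -0.2], [1, -1, 1, 14, -0.2], [1, -1, 1, 14, -0.2]]
```

View pics/w14.png

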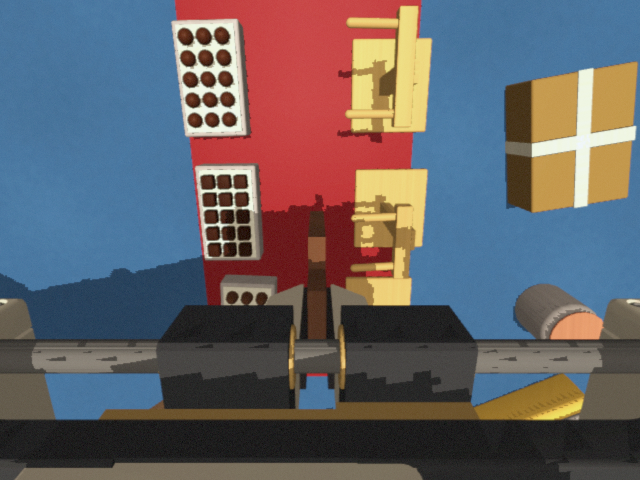

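```bash
python3 - <<'E'
import cv2
f=cv2.imread("pics/w14.png")[190:290,330:430];cv2.imwrite("pics/w14c.png",cv2.resize(f,None,fx=6,fy=6,interpolation=cv2.INTER_CUBIC))
E
```

```text
(no output)
```

View pics/w14c.png

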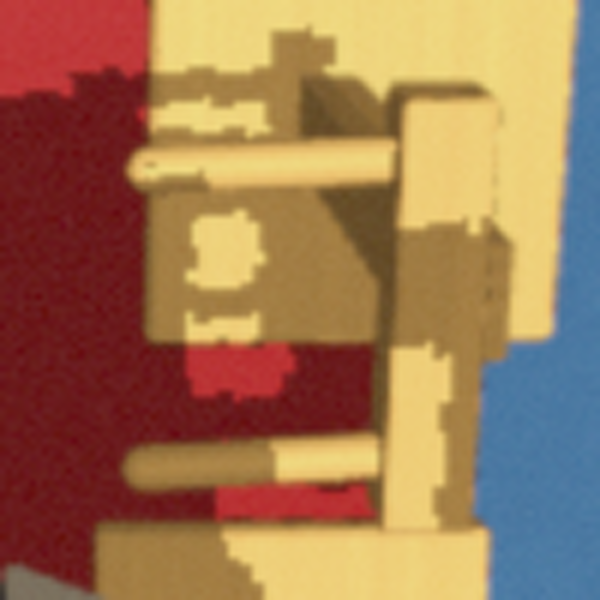

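```bash
cat > pins.py <<'E'
import sys
from h import *
def pins(ff,off,sc,P):
    d=np.load(ff+".npz");K,W=d["K"],d["W"]
    q=[pz(K,W,off[0]+(p[0]+.5)/sc-.5,off[1]+(p[1]+.5)/sc-.5,z) for p,z in zip(P,(.1274,.1226,.1274,.1226))]
    c=np.mean(q,0);y=q[0]+q[1]-q[2]-q[3];x=q[1]+q[3]-q[0]-q[2]
    print(c.round(4),"sep",(np.linalg.norm(y)/2).round(4),"len",(np.linalg.norm(x)/2).round(4),"yaw",(np.degrees(np.arctan2(y[1],y[0]))-90).round(2),np.degrees(np.arctan2(x[1],x[0])).round(2))
E
python3 -c "
from pins import *
pins('w14',(330,190),6,((127,167),(395,161),(122,468),(380,455)))"
```

```text
[ 0.6338 -0.2091  0.125 ] sep 0.0401 len 0.0348 yaw -9.03 -10.01
```

```bash
python3 -m inch '[[[1,-1,0,10,-0.4],[1,-2,0,15,-0.4],[1,-1,0,15,0],[1,-1,0,15,0],[1,-1,0,15,0],[1,0,0,12,0],[1,0,0,0,0],[1,0,0,0,0]]]';python3 -c "
from h import *
rel(.6014,-.2036,.1415,81.1)"; python3 tl.py
```

```text
clock: 40.95
position: [0.5891, -0.1971, 0.1511]
ee_rot: [-2.371, -2.052, 0.007]
force: [-0.8, 0.1, -0.0]
width: 0.088
tool shift [-4.7 13.2  9.5] turn 0.7 z [-0.0073  0.0018 -1.    ] pos [ 589.1 -197.1  151.1] yaw 81.76 w 0.088 f [-0.8  0.1 -0. ] t 40.95
pos [ 589.1 -197.1  151.1] yaw 81.76 tiltW [-0.0073  0.0018] tooldown [-8.0e-04  7.5e-03  1.0e+00] t 40.95 f [-0.8  0.1 -0. ] w 0.088
```

```bash
python3 -m inch '[[[1,-2,4,4,0.4],[1,-2,4,4,0.3],[1,-1,4,2,0],[1,0,0,0,0],[1,0,0,0,0]]]';python3 - <<'E'
from h import *
rel(.6014,-.2036,.1415,81.1)
s,im=snap("wrist","w15.png")
f=im["frame"][150:390,200:520];cv2.imwrite("pics/w15c.png",cv2.resize(f,None,fx=2.4,fy=2.4,interpolation=cv2.INTER_CUBIC))
E
```

```text
clock: 41.45
position: [0.6027, -0.2046, 0.1419]
ee_rot: [-2.387, -2.038, 0.004]
force: [-0.0, 0.1, -0.2]
width: 0.083
tool shift [ 0.8 -1.4  0.4] turn -0.1 z [-0.004  0.001 -1.   ] pos [ 602.7 -204.6  141.9] yaw 80.99 w 0.083 f [-0.   0.1 -0.2] t 41.45
```

View pics/w15c.png

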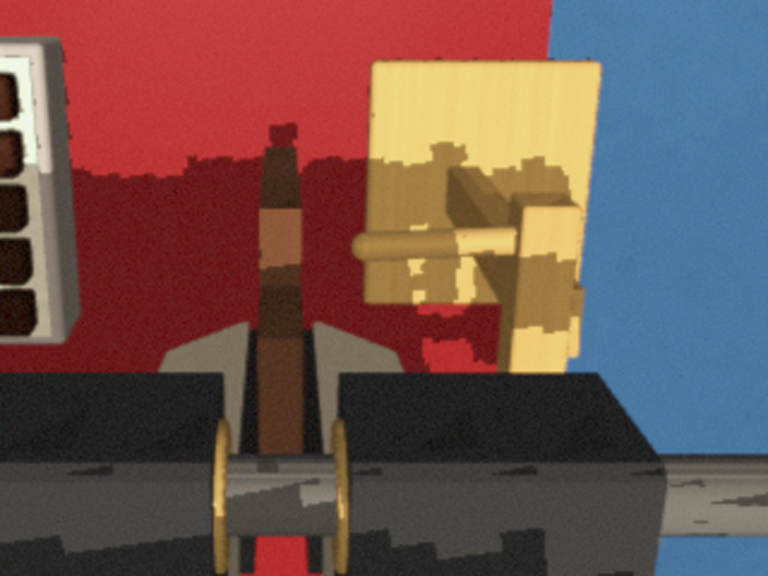

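```bash
python3 - <<'E'
from h import *
s=arm.observe();im=eyes.get_image("wrist");K,W=cam("wrist",im,s)
m=R.from_rotvec(s["ee_rot"]).as_matrix();p=np.array(s["position"])
for u,v,z in((200+358/2.4,150+246/2.4,.1274),(200+515/2.4,150+241/2.4,.1226)):
    print((m.T@(pz(K,W,u,v,z)-p)*1000).round(1))
for v,z in((150+208/2.4,.003),(150+333/2.4,-.023)):
    T=np.array(im["T_tool_cam"]);d=T[:3,:3]@np.linalg.solve(K,[316.5,v,1]);o=T[:3,3];print(((o+d*(z-o[2])/d[2])*1000).round(1))
snap("scene","s15.png",(200,160,330,290),5)
E
```

```text
[20.6 15.7 14.5]
[20.  49.  19.2]
[32.1 -0.2  3. ]
[ 18.3  -0.2 -23. ]
```

View pics/s15.png

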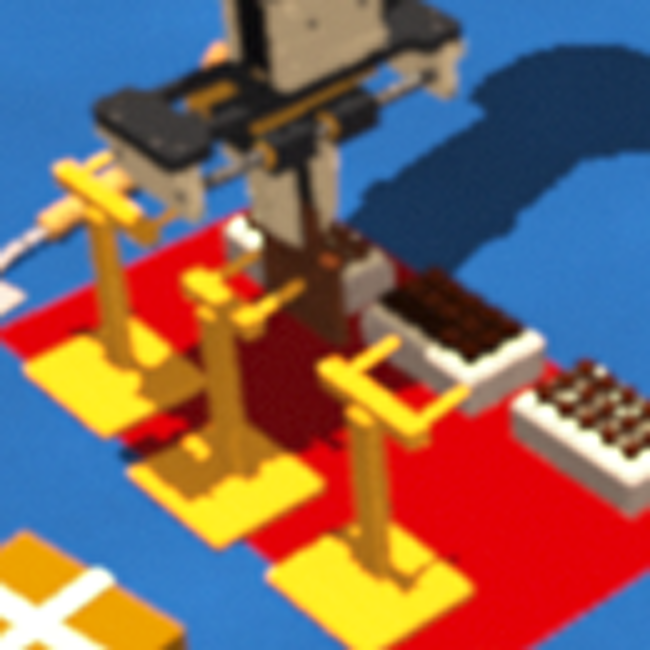

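```bash
python3 -m inch '[[[1,1,4,0,0],[1,0,5,0,0],[1,0,5,0,0],[1,0,5,0,0],[1,0,0,0,0]]]'; python3 tl.py;python3 - <<'E'
from h import *
rel(.634+.003*.988,-.2087-.003*.155,.1415,81.1)
s,im=snap("wrist","w16.png",(200,150,520,390),2.4)
snap("scene","s16.png",(200,160,330,290),5)
E
```

```text
clock: 42.1
position: [0.6234, -0.2066, 0.1424]
ee_rot: [-2.387, -2.039, 0.003]
force: [0.2, 0.5, -0.6]
width: 0.086
pos [ 623.4 -206.6  142.4] yaw 81.01 tiltW [-0.0032  0.0007] tooldown [-2.0e-04  3.2e-03  1.0e+00] t 42.1 f [ 0.2  0.5 -0.6] w 0.086
tool shift [-0.4 13.8  0.9] turn -0.1 z [-3.2e-03  7.0e-04 -1.0e+00] pos [ 623.4 -206.6  142.4] yaw 81.01 w 0.086 f [ 0.2  0.5 -0.6] t 42.1
```

View pics/w16.png

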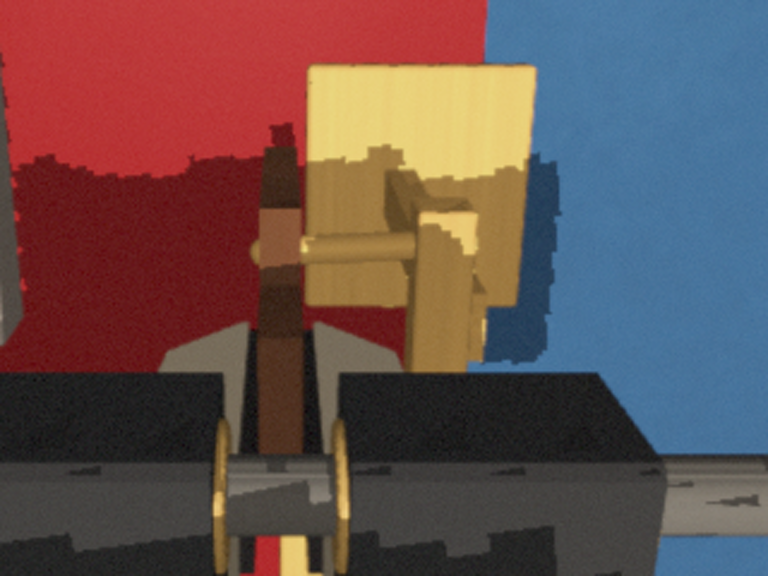

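View pics/s16.png

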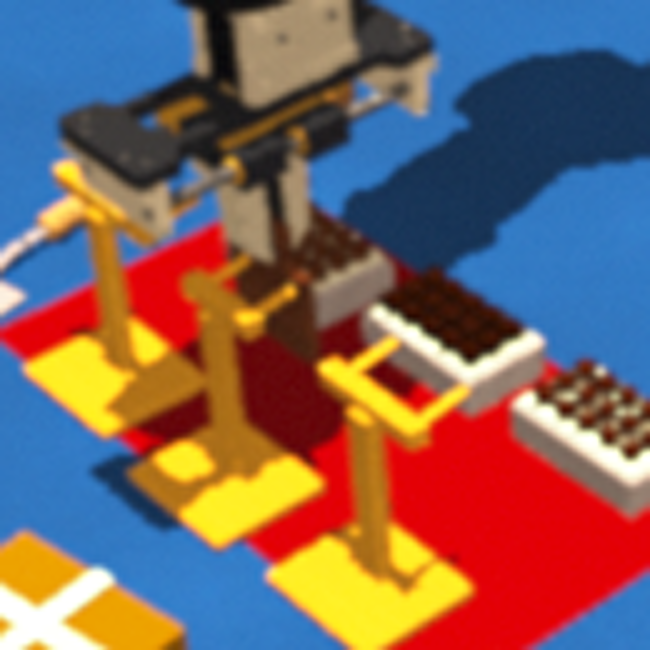

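```bash
python3 -m inch '[[[1,0,5,1,0],[1,0,5,0,0],[1,0,3,1,0],[1,0,0,0,0],[1,0,0,1,0],[1,0,0,0,0]]]'; python3 tl.py
```

```text
clock: 42.8
position: [0.6363, -0.2087, 0.1388]
ee_rot: [-2.386, -2.038, 0.005]
force: [0.0, 0.1, 0.1]
width: 0.081
pos [ 636.3 -208.7  138.8] yaw 81.01 tiltW [-0.0044  0.0007] tooldown [-0.      0.0045  1.    ] t 42.8 f [0.  0.1 0.1] w 0.081
```

```bash
python3 -m inch '[[[1,0,0,1,0],[1,0,0,1,0],[1,0,0,0,0]]]'; python3 tl.py;  python3 -m inch '[[[0.85,0,0,0,0],[0.7,0,0,0,0],[0.6,0,0,0,0],[0.6,0,0,0,0],[0.6,0,0,-6,0],[0.6,0,0,-12,0],[0.6,0,0,-15,0],[0.6,0,0,-20,0],[0.6,0,0,-20,0],[0.6,0,0,-20,0],[0.6,0,0,-10,0],[0.6,0,0,0,0]]]'; python3 tl.py;python3 - <<'E'
from h import *
s,im=snap("wrist","w17.png",(200,100,520,390),2.4)
snap("scene","s17.png",(200,160,330,290),5)
E
```

```text
clock: 43.1
position: [0.6364, -0.2087, 0.138]
ee_rot: [-2.387, -2.039, 0.004]
force: [0.3, 1.0, -0.0]
width: 0.087
pos [ 636.4 -208.7  138. ] yaw 81.0 tiltW [-0.0034  0.0002] tooldown [3.0e-04 3.4e-03 1.0e+00] t 43.1 f [ 0.3  1.  -0. ] w 0.087
clock: 44.3
position: [0.6377, -0.2083, 0.2527]
ee_rot: [2.387, 2.04, 0.002]
force: [-0.6, -0.7, -0.1]
width: 0.398
pos [ 637.7 -208.3  252.7] yaw 81.03 tiltW [ 0.0019 -0.0004] tooldown [ 1.0e-04 -1.9e-03  1.0e+00] t 44.3 f [-0.6 -0.7 -0.1] w 0.398
```

View pics/w17.png

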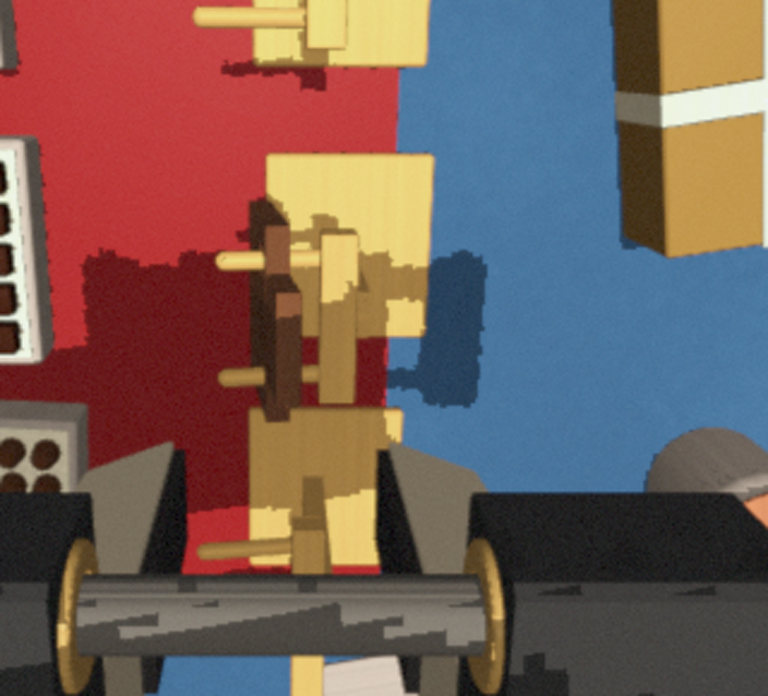

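View pics/s17.png

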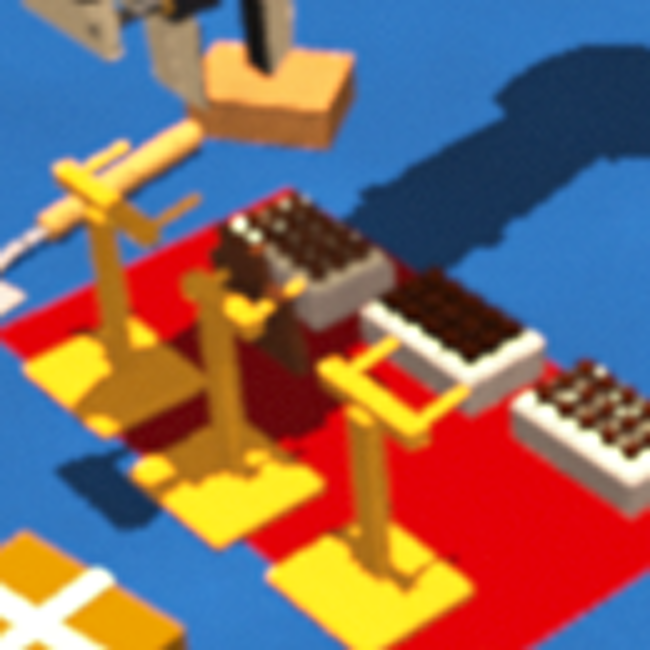

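Both pins of the small stand poke through the small plaque's holes, so it's hanging. Next is the large plaque in the middle slot.

```bash
python3 -c "
from h import *
plan(.505,.312,.22,125.2,step=24,grip=.72)"
```

```text
pos [ 637.  -208.3  250.7] yaw 81.04 f [ 0.3 -0.8 -0.6] w 0.402 t 44.4 tilt [-0.001  0.   ]
dist [-132.   520.3  -30.7] 44.2 n 23
[[0.72, 21, -9, 1, -1.9], [0.72, 22, -8, 1, -1.9], [0.72, 22, -8, 1, -1.9], [0.72, 22, -7, 1, -1.9], [0.72, 22, -6, 1, -1.9], [0.72, 23, -5, 1, -1.9], [0.72, 23, -5, 1, -1.9], [0.72, 23, -4, 1, -1.9], [0.72, 23, -3, 1, -1.9], [0.72, 23, -2, 1, -1.9], [0.72, 23, -2, 1, -1.9], [0.72, 23, -1, 1, -1.9], [0.72, 23, 0, 1, -1.9], [0.72, 23, 1, 1, -1.9], [0.72, 23, 1, 1, -1.9], [0.72, 23, 2, 1, -1.9], [0.72, 23, 3, 1, -1.9], [0.72, 23, 4, 1, -1.9], [0.72, 23, 5, 1, -1.9], [0.72, 23, 5, 1, -1.9], [0.72, 23, 6, 1, -1.9], [0.72, 22, 7, 1, -1.9], [0.72, 22, 8, 1, -1.9]]
```

```bash
python3 -m inch '[[[0.72,8,-3,0,-1],[0.72,15,-6,1,-1.9],[0.72,22,-8,1,-1.9],[0.72,22,-7,1,-1.9],[0.72,22,-6,1,-1.9],[0.72,23,-5,1,-1.9],[0.72,23,-5,1,-1.9],[0.72,23,-4,1,-1.9],[0.72,23,-3,1,-1.9],[0.72,23,-2,1,-1.9],[0.72,23,-2,1,-1.9],[0.72,23,-1,1,-1.9]]]' >/dev/null; python3 tl.py
python3 -c "
from h import *
plan(.505,.312,.22,125.2,step=24,grip=.72)"
```

```text
pos [565.8  60.2 233.6] yaw 104.83 tiltW [-0.0097  0.002 ] tooldown [-0.0044  0.0089  1.    ] t 45.6 f [-0.5  0.9  0.2] w 0.283
pos [565.8  60.2 233.6] yaw 104.83 f [-0.5  0.9  0.2] w 0.283 t 45.6 tilt [-0.01   0.002]
dist [-60.8 251.8 -13.6] 20.4 n 11
[[0.72, 24, 1, 1, -1.9], [0.72, 24, 1, 1, -1.9], [0.72, 23, 2, 1, -1.9], [0.72, 23, 3, 1, -1.9], [0.72, 23, 4, 1, -1.9], [0.72, 23, 4, 1, -1.9], [0.72, 23, 5, 1, -1.9], [0.72, 23, 6, 1, -1.9], [0.72, 23, 7, 1, -1.9], [0.72, 22, 7, 1, -1.9], [0.72, 22, 8, 1, -1.9]]
```

```bash
python3 -m inch '[[[0.72,24,1,1,-1.9],[0.72,23,2,1,-1.9],[0.72,23,2,1,-1.9],[0.72,23,3,1,-1.9],[0.72,23,4,1,-1.9],[0.72,22,4,1,-1.9],[0.72,20,5,1,-1.9],[0.72,18,6,1,-1.9],[0.72,14,7,1,-1.9],[0.72,8,4,0,-1.2],[0.72,0,0,0,0],[0.72,0,0,0,0]]]' >/dev/null; python3 tl.py
python3 - <<'E'
from h import *
s,im=snap("wrist","w18.png");K,W=cam("wrist",im,s);np.savez("w18.npz",K=K,W=W)
rel(.5123,.3168,.072,125)
f=im["frame"][130:300,230:470];cv2.imwrite("pics/w18c.png",cv2.resize(f,None,fx=3.2,fy=3.2,interpolation=cv2.INTER_CUBIC))
E
```

```text
pos [513.  281.1 225.4] yaw 125.23 tiltW [-0.009   0.0041] tooldown [-0.0085  0.005   1.    ] t 46.8 f [ 0.3  0.2 -0.6] w 0.276
tool shift [ 28.4  20.8 153.7] turn 0.2 z [-0.0088  0.0042 -1.    ] pos [513.1 281.  225.6] yaw 125.22 w 0.279 f [-0.1 -0.3 -0.5] t 46.85
```

View pics/w18c.png

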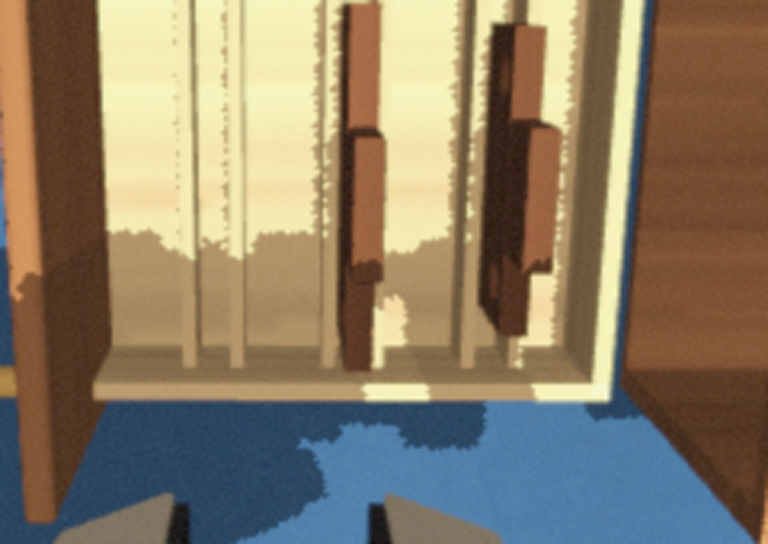

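```bash
python3 - <<'E'
from h import *
d=np.load("w18.npz");K,W=d["K"],d["W"]
c=np.array([np.cos(np.radians(35)),np.sin(np.radians(35))]);h=np.array([.417,.2475])
for n,P in dict(large=((370,137),(366,283)),med=((543,125),(538,271))).items():
    q=[pz(K,W,230+(p[0]+.5)/3.2-.5,130+(p[1]+.5)/3.2-.5,.095) for p in P]
    m=(q[0]+q[1])/2;v=q[0]-q[1];print(n,m.round(4),np.linalg.norm(v).round(4),np.degrees(np.arctan2(v[1],v[0])).round(1),"along",((m[:2]-h)@c).round(4),"lat",(-(m[0]-h[0])*c[1]+(m[1]-h[1])*c[0]).round(4))
    rel(m[0],m[1],.072,125)
E
```

```text
large [0.5131 0.3166 0.095 ] 0.0359 124.9 along 0.1184 lat 0.0015
tool shift [ 27.8  21.3 153.7] turn 0.2 z [-0.0088  0.0042 -1.    ] pos [513.1 281.  225.6] yaw 125.22 w 0.279 f [-0.1 -0.3 -0.5] t 46.85
med [0.5456 0.3432 0.095 ] 0.0356 126.9 along 0.1602 lat 0.0047
tool shift [ 30.8  63.2 153.5] turn 0.2 z [-0.0088  0.0042 -1.    ] pos [513.1 281.  225.6] yaw 125.22 w 0.279 f [-0.1 -0.3 -0.5] t 46.85
```

```bash
python3 -m inch '[[[0.72,7,5,15,0.2],[0.72,7,6,20,0],[0.72,7,5,20,0],[0.72,6,5,20,0],[0.72,0,0,20,0],[0.72,0,0,0,0]]]' >/dev/null;python3 -c "
from h import *
rel(.5131,.3166,.072,125)"
```

```text
tool shift [ 4.4 -0.1 51.2] turn -0.6 z [-0.0081  0.0016 -1.    ] pos [516.1 312.9 123.2] yaw 124.39 w 0.277 f [-0.1 -0.2  0.2] t 47.45
```

```bash
python3 -m inch '[[[0.72,3,0,12,-0.4],[0.72,2,0,14,0],[0.72,0,0,14,0],[0.72,0,0,9,0],[0.72,0,0,0,0]]]' >/dev/null;python3 - <<'E'
from h import *
rel(.5131,.3166,.072,125)
snap("wrist","w19.png",(200,150,520,390),2.4)
E
```

```text
tool shift [-0.2 -0.5 -1.1] turn -0.3 z [-0.0072  0.002  -1.    ] pos [513.3 317.1  70.9] yaw 124.69 w 0.284 f [0.3 0.5 0. ] t 47.95
```

View pics/w19.png

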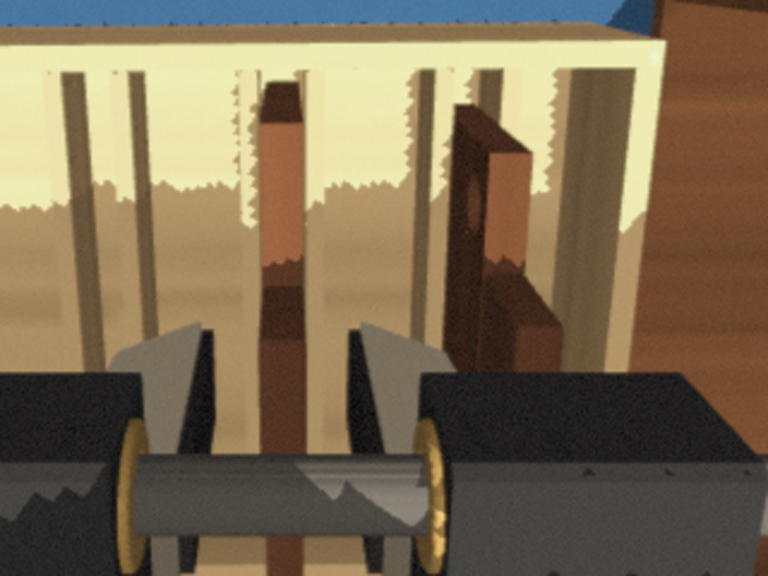

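```bash
python3 -m inch '[[[0.72,0,-1,-2,-0.3],[1,0,0,0,0],[1,0,0,0,0],[1,0,0,0,0],[1,0,0,0,0],[1,0,0,-8,0],[1,0,0,-15,0],[1,0,0,-18,0],[1,0,0,-18,0],[1,0,0,-18,0],[1,0,0,-18,0],[1,0,0,-18,0]]]' 25;  python3 tl.py
python3 -m inch '[[[1,0,0,-18,0],[1,0,0,-18,0],[1,0,0,-18,0],[1,0,0,0,0],[1,0,0,0,0]]]' >/dev/null;  python3 - <<'E'
from h import *
snap("wrist","w20.png",(200,150,520,390),2.4)
E
python3 tl.py
```

```text
clock: 49.2
position: [0.5131, 0.3168, 0.1974]
ee_rot: [-1.446, -2.782, -0.002]
force: [0.5, -0.2, -0.1]
width: 0.082
pos [513.1 316.8 197.4] yaw 125.07 tiltW [-0.0054  0.004 ] tooldown [-0.0064  0.0021  1.    ] t 49.2 f [ 0.5 -0.2 -0.1] w 0.082
pos [512.9 318.6 262.5] yaw 125.19 tiltW [0.0013 0.0095] tooldown [-0.007  -0.0065  1.    ] t 49.75 f [ 0.6  0.6 -0.5] w 0.087
```

View pics/w20.png

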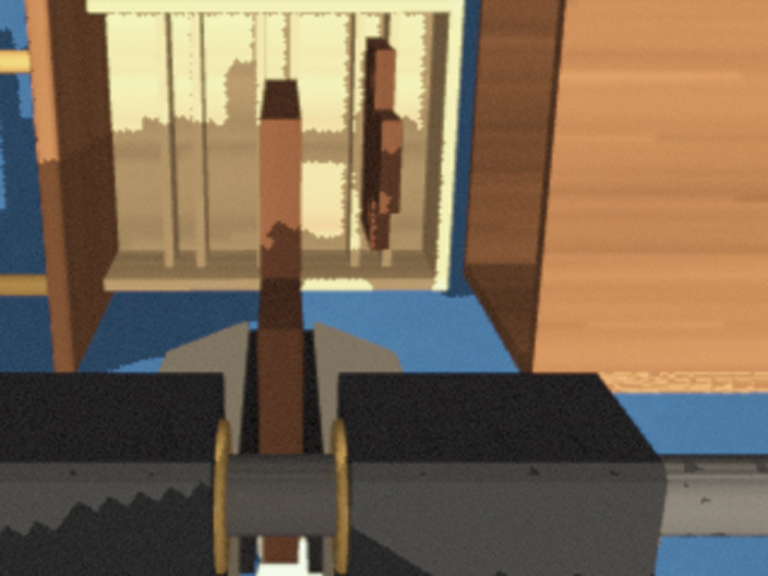

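```bash
python3 off.py 49 317 199.3;python3 off.py 49 317 183.0|tail -1;python3 off.py 18 317 288.5|tail -2
python3 -c "
from h import *
plan(.57,-.318,.245,81.1,step=24,grip=1)"
```

```text
z 0.001 end [49.8 -0.4  1. ] tab centre offset x 0.8
z 0.003 end [49.4 -0.4  3. ] tab centre offset x 0.4
z 0.005 end [49.  -0.4  5. ] tab centre offset x 0.0
z -0.023 end [ 54.4  -0.4 -23. ] tab centre offset x 5.4
z 0.058 end [38.9 -0.4 58. ] tab centre offset x -10.1
z 0.058 end [48.4 -0.4 58. ] tab centre offset x -0.6
z -0.023 end [ 18.7  -0.4 -23. ] tab centre offset x 0.7
z 0.058 end [-18.1  -0.4  58. ] tab centre offset x -36.1
pos [512.7 318.1 261.1] yaw 125.18 f [ 0.  -0.6 -0.8] w 0.087 t 49.9 tilt [-0.001  0.008]
dist [  57.3 -636.1  -16.1] -44.1 n 27
[[1, -20, -12, 1, 1.6], [1, -21, -11, 1, 1.6], [1, -21, -11, 1, 1.6], [1, -21, -10, 1, 1.6], [1, -22, -9, 1, 1.6], [1, -22, -9, 1, 1.6], [1, -22, -8, 1, 1.6], [1, -22, -8, 1, 1.6], [1, -23, -7, 1, 1.6], [1, -23, -6, 1, 1.6], [1, -23, -6, 1, 1.6], [1, -23, -5, 1, 1.6], [1, -23, -4, 1, 1.6], [1, -23, -4, 1, 1.6], [1, -23, -3, 1, 1.6], [1, -24, -2, 1, 1.6], [1, -24, -2, 1, 1.6], [1, -24, -1, 1, 1.6], [1, -24, 0, 1, 1.6], [1, -24, 0, 1, 1.6], [1, -24, 1, 1, 1.6], [1, -24, 2, 1, 1.6], [1, -24, 2, 1, 1.6], [1, -23, 3, 1, 1.6], [1, -23, 4, 1, 1.6], [1, -23, 4, 1, 1.6], [1, -23, 5, 1, 1.6]]
```

```bash
python3 -m inch '[[[1,-8,-5,0,0.8],[1,-16,-9,1,1.6],[1,-21,-11,1,1.6],[1,-21,-10,1,1.6],[1,-22,-9,1,1.6],[1,-22,-9,1,1.6],[1,-22,-8,1,1.6],[1,-22,-8,1,1.6],[1,-23,-7,1,1.6],[1,-23,-6,1,1.6],[1,-23,-6,1,1.6],[1,-23,-5,1,1.6]]]' >/dev/null; python3 -m inch '[[[1,-23,-4,1,1.6],[1,-23,-4,1,1.6],[1,-23,-3,1,1.6],[1,-24,-2,1,1.6],[1,-24,-2,1,1.6],[1,-24,-1,1,1.6],[1,-24,0,1,1.6],[1,-24,0,1,1.6]]]' >/dev/null; python3 tl.py
python3 -c "
from h import *
plan(.57,-.318,.245,81.1,step=24,grip=1)"
```

```text
pos [ 543.5 -165.2  226.4] yaw 91.79 tiltW [-0.0221  0.0036] tooldown [-0.0043  0.022   0.9997] t 51.9 f [ 0.4 -0.3 -0.8] w 0.089
pos [ 543.5 -165.2  226.4] yaw 91.79 f [ 0.4 -0.3 -0.8] w 0.089 t 51.9 tilt [-0.022  0.004]
dist [  26.5 -152.8   18.6] -10.7 n 7
[[1, -22, 3, -3, 1.5], [1, -22, 4, -3, 1.5], [1, -22, 4, -3, 1.5], [1, -22, 5, -3, 1.5], [1, -21, 5, -3, 1.5], [1, -21, 6, -3, 1.5], [1, -21, 7, -3, 1.5]]
```

```bash
python3 -m inch '[[[1,-22,3,-4,1.5],[1,-22,4,-4,1.5],[1,-21,4,-4,1.5],[1,-19,5,-3,1.5],[1,-16,5,-3,1.5],[1,-12,5,-3,1.5],[1,-7,2,0,1],[1,0,0,0,0],[1,0,0,0,0]]]' >/dev/null; python3 tl.py
python3 - <<'E'
from h import *
s,im=snap("wrist","w21.png");K,W=cam("wrist",im,s);np.savez("w21.npz",K=K,W=W)
f=im["frame"][140:300,310:430];cv2.imwrite("pics/w21c.png",cv2.resize(f,None,fx=4,fy=3.7,interpolation=cv2.INTER_CUBIC))
rel(.574,-.3233,.1415,81)
E
```

```text
pos [ 564.3 -301.6  243.2] yaw 80.48 tiltW [-0.028   0.0045] tooldown [2.000e-04 2.840e-02 9.996e-01] t 52.8 f [-0.2  0.8 -0.9] w 0.083
tool shift [-19.8  16.1 101.3] turn -0.5 z [-0.0281  0.0044 -0.9996] pos [ 564.2 -301.5  243.2] yaw 80.48 w 0.086 f [-0.5 -0.4 -1.3] t 52.85
```

View pics/w21.png

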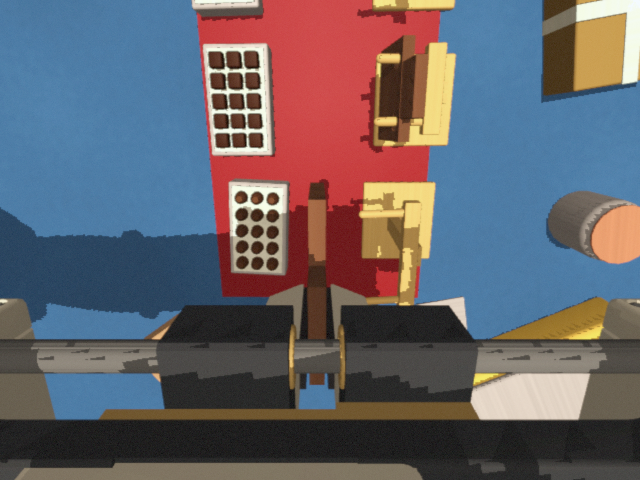

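```bash
python3 -m inch '[[[1,-5,1,10,-0.3],[1,-6,1,15,-0.2],[1,-5,1,15,0],[1,-2,1,15,0],[1,0,0,15,0],[1,0,0,10,0],[1,0,0,0,0],[1,0,0,0,0]]]' >/dev/null; python3 tl.py
python3 - <<'E'
from h import *
rel(.574,-.3233,.1415,81)
s,im=snap("wrist","w22.png",(200,130,520,380),2.4)
E
```

```text
pos [ 561.2 -318.6  152.9] yaw 81.26 tiltW [-0.0325  0.0072] tooldown [-0.0022  0.0333  0.9994] t 53.65 f [-0.1 -0.5 -0.3] w 0.084
tool shift [-2.8 13.7 10.9] turn 0.3 z [-0.0325  0.0072 -0.9994] pos [ 561.2 -318.6  152.9] yaw 81.26 w 0.084 f [-0.1 -0.5 -0.3] t 53.65
```

View pics/w22.png

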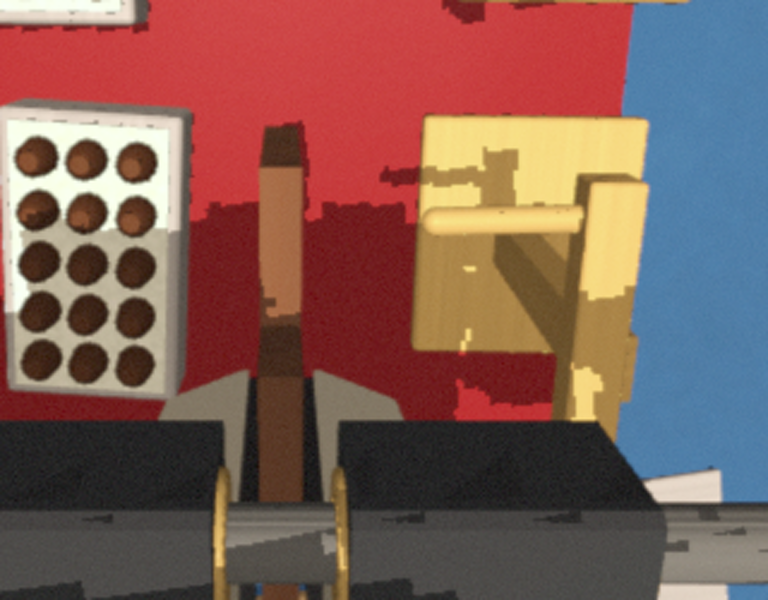

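```bash
cat > tip.py <<'E'
import sys
from h import *
def tip(off,sc,*P):
    s=arm.observe();im=eyes.get_image("wrist");K,W=cam("wrist",im,s)
    m=R.from_rotvec(s["ee_rot"]).as_matrix();p=np.array(s["position"])
    for (x,y),z in zip(P,(.1274,.1226)):
        q=pz(K,W,off[0]+(x+.5)/sc-.5,off[1]+(y+.5)/sc-.5,z);print("world",q.round(4),"tool",(m.T@(q-p)*1000).round(1))
E
python3 -c "
from tip import *
tip((200,130),2.4,(425,222),(580,214))"; python3 -m inch '[[[1,-1,4,4,0.2],[1,-1,4,4,0.1],[1,0,4,2,0],[1,0,0,0,0],[1,0,0,0,0]]]' >/dev/null; python3 - <<'E'
from h import *
rel(.574,-.3233,.1415,81)
s,im=snap("wrist","w23.png",(200,130,520,380),2.4)
E
```

```text
world [ 0.5953 -0.2901  0.1274] tool [33.2 30.2 24.6]
world [ 0.6286 -0.2944  0.1226] tool [34.1 63.9 28.3]
tool shift [-0.5 -1.1  2.7] turn -0.1 z [-0.0285  0.0052 -0.9996] pos [ 575.3 -323.   144.2] yaw 80.94 w 0.082 f [ 0.  -0.2 -0.7] t 54.25
```

View pics/w23.png

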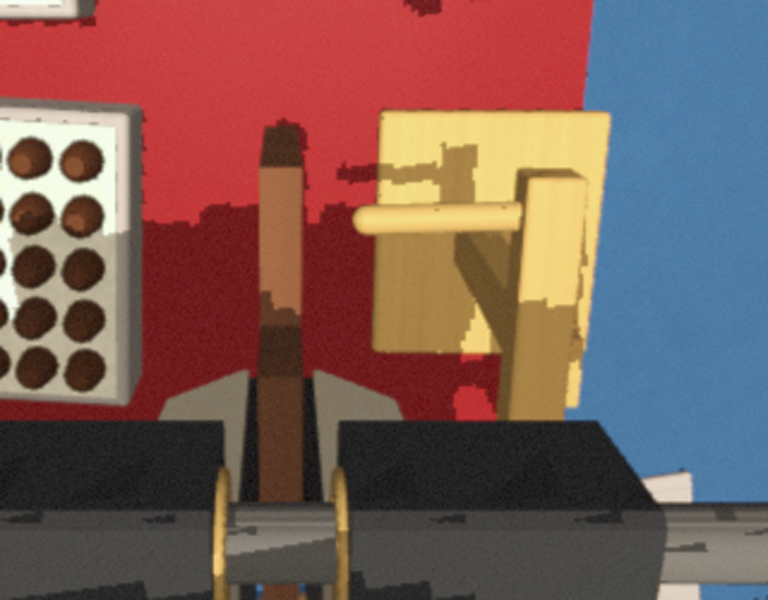

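```bash
python3 -c "
from tip import *
tip((200,130),2.4,(357,220),(520,214))"
```

```text
world [ 0.5954 -0.29    0.1274] tool [35.8 15.2 16.4]
world [ 0.6286 -0.295   0.1226] tool [36.1 48.9 20.2]
```

```bash
python3 -m inch '[[[1,0,0,2,0],[1,0,4,0,0],[1,0,5,0,0],[1,0,5,0,0],[1,0,4,0,0],[1,0,0,0,0],[1,0,0,0,0]]]'; python3 - <<'E'
from h import *
rel(.6066+.003,-.3285,.1400,81)
s,im=snap("wrist","w24.png",(200,130,520,380),2.4)
E
```

```text
clock: 55.05
position: [0.5948, -0.3261, 0.1419]
ee_rot: [-2.373, -2.025, 0.028]
force: [-0.7, 0.0, 0.1]
width: 0.087
tool shift [ 0.  15.1  1.5] turn -0.1 z [-0.0278  0.0048 -0.9996] pos [ 594.8 -326.1  141.9] yaw 80.94 w 0.087 f [-0.7  0.   0.1] t 55.05
```

View pics/w24.png

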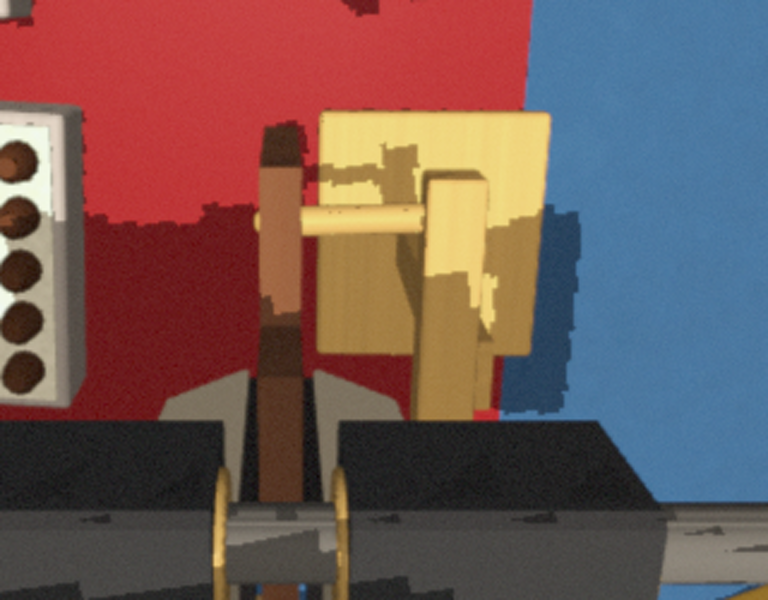

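Pin is through the hole. I'll go on in, lower and release.

```bash
python3 -m inch '[[[1,0,5,1,0],[1,0,5,0,0],[1,0,4,0,0],[1,0,0,1,0],[1,0,0,1,0],[1,0,0,0,0]]]'; python3 tl.py
```

```text
clock: 55.7
position: [0.6099, -0.3285, 0.1397]
ee_rot: [-2.374, -2.025, 0.028]
force: [-0.3, 0.8, 0.7]
width: 0.087
pos [ 609.9 -328.5  139.7] yaw 80.93 tiltW [-0.027   0.0042] tooldown [1.000e-04 2.740e-02 9.996e-01] t 55.7 f [-0.3  0.8  0.7] w 0.087
```

```bash
python3 -m inch '[[[1,0,0,1,0],[1,0,0,1,0],[0.85,0,0,0,0],[0.7,0,0,0,0],[0.6,0,0,0,0],[0.6,0,0,0,0],[0.6,0,0,-6,0],[0.6,0,0,-12,0],[0.6,0,0,-15,0],[0.6,0,0,-20,0],[0.6,0,0,-20,0],[0.6,0,0,-15,0]]]'; python3 -m inch '[[[0.6,0,0,-20,0],[0.6,0,0,-10,0],[0.6,0,0,0,0]]]'; python3 tl.py;python3 - <<'E'
from h import *
s,im=snap("wrist","w25.png",(200,100,520,390),2.4)
snap("scene","s25.png",(190,160,350,310),4.5)
E
```

```text
clock: 56.9
position: [0.6118, -0.3287, 0.2328]
ee_rot: [-2.374, -2.025, 0.028]
force: [0.3, -0.2, 0.9]
width: 0.399
clock: 57.2
position: [0.6144, -0.3287, 0.2708]
ee_rot: [-2.379, -2.03, 0.022]
force: [-0.7, 1.1, -0.1]
width: 0.401
pos [ 614.4 -328.7  270.8] yaw 80.94 tiltW [-0.02   0.002] tooldown [0.0012 0.02   0.9998] t 57.2 f [-0.7  1.1 -0.1] w 0.401
```

View pics/w25.png

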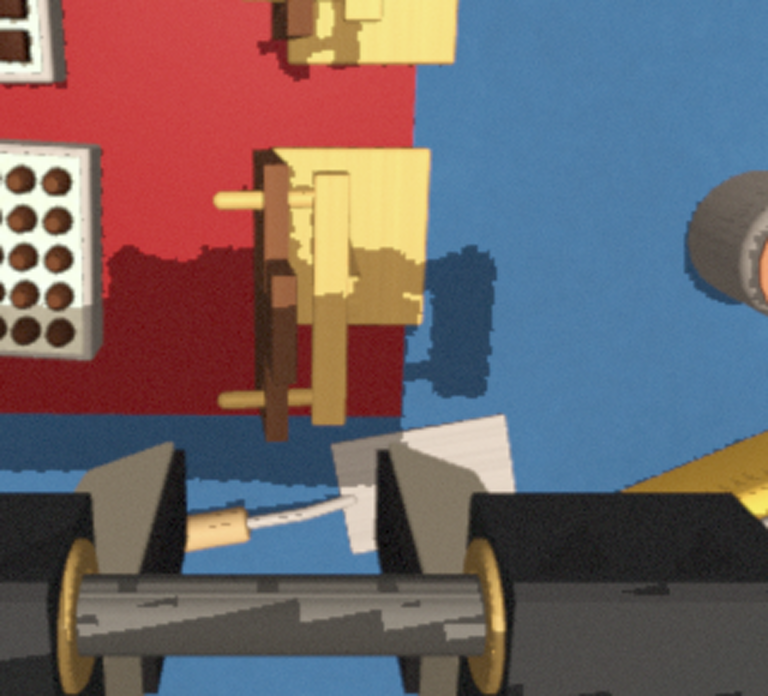

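View pics/s25.png

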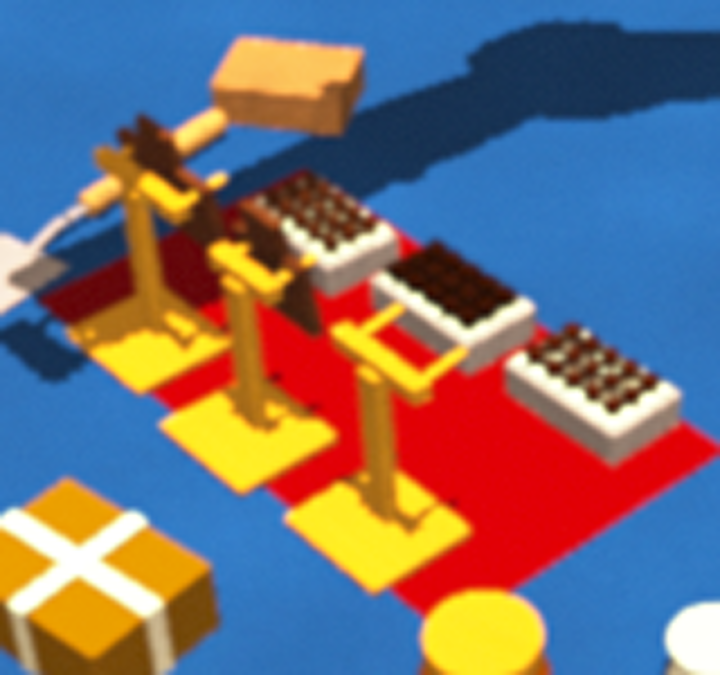

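```bash
python3 -c "
from h import *
plan(.540,.338,.22,125,step=25,grip=.72)"
```

```text
pos [ 613.8 -328.6  268.8] yaw 80.95 f [ 1.1 -0.8 -0.9] w 0.4 t 57.3 tilt [-0.022  0.003]
dist [-73.8 666.6 -48.8] 44.0 n 27
[[0.72, 24, -7, 2, -1.6], [0.72, 24, -6, 2, -1.6], [0.72, 24, -5, 2, -1.6], [0.72, 24, -5, 2, -1.6], [0.72, 25, -4, 2, -1.6], [0.72, 25, -3, 2, -1.6], [0.72, 25, -2, 2, -1.6], [0.72, 25, -2, 2, -1.6], [0.72, 25, -1, 2, -1.6], [0.72, 25, 0, 2, -1.6], [0.72, 25, 0, 2, -1.6], [0.72, 25, 1, 2, -1.6], [0.72, 25, 2, 2, -1.6], [0.72, 25, 3, 2, -1.6], [0.72, 25, 3, 2, -1.6], [0.72, 25, 4, 2, -1.6], [0.72, 24, 5, 2, -1.6], [0.72, 24, 5, 2, -1.6], [0.72, 24, 6, 2, -1.6], [0.72, 24, 7, 2, -1.6], [0.72, 24, 7, 2, -1.6], [0.72, 24, 8, 2, -1.6], [0.72, 23, 9, 2, -1.6], [0.72, 23, 9, 2, -1.6], [0.72, 23, 10, 2, -1.6], [0.72, 22, 11, 2, -1.6], [0.72, 22, 11, 2, -1.6]]
```

```bash
python3 -m inch '[[[0.72,10,-3,0,-0.8],[0.72,18,-5,0,-1.6],[0.72,24,-5,0,-1.6],[0.72,24,-5,0,-1.6],[0.72,25,-4,0,-1.6],[0.72,25,-3,1,-1.6],[0.72,25,-2,2,-1.6],[0.72,25,-2,2,-1.6],[0.72,25,-1,2,-1.6],[0.72,25,0,2,-1.6],[0.72,25,0,2,-1.6],[0.72,25,1,2,-1.6]]]' >/dev/null; python3 -m inch '[[[0.72,25,2,1,-1.6],[0.72,25,3,1,-1.6],[0.72,25,3,1,-1.6],[0.72,25,4,1,-1.6],[0.72,24,5,1,-1.6],[0.72,24,5,1,-1.6],[0.72,24,6,1,-1.6]]]' >/dev/null; python3 tl.py
python3 -c "
from h import *
plan(.540,.338,.22,125,step=24,grip=.72)"
```

```text
pos [550.8 153.5 240.5] yaw 112.68 tiltW [-0.0392  0.0073] tooldown [-0.0218  0.0334  0.9992] t 59.2 f [ 0.9 -0.3 -0.3] w 0.279
pos [550.8 153.5 240.5] yaw 112.68 f [ 0.9 -0.3 -0.3] w 0.279 t 59.2 tilt [-0.039  0.007]
dist [-10.8 184.5 -20.5] 12.3 n 8
[[0.72, 22, 8, 3, -1.5], [0.72, 22, 8, 3, -1.5], [0.72, 21, 9, 3, -1.5], [0.72, 21, 9, 3, -1.5], [0.72, 21, 10, 3, -1.5], [0.72, 21, 11, 3, -1.5], [0.72, 20, 11, 3, -1.5], [0.72, 20, 12, 3, -1.5]]
```

```bash
python3 -m inch '[[[0.72,22,8,1,-1.5],[0.72,22,8,1,-1.5],[0.72,21,9,1,-1.5],[0.72,20,9,1,-1.5],[0.72,18,9,1,-1.5],[0.72,15,8,1,-1.5],[0.72,10,6,1,-1.5],[0.72,6,4,0,-1],[0.72,0,0,0,0],[0.72,0,0,0,0]]]' >/dev/null; python3 tl.py
python3 - <<'E'
from h import *
s,im=snap("wrist","w26.png");K,W=cam("wrist",im,s);np.savez("w26.npz",K=K,W=W)
rel(.5463,.3436,.072,125)
f=im["frame"][130:300,230:470];cv2.imwrite("pics/w26c.png",cv2.resize(f,None,fx=3.2,fy=3.2,interpolation=cv2.INTER_CUBIC))
E
```

```text
pos [534.4 319.1 233.7] yaw 125.72 tiltW [-0.041   0.0087] tooldown [-0.031   0.0282  0.9991] t 60.2 f [-0.1 -0.8 -0.6] w 0.282
tool shift [  8.   28.5 161.3] turn 0.7 z [-0.0409  0.0087 -0.9991] pos [534.5 319.  233.7] yaw 125.7 w 0.279 f [ 0.6 -0.1  0.5] t 60.25
```

View pics/w26c.png

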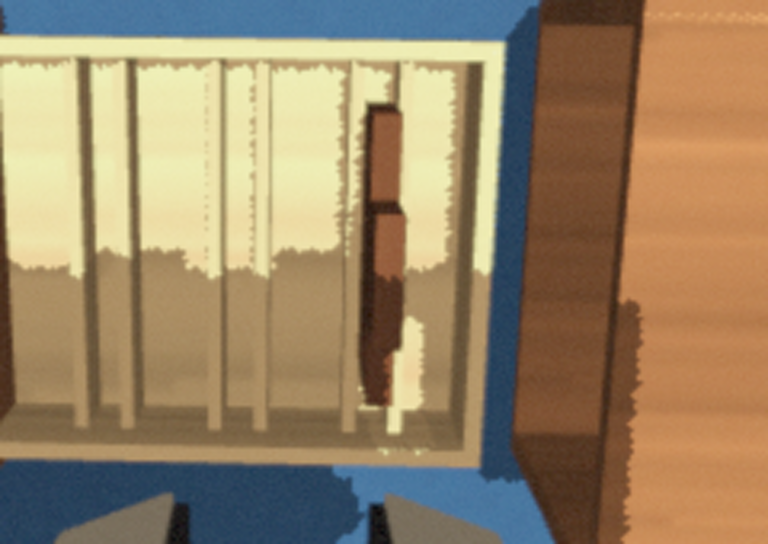

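```bash
python3 - <<'E'
from h import *
d=np.load("w26.npz");K,W=d["K"],d["W"]
q=[pz(K,W,230+(p[0]+.5)/3.2-.5,130+(p[1]+.5)/3.2-.5,.095) for p in ((390,212),(386,354))]
m=(q[0]+q[1])/2;v=q[0]-q[1];print(m.round(4),np.linalg.norm(v).round(4),np.degrees(np.arctan2(v[1],v[0])).round(1))
rel(m[0],m[1],.0725,125)
E
```

```text
[0.5464 0.3425 0.095 ] 0.037 125.6
tool shift [  7.1  27.9 160.8] turn 0.7 z [-0.0409  0.0087 -0.9991] pos [534.5 319.  233.7] yaw 125.7 w 0.279 f [ 0.6 -0.1  0.5] t 60.25
```

```bash
python3 -m inch '[[[0.72,2,7,15,0.4],[0.72,2,7,20,0.3],[0.72,2,7,20,0],[0.72,1,6,20,0],[0.72,0,0,20,0],[0.72,0,0,10,0],[0.72,0,0,0,0]]]' >/dev/null;python3 -c "
from h import *
rel(.5464,.343,.0725,125)"
```

```text
tool shift [ 7.2 -0.2 46.7] turn -0.7 z [-0.0398  0.0055 -0.9992] pos [552.4 336.9 119. ] yaw 124.29 w 0.28 f [-0.1 -0.5  0.3] t 60.95
```

```bash
python3 -m inch '[[[0.72,4,0,10,-0.4],[0.72,2,0,12,-0.3],[0.72,1,0,12,0],[0.72,0,0,8,0],[0.72,0,0,0,0]]]' >/dev/null;python3 - <<'E'
from h import *
rel(.5464,.343,.0725,125)
snap("wrist","w27.png",(200,150,520,390),2.4)
E
```

```text
tool shift [-0.1 -1.   2.7] turn -0.0 z [-0.0378  0.0068 -0.9993] pos [547.2 343.7  75.2] yaw 124.98 w 0.278 f [-0.6  0.6 -0.9] t 61.45
```

View pics/w27.png

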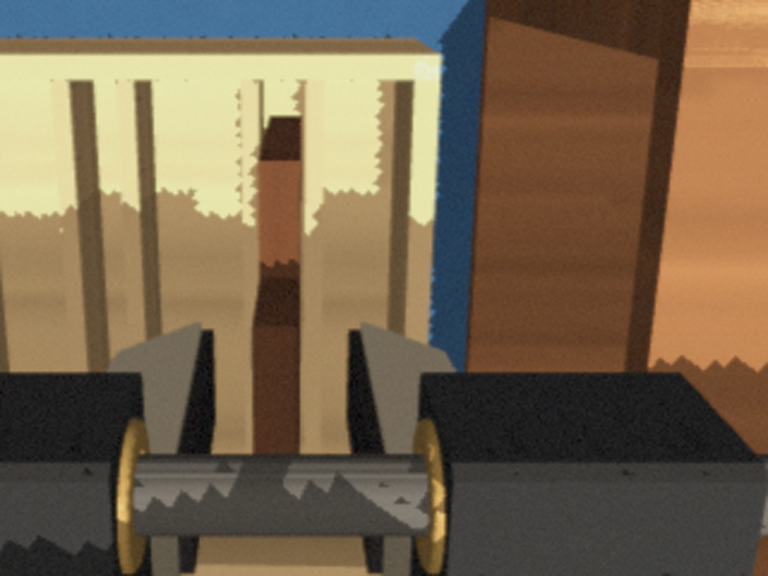

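```bash
python3 -m inch '[[[0.72,0,-1,2,0],[1,0,0,0,0],[1,0,0,0,0],[1,0,0,0,0],[1,0,0,0,0],[1,0,0,-8,0],[1,0,0,-12,0],[1,0,0,-12,0],[1,0,0,-12,0],[1,0,0,-12,0],[1,0,0,-12,0],[1,0,0,-12,0]]]' 25;  python3 tl.py
python3 -m inch '[[[1,0,0,-12,0],[1,0,0,-12,0],[1,0,0,-12,0],[1,0,0,-12,0],[1,0,0,-12,0],[1,0,0,-12,0],[1,0,0,-12,0],[1,0,0,0,0],[1,0,0,0,0]]]' >/dev/null;  python3 - <<'E'
from h import *
snap("wrist","w28.png",(200,150,520,390),2.4)
plan(.61,-.085,.245,81.1,step=22,grip=1)
E
python3 tl.py
```

```text
clock: 62.7
position: [0.5502, 0.3429, 0.1623]
ee_rot: [-1.435, -2.755, 0.013]
force: [-0.1, -0.3, -1.9]
width: 0.087
pos [550.2 342.9 162.3] yaw 124.97 tiltW [-0.0352  0.0086] tooldown [-0.0272  0.0239  0.9993] t 62.7 f [-0.1 -0.3 -1.9] w 0.087
pos [553.8 342.9 256.4] yaw 124.98 f [ 0.1  1.4 -0.5] w 0.084 t 63.6 tilt [-0.033  0.011]
dist [  56.2 -427.9  -11.4] -43.9 n 20
[[1, -19, -10, 1, 2.2], [1, -20, -9, 1, 2.2], [1, -20, -8, 1, 2.2], [1, -20, -8, 1, 2.2], [1, -20, -7, 1, 2.2], [1, -21, -6, 1, 2.2], [1, -21, -5, 1, 2.2], [1, -21, -5, 1, 2.2], [1, -21, -4, 1, 2.2], [1, -21, -3, 1, 2.2], [1, -21, -2, 1, 2.2], [1, -22, -1, 1, 2.2], [1, -22, 0, 1, 2.2], [1, -22, 0, 1, 2.2], [1, -22, 1, 1, 2.2], [1, -21, 2, 1, 2.2], [1, -21, 3, 1, 2.2], [1, -21, 4, 1, 2.2], [1, -21, 4, 1, 2.2], [1, -21, 5, 1, 2.2]]
pos [553.8 342.9 256.4] yaw 124.98 tiltW [-0.0327  0.0106] tooldown [-0.0274  0.0207  0.9994] t 63.65 f [ 0.1  1.4 -0.5] w 0.084
```

View pics/w28.png

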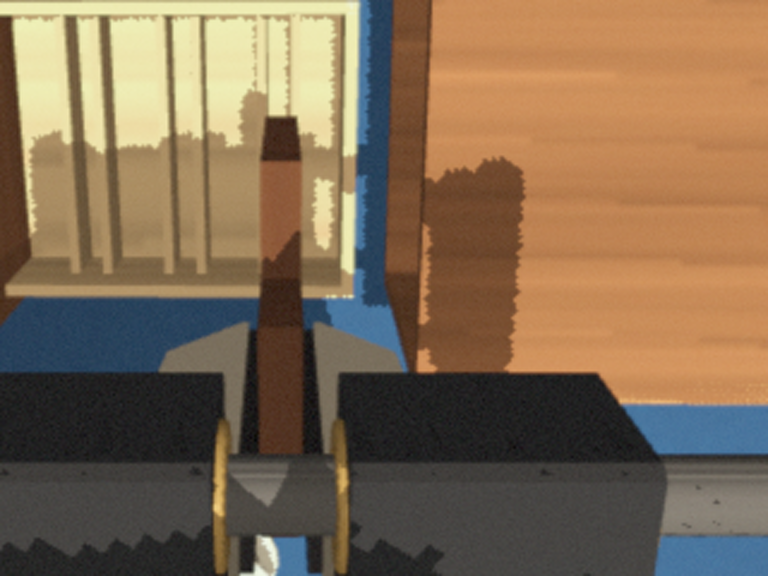

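```bash
python3 off.py 41 317 216|head -3;python3 off.py 18 317 287.3|sed -n 4p;python3 off.py 41 317 198.5|tail -1
python3 -m inch '[[[1,-8,-4,0,1],[1,-15,-7,1,2.2],[1,-20,-8,1,2.2],[1,-20,-8,1,2.2],[1,-20,-7,1,2.2],[1,-21,-6,1,2.2],[1,-21,-5,1,2.2],[1,-21,-5,1,2.2],[1,-21,-4,0,2.2],[1,-21,-3,0,2.2],[1,-21,-2,0,2.2],[1,-22,-1,0,2.2]]]' >/dev/null;python3 tl.py
python3 -c "
from h import *
plan(.61,-.085,.245,81.1,step=22,grip=1)"
```

```text
z 0.001 end [42.4 -0.4  1. ] tab centre offset x 1.4
z 0.003 end [41.9 -0.4  3. ] tab centre offset x 0.9
z 0.005 end [41.4 -0.4  5. ] tab centre offset x 0.4
z -0.023 end [ 19.2  -0.4 -23. ] tab centre offset x 1.2
z 0.058 end [39.4 -0.4 58. ] tab centre offset x -1.6
pos [584.5  79.8 240.9] yaw 97.1 tiltW [-0.039   0.0038] tooldown [-0.0086  0.0383  0.9992] t 65.0 f [ 0.6  0.1 -1.3] w 0.086
pos [584.5  79.8 240.9] yaw 97.1 f [ 0.6  0.1 -1.3] w 0.086 t 65.0 tilt [-0.039  0.004]
dist [  25.5 -164.8    4.1] -16.0 n 8
[[1, -21, 1, -1, 2.0], [1, -21, 1, -1, 2.0], [1, -21, 2, -1, 2.0], [1, -21, 3, -1, 2.0], [1, -21, 4, -1, 2.0], [1, -20, 4, -1, 2.0], [1, -20, 5, -1, 2.0], [1, -20, 6, -1, 2.0]]
```

```bash
python3 -m inch '[[[1,-21,1,-1,2],[1,-21,1,-1,2],[1,-21,2,-1,2],[1,-20,2,-1,2],[1,-18,2,-1,2],[1,-15,2,0,2],[1,-11,2,0,2],[1,-7,2,0,1.4],[1,0,0,0,0],[1,0,0,0,0]]]' >/dev/null;python3 tl.py
python3 - <<'E'
from h import *
s,im=snap("wrist","w29.png");K,W=cam("wrist",im,s);np.savez("w29.npz",K=K,W=W)
rel(.6157,-.0829,.1415,81)
E
```

```text
pos [598.5 -73.3 243.8] yaw 79.53 tiltW [-0.0414  0.001 ] tooldown [0.0065 0.0408 0.9991] t 66.0 f [-0.  -0.6 -1.2] w 0.084
tool shift [ -5.7  22.8 101.5] turn -1.5 z [-4.140e-02  9.000e-04 -9.991e-01] pos [598.5 -73.2 243.8] yaw 79.54 w 0.081 f [-1.5  0.5 -1.1] t 66.05
```

View pics/w29.png

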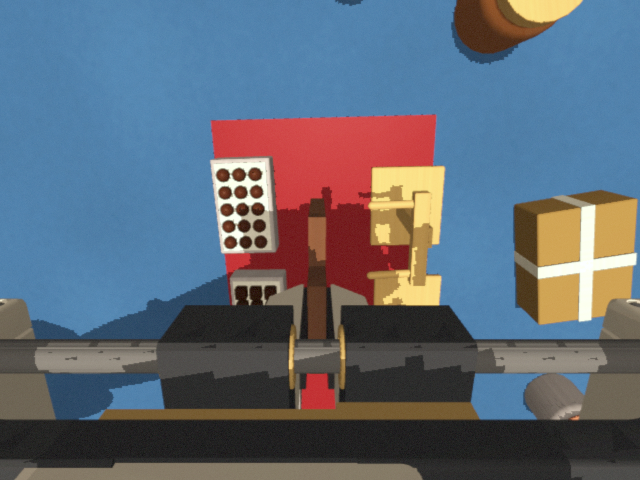

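```bash
python3 -m inch '[[[1,-1,2,10,-0.7],[1,-2,2,15,-0.6],[1,-1,2,15,-0.2],[1,-1,2,15,0],[1,0,2,15,0],[1,0,0,11,0],[1,0,0,0,0],[1,0,0,0,0]]]' >/dev/null; python3 tl.py
python3 - <<'E'
from h import *
rel(.6157,-.0829,.1415,81)
s,im=snap("wrist","w30.png",(200,130,520,380),2.4)
E
```

```text
pos [602.6 -76.7 151.9] yaw 81.62 tiltW [-0.0466  0.003 ] tooldown [0.0039 0.0465 0.9989] t 66.85 f [ 0.1 -0.4 -1.3] w 0.082
tool shift [-4.2 14.3  9.7] turn 0.6 z [-0.0466  0.003  -0.9989] pos [602.6 -76.7 151.9] yaw 81.62 w 0.082 f [ 0.1 -0.4 -1.3] t 66.85
```

View pics/w30.png

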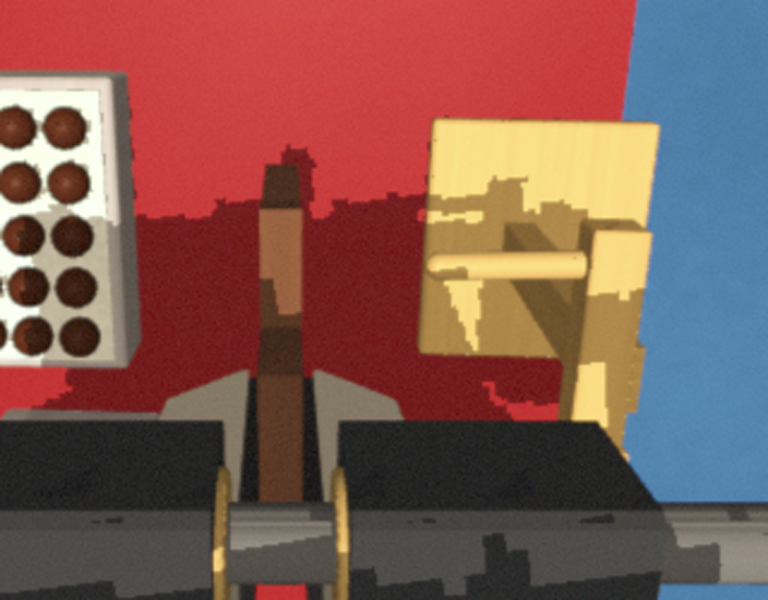

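```bash
python3 -c "
from tip import *
tip((200,130),2.4,(430,265),(585,263))"; python3 -m inch '[[[1,-2,4,3,0.4],[1,-1,4,4,0.2],[1,-1,4,3,0],[1,0,0,0,0],[1,0,0,0,0]]]' >/dev/null; python3 - <<'E'
from h import *
rel(.6157,-.0829,.1415,81)
s,im=snap("wrist","w31.png",(200,130,520,380),2.4)
E
```

```text
world [ 0.6361 -0.0572  0.1274] tool [24.3 31.4 23. ]
world [ 0.6694 -0.0627  0.1226] tool [23.7 65.4 26.3]
tool shift [ 0.3 -0.4  1.5] turn -0.1 z [-0.042   0.0022 -0.9991] pos [616.1 -83.3 143. ] yaw 80.91 w 0.081 f [ 0.5  0.5 -1. ] t 67.45
```

View pics/w31.png

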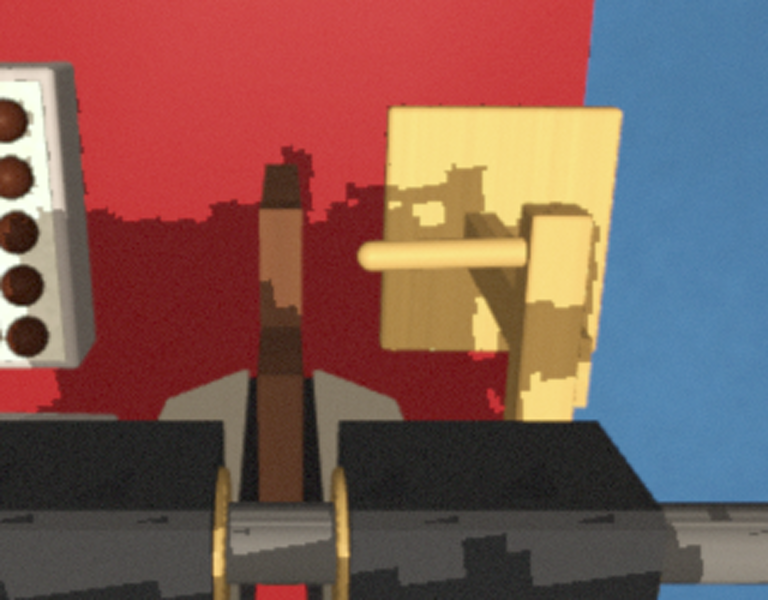

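```bash
python3 -c "
from tip import *
tip((200,130),2.4,(360,257),(525,252))"
```

```text
world [ 0.6355 -0.0577  0.1274] tool [28.5 15.8 14.8]
world [ 0.6691 -0.063   0.1226] tool [28.5 50.  18.2]
```

```bash
python3 -m inch '[[[1,0,4,0,0],[1,0,5,0,0],[1,0,5,0,0],[1,0,4,0,0],[1,0,0,0,0],[1,0,0,0,0]]]'; python3 - <<'E'
from h import *
rel(.6483+.003,-.0885,.1400,81)
s,im=snap("wrist","w32.png",(200,130,520,380),2.4)
E
```

```text
clock: 68.15
position: [0.6357, -0.0861, 0.1426]
ee_rot: [-2.368, -2.02, 0.047]
force: [0.3, 0.1, -0.7]
width: 0.086
tool shift [ 0.1 15.8  2. ] turn -0.1 z [-0.0413  0.0023 -0.9991] pos [635.7 -86.1 142.6] yaw 80.92 w 0.086 f [ 0.3  0.1 -0.7] t 68.15
```

View pics/w32.png

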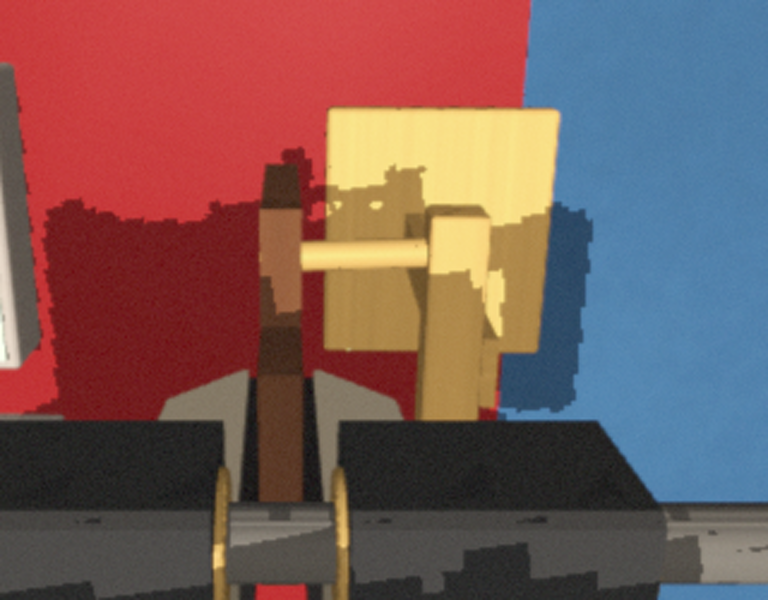

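```bash
python3 -m inch '[[[1,0,4,1,0],[1,0,4,0,0],[1,0,0,0,0]]]'; python3 - <<'E'
from h import *
s,im=snap("wrist","w33.png",(200,130,520,380),2.4)
snap("scene","s33.png",(190,160,350,310),4.5)
E
```

```text
clock: 68.5
position: [0.644, -0.0871, 0.1415]
ee_rot: [-2.368, -2.02, 0.046]
force: [0.8, 0.8, -1.1]
width: 0.085
```

View pics/w33.png

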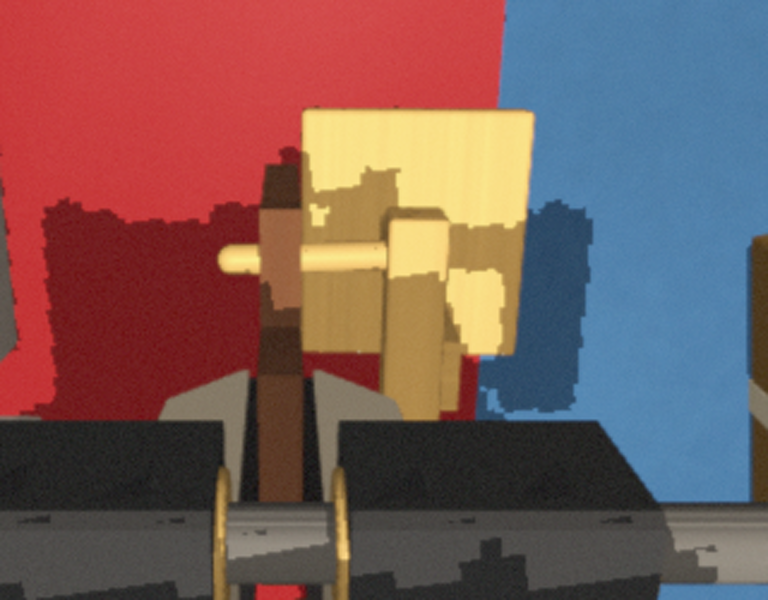

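View pics/s33.png

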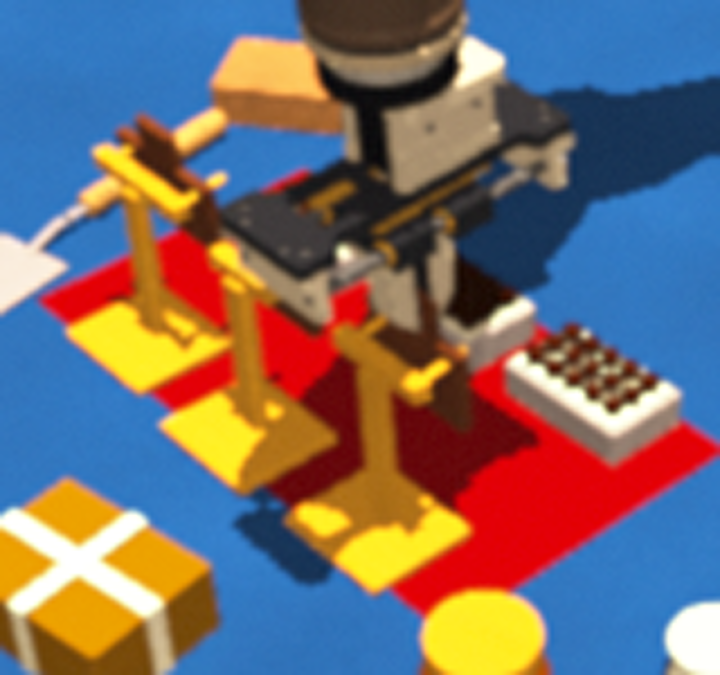

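Through. I'll seat it, lower, release and rise.

```bash
python3 -m inch '[[[1,0,4,0,0],[1,0,3,0,0],[1,0,0,1,0],[1,0,0,1,0],[1,0,0,1,0],[1,0,0,0,0]]]'; python3 tl.py; python3 -m inch '[[[1,0,0,1,0],[0.85,0,0,0,0],[0.7,0,0,0,0],[0.6,0,0,0,0],[0.6,0,0,0,0],[0.6,0,0,-6,0],[0.6,0,0,-12,0],[0.6,0,0,-12,0],[0.6,0,0,-12,0],[0.6,0,0,-15,0],[0.6,0,0,-15,0],[0.6,0,0,-15,0]]]'; python3 -m inch '[[[0.6,0,0,-15,0],[0.6,0,0,-10,0],[0.6,0,0,0,0]]]' >/dev/null; python3 tl.py;python3 - <<'E'
from h import *
s,im=snap("wrist","w34.png",(200,100,520,390),2.4)
snap("scene","s34.png",(190,160,350,310),4.5)
E
```

```text
clock: 69.2
position: [0.6517, -0.088, 0.14]
ee_rot: [-2.369, -2.021, 0.044]
force: [0.7, 0.5, 0.2]
width: 0.084
pos [651.7 -88.  140. ] yaw 80.94 tiltW [-0.0392  0.0023] tooldown [0.0039 0.0391 0.9992] t 69.2 f [0.7 0.5 0.2] w 0.084
clock: 70.4
position: [0.6549, -0.0883, 0.2328]
ee_rot: [-2.369, -2.021, 0.044]
force: [-0.1, -0.6, -0.4]
width: 0.4
pos [657.5 -87.8 264.6] yaw 80.95 tiltW [-0.0326  0.0022] tooldown [0.0029 0.0325 0.9995] t 70.7 f [ 0.  -0.4 -0.3] w 0.4
```

View pics/w34.png

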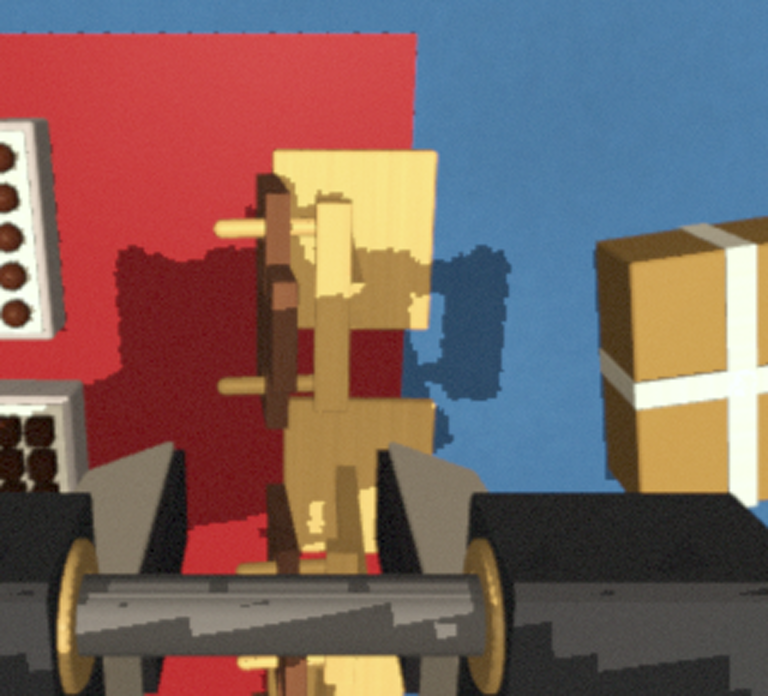

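View pics/s34.png

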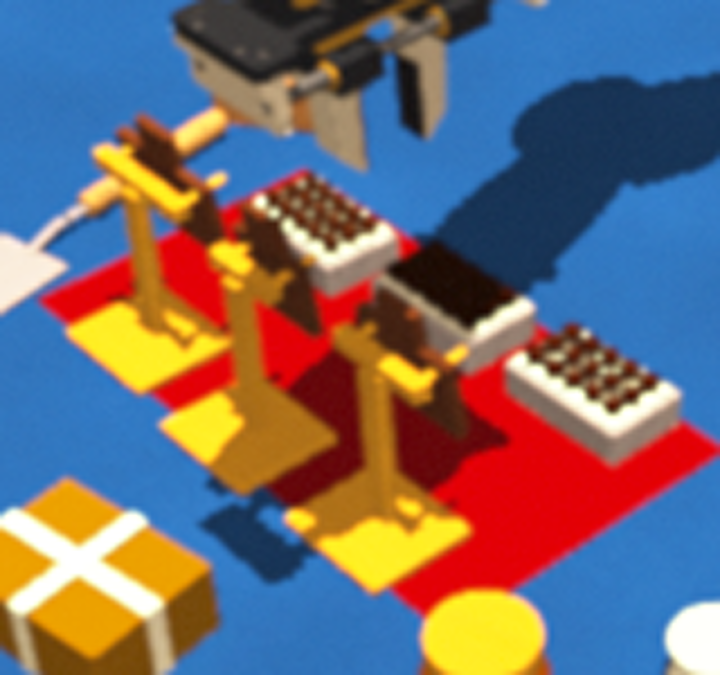

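```bash
python3 -c "
from h import *
plan(.372,.216,.24,125,step=25,grip=1)"
```

```text
pos [656.8 -88.  262.7] yaw 80.96 f [-0.  -1.  -1.4] w 0.397 t 70.8 tilt [-0.035  0.002]
dist [-284.8  304.   -22.7] 44.0 n 17
[[1, 15, -19, 1, -2.6], [1, 16, -19, 1, -2.6], [1, 17, -18, 1, -2.6], [1, 18, -17, 1, -2.6], [1, 18, -16, 1, -2.6], [1, 19, -15, 1, -2.6], [1, 20, -15, 1, -2.6], [1, 20, -14, 1, -2.6], [1, 21, -13, 1, -2.6], [1, 21, -12, 1, -2.6], [1, 22, -11, 1, -2.6], [1, 22, -10, 1, -2.6], [1, 23, -9, 1, -2.6], [1, 23, -8, 1, -2.6], [1, 24, -7, 1, -2.6], [1, 24, -6, 1, -2.6], [1, 24, -5, 1, -2.6]]
```

```bash
python3 -m inch '[[[0.6,6,-8,0,-1.5],[0.6,11,-14,0,-2.6],[1,17,-18,0,-2.6],[1,18,-17,0,-2.6],[1,18,-16,0,-2.6],[1,19,-15,0,-2.6],[1,20,-15,0,-2.6],[1,20,-14,0,-2.6],[1,21,-13,0,-2.6],[1,21,-12,0,-2.6],[1,22,-11,0,-2.6],[1,22,-10,0,-2.6]]]'>/dev/null;python3 tl.py;  python3 -c "
from h import *
plan(.372,.216,.20,125,step=25,grip=1)"
```

```text
pos [451.7 118.  260.1] yaw 113.04 tiltW [-0.0538 -0.0011] tooldown [-0.0201  0.05    0.9985] t 72.0 f [ 0.7  0.  -0.1] w -0.001
pos [451.7 118.  260.1] yaw 113.04 f [ 0.7  0.  -0.1] w -0.001 t 72.0 tilt [-0.054 -0.001]
dist [-79.7  98.  -60.1] 12.0 n 6
[[1, 20, -6, 10, -2.0], [1, 20, -5, 10, -2.0], [1, 21, -4, 10, -2.0], [1, 21, -4, 10, -2.0], [1, 21, -3, 10, -2.0], [1, 21, -2, 10, -2.0]]
```

```bash
python3 -m inch '[[[1,20,-7,10,-2],[1,19,-7,10,-2],[1,18,-7,10,-2],[1,16,-6,10,-2],[1,12,-5,8,-2],[1,6,-3,4,-1],[1,0,0,0,0],[1,0,0,0,0]]]'>/dev/null;python3 tl.py;  python3 - <<'E'
from h import *
rel(.372,.216,.078,125)
snap("wrist","w35.png")
E
```

```text
pos [364.9 187.5 208.7] yaw 125.5 tiltW [-0.056  -0.0046] tooldown [-0.0288  0.0482  0.9984] t 72.8 f [ 1.  -0.1 -1. ] w 0.009
tool shift [ 15.3  28.6 130. ] turn 0.5 z [-0.056  -0.0046 -0.9984] pos [364.9 187.5 208.7] yaw 125.5 w 0.009 f [ 1.  -0.1 -1. ] t 72.8
```

View pics/w35.png

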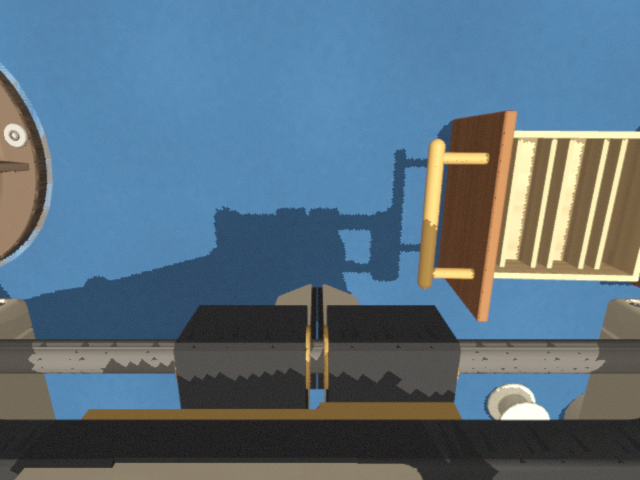

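```bash
python3 -m inch '[[[1,5,5,10,0.3],[1,6,5,14,0.2],[1,5,5,16,0],[1,3,3,16,0],[1,2,2,16,0],[1,0,0,16,0],[1,0,0,16,0],[1,0,0,14,0],[1,0,0,8,0],[1,0,0,0,0]]]'>/dev/null;python3 tl.py;  python3 - <<'E'
from h import *
rel(.372,.216,.078,125)
snap("wrist","w36.png",None,1)
E
```

```text
pos [373.3 214.4  79.9] yaw 123.84 tiltW [-0.0491 -0.0008] tooldown [-0.0267  0.0413  0.9988] t 73.85 f [-0.2  0.1  0.1] w 0.009
tool shift [ 2.  -0.1  2. ] turn -1.2 z [-4.910e-02 -8.000e-04 -9.988e-01] pos [373.3 214.4  79.9] yaw 123.84 w 0.009 f [-0.2  0.1  0.1] t 73.85
```

View pics/w36.png

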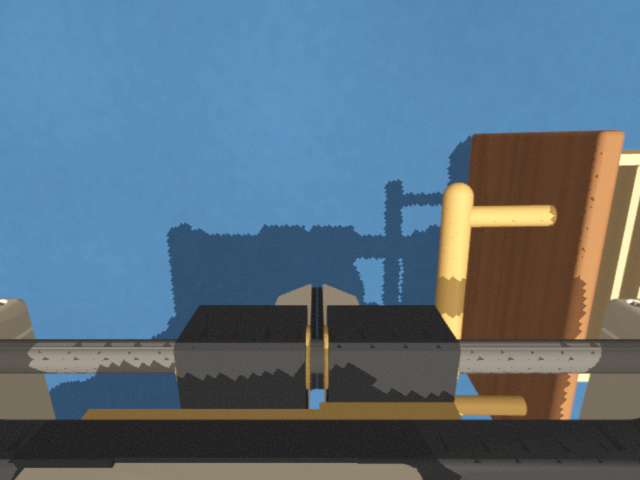

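```bash
python3 -m inch '[[[1,0,8,0,-0.6],[1,0,12,0,-0.6],[1,0,12,0,0],[1,0,12,0,0],[1,0,14,0,0],[1,0,16,0,0],[1,0,16,0,0],[1,0,16,0,0],[1,0,16,0,0],[1,0,16,0,0]]]';python3 tl.py
```

```text
clock: 74.9
position: [0.496, 0.2993, 0.0771]
ee_rot: [-1.431, -2.751, 0.038]
force: [-2.1, -1.0, 2.1]
width: 0.001
pos [496.  299.3  77.1] yaw 125.01 tiltW [-0.0475 -0.0026] tooldown [-0.0252  0.0404  0.9989] t 74.9 f [-2.1 -1.   2.1] w 0.001
```

```bash
python3 -c "
from h import *
rel(.5554-.024*.819,.3445-.024*.574,.078,125)
snap('top','t37.png',(60,150,320,360),3)"
```

```text
tool shift [ 2.9 50.5 -2.8] turn 0.0 z [-0.0475 -0.0026 -0.9989] pos [496.  299.3  77.1] yaw 125.01 w 0.001 f [-2.1 -1.   2.1] t 74.9
```

View pics/t37.png

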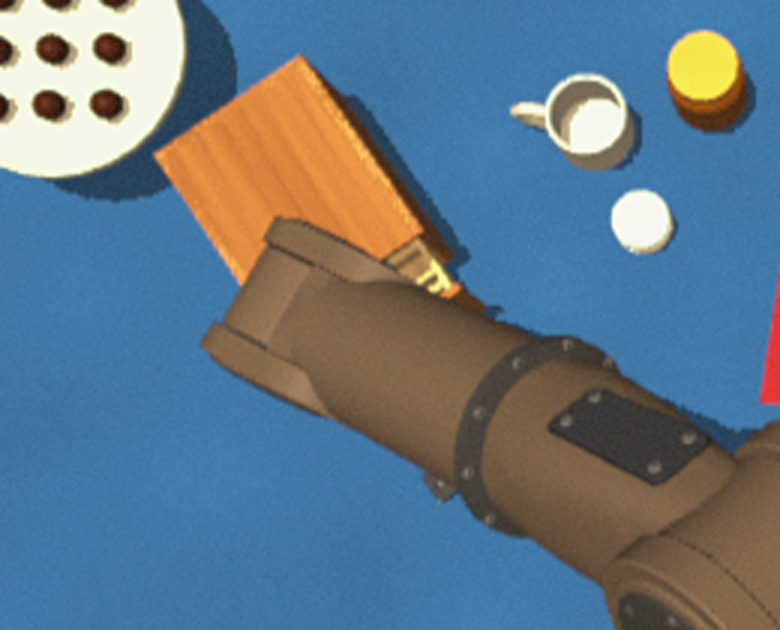

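Drawer is closing. I'll push the remaining ~50 mm, slowing near the end.

```bash
python3 -m inch '[[[1,0,14,-1,0],[1,0,14,-1,0],[1,0,10,-1,0],[1,0,5,0,0],[1,0,4,0,0]]]';python3 tl.py; python3 -m inch '[[[1,0,4,0,0],[1,0,3,0,0]]]';python3 tl.py
python3 -c "
from h import *
rel(.5554-.024*.819,.3445-.024*.574,.078,125)"
```

```text
clock: 75.45
position: [0.5375, 0.3289, 0.0768]
ee_rot: [-1.431, -2.748, 0.041]
force: [-17.2, -12.9, 13.5]
width: 0.004
pos [537.5 328.9  76.8] yaw 124.95 tiltW [-0.0502 -0.0034] tooldown [-0.026   0.0431  0.9987] t 75.45 f [-17.2 -12.9  13.5] w 0.004
clock: 75.65
position: [0.5372, 0.3286, 0.0768]
ee_rot: [-1.427, -2.745, 0.063]
force: [-9.9, -9.1, 12.4]
width: 0.004
pos [537.2 328.6  76.8] yaw 125.02 tiltW [-0.0605 -0.0144] tooldown [-0.023   0.0578  0.9981] t 75.65 f [-9.9 -9.1 12.4] w 0.004
tool shift [ 2.6 -0.  -1.2] turn 0.0 z [-0.0605 -0.0144 -0.9981] pos [537.2 328.6  76.8] yaw 125.02 w 0.004 f [-9.9 -9.1 12.4] t 75.65
```

```bash
python3 -m inch '[[[1,0,-8,0,0],[1,0,-12,0,0],[1,0,-12,0,0],[1,0,-8,0,0],[1,0,-2,-10,0],[1,0,0,-12,0],[1,0,0,-12,0],[1,0,0,-12,0],[1,0,0,-12,0],[1,0,0,-12,0],[0.8,0,0,-12,0],[0.8,0,0,-12,0]]]';python3 -m inch '[[[0.6,0,0,-12,0],[0.4,0,0,-12,0],[0.3,0,0,-12,0],[0.3,0,0,-12,0],[0.3,0,0,0,0],[0.3,0,0,0,0]]]'; python3 tl.py; python3 - <<'E'
from h import *
snap("wrist","w38.png")
plan(.515,-.075,.25,82,step=22,grip=0)
E
```

```text
clock: 76.85
position: [0.5087, 0.3061, 0.1827]
ee_rot: [-1.428, -2.747, 0.056]
force: [0.2, 0.0, -0.2]
width: 0.132
clock: 77.45
position: [0.5121, 0.3073, 0.2371]
ee_rot: [-1.429, -2.748, 0.052]
force: [-0.2, -0.4, 0.1]
width: 0.656
pos [512.1 307.3 237.1] yaw 125.03 tiltW [-0.0544 -0.0094] tooldown [-0.0236  0.05    0.9985] t 77.45 f [-0.2 -0.4  0.1] w 0.656
pos [512.1 307.4 237. ] yaw 125.03 f [ 1.  -0.1  0.8] w 0.676 t 77.5 tilt [-0.054 -0.009]
dist [   2.9 -382.4   13. ] -43.0 n 18
[[0, -17, -12, -1, 2.4], [0, -18, -11, -1, 2.4], [0, -18, -11, -1, 2.4], [0, -19, -10, -1, 2.4], [0, -19, -9, -1, 2.4], [0, -20, -8, -1, 2.4], [0, -20, -7, -1, 2.4], [0, -20, -7, -1, 2.4], [0, -20, -6, -1, 2.4], [0, -21, -5, -1, 2.4], [0, -21, -4, -1, 2.4], [0, -21, -3, -1, 2.4], [0, -21, -2, -1, 2.4], [0, -21, -1, -1, 2.4], [0, -21, 0, -1, 2.4], [0, -21, 0, -1, 2.4], [0, -21, 1, -1, 2.4], [0, -21, 2, -1, 2.4]]
```

View pics/w38.png

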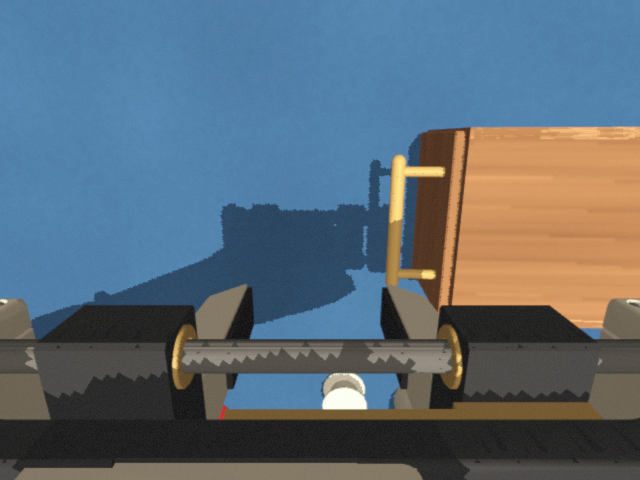

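```bash
python3 -m inch '[[[0,-8,-6,-1,1.2],[0,-14,-9,-2,2.4],[0,-18,-11,-4,2.4],[0,-19,-10,-4,2.4],[0,-19,-9,-4,2.4],[0,-20,-8,-4,2.4],[0,-20,-7,-4,2.4],[0,-20,-7,-4,2.4],[0,-20,-6,-4,2.4],[0,-21,-5,-4,2.4],[0,-21,-4,-4,2.4],[0,-21,-3,-4,2.4]]]'>/dev/null; python3 tl.py; python3 - <<'E'
from h import *
plan(.505,-.12,.30,82,step=22,grip=0)
E
```

```text
pos [509.5  44.4 280. ] yaw 94.59 tiltW [-0.0643 -0.0163] tooldown [0.0111 0.0653 0.9978] t 78.7 f [-0.2  0.9  0.5] w 1.004
pos [509.5  44.4 280. ] yaw 94.59 f [-0.2  0.9  0.5] w 1.004 t 78.7 tilt [-0.064 -0.016]
dist [  -4.5 -164.4   20. ] -12.6 n 8
[[0, -20, -2, -3, 1.6], [0, -20, -2, -3, 1.6], [0, -21, -1, -3, 1.6], [0, -21, -1, -3, 1.6], [0, -21, 0, -3, 1.6], [0, -21, 1, -3, 1.6], [0, -21, 1, -3, 1.6], [0, -20, 2, -3, 1.6]]
```

```bash
python3 -m inch '[[[0,-20,-2,-4,1.6],[0,-20,-2,-4,1.6],[0,-21,-1,-4,1.6],[0,-20,-1,-4,1.6],[0,-18,0,-4,1.6],[0,-15,0,-4,1.6],[0,-10,0,-3,1.6],[0,-5,0,-3,1],[0,0,0,0,0],[0,0,0,0,0]]]'>/dev/null; python3 tl.py; python3 - <<'E'
from h import *
s,im=snap("wrist","w39.png");K,W=cam("wrist",im,s);np.savez("w39.npz",K=K,W=W)
snap("top","t39.png",(60,150,510,330),1.75)
E
```

```text
pos [ 497.7 -101.9  313.5] yaw 80.11 tiltW [-0.0682 -0.0187] tooldown [0.0302 0.064  0.9975] t 79.7 f [-0.8 -0.1 -0.1] w 1.003
```

View pics/w39.png

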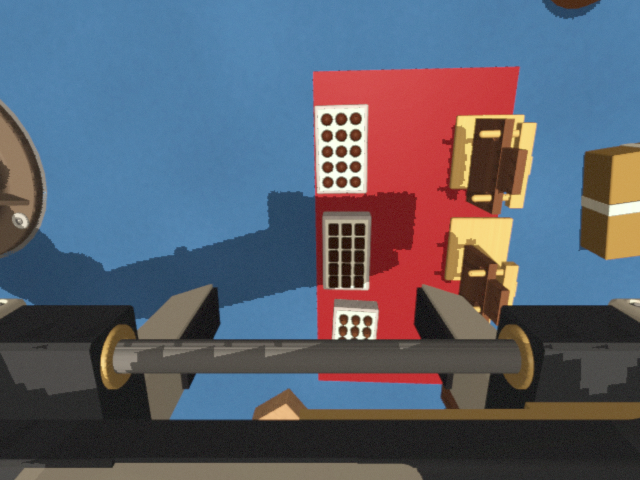

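View pics/t39.png

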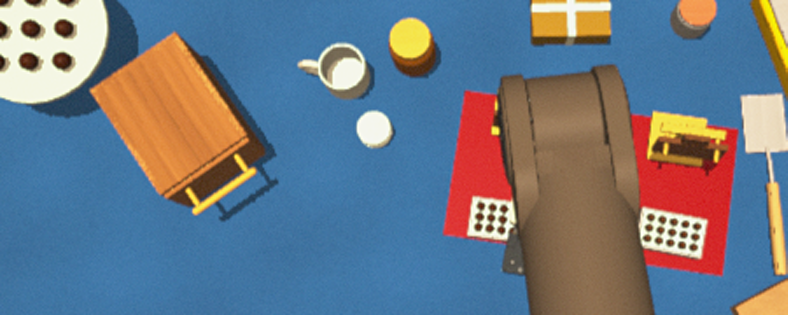

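```bash
python3 - <<'E'
import cv2
f=cv2.imread("pics/w39.png")[95:300,300:390];cv2.imwrite("pics/w39a.png",cv2.resize(f[:105],None,fx=5.5,fy=5.5,interpolation=cv2.INTER_CUBIC));cv2.imwrite("pics/w39b.png",cv2.resize(f[105:],None,fx=5.5,fy=5.5,interpolation=cv2.INTER_CUBIC))
E
```

```text
(no output)
```

View pics/w39a.png

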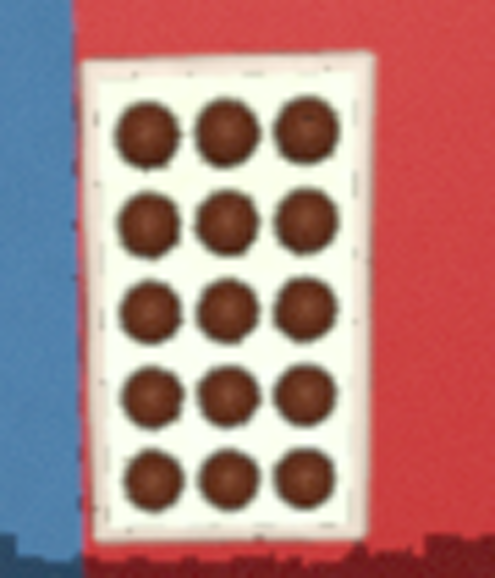

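View pics/w39b.png

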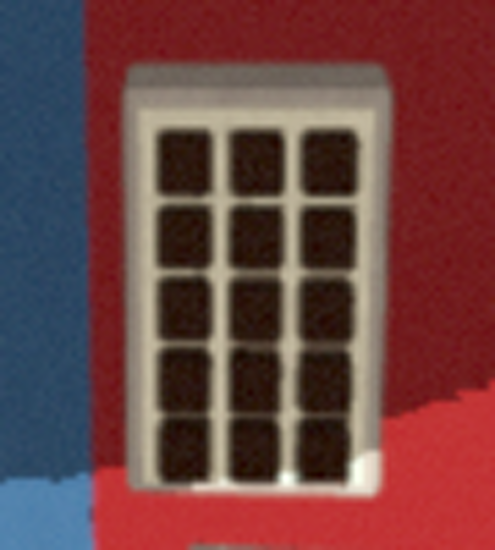

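```bash
cat > tray.py <<'E'
from h import *
def tray(ff,off,sc,P,z=.026):
    d=np.load(ff+".npz");K,W=d["K"],d["W"]
    # P: TL,TR,BR,BL in image with up=+y, right=+x
    q=[pz(K,W,off[0]+(p[0]+.5)/sc-.5,off[1]+(p[1]+.5)/sc-.5,z) for p in P]
    c=np.mean(q,0);y=q[0]+q[1]-q[2]-q[3];x=q[1]+q[2]-q[0]-q[3]
    a=np.degrees(np.arctan2(y[1],y[0]))-90;b=np.degrees(np.arctan2(x[1],x[0]))
    print(c.round(4),"len",(np.linalg.norm(y)/2).round(4),"wid",(np.linalg.norm(x)/2).round(4),"yaw",a.round(2),b.round(2));return c,a
E
python3 -c "
from tray import *
tray('w39',(300,95),5.5,((80,60),(376,54),(366,541),(95,541)))
tray('w39',(300,200),5.5,((128,90),(388,90),(380,494),(130,492)))
"
```

```text
[ 0.515  -0.0608  0.026 ] len 0.0992 wid 0.0594 yaw -8.49 -9.14
[ 0.5016 -0.1879  0.026 ] len 0.0991 wid 0.0585 yaw -8.96 -8.89
```

```bash
python3 - <<'E'
from h import *
plan(.508,-.187,.12,81.2,step=20,grip=0)
E
```

```text
pos [ 497.7 -101.6  313.4] yaw 80.16 f [-0.3  0.7  0.2] w 0.999 t 79.8 tilt [-0.068 -0.019]
dist [  10.3  -85.4 -193.4] 1.0 n 11
[[0, -7, 2, 18, -0.1], [0, -7, 2, 18, -0.1], [0, -7, 2, 18, -0.1], [0, -8, 2, 18, -0.1], [0, -8, 2, 18, -0.1], [0, -8, 2, 18, -0.1], [0, -8, 2, 18, -0.1], [0, -8, 2, 18, -0.1], [0, -8, 2, 18, -0.1], [0, -8, 2, 18, -0.1], [0, -8, 2, 18, -0.1]]
```

```bash
python3 -c "
from h import *
rel(.508,-.187,.12,81.2)"; python3 -m inch '[[[0,-8,1,10,-0.4],[0,-8,1,16,-0.4],[0,-8,1,18,-0.2],[0,-8,1,18,0],[0,-8,1,18,0],[0,-8,1,18,0],[0,-8,1,18,0],[0,-8,1,18,0],[0,-8,1,18,0],[0,-4,1,14,0],[0,0,0,0,0]]]'>/dev/null;  python3 -c "
from h import *
rel(.508,-.187,.12,81.2)
rel(.5013,-.187,.012,81.2)"
```

```text
tool shift [-76.5  37.3 193.8] turn -1.0 z [-0.0685 -0.0187 -0.9975] pos [ 497.7 -101.6  313.4] yaw 80.16 w 0.999 f [-0.3  0.7  0.2] t 79.8
tool shift [ 0.2 28.2 13.3] turn 0.9 z [-0.0733 -0.0161 -0.9972] pos [ 481.1 -183.   135.2] yaw 82.06 w 1.003 f [-0.4 -0.1  0.5] t 80.9
tool shift [  2.1  29.2 121.4] turn 0.9 z [-0.0733 -0.0161 -0.9972] pos [ 481.1 -183.   135.2] yaw 82.06 w 1.003 f [-0.4 -0.1  0.5] t 80.9
```

```bash
python3 -m inch '[[[0,0,8,6,0.4],[0,0,8,10,0.3],[0,1,8,14,0],[0,1,4,14,0],[0,0,0,14,0],[0,0,0,12,0],[0,0,0,0,0]]]'>/dev/null;  python3 -c "
from h import *
rel(.5013,-.187,.012,81.2)
snap('wrist','w40.png')"
```

```text
tool shift [-2.2 -3.3 45.6] turn 0.3 z [-0.0714 -0.0152 -0.9973] pos [ 508.1 -184.6   57.2] yaw 81.49 w 1.004 f [-0.3 -0.3  0.2] t 81.6
```

View pics/w40.png

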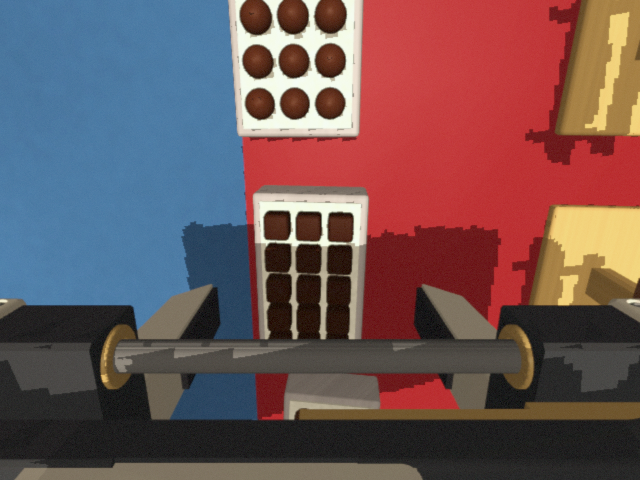

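```bash
python3 -m inch '[[[0,-1,-2,12,0.2],[0,-1,-1,12,0.1],[0,0,0,12,0],[0,0,0,7,0],[0,0,0,0,0]]]'>/dev/null; python3 tl.py; python3 -m inch '[[[0.5,0,0,0,0],[1,0,0,0,0],[1,0,0,0,0],[1,0,0,0,0],[1,0,0,0,0]]]' 30; python3 tl.py
```

```text
pos [ 502.3 -187.3   12.6] yaw 81.15 tiltW [-0.0689 -0.0161] tooldown [0.0266 0.0656 0.9975] t 82.15 f [ 0.1 -0.3 -0.1] w 1.0
clock: 82.65
position: [0.5013, -0.1871, 0.0132]
ee_rot: [-2.36, -2.019, 0.1]
force: [-5.1, 2.1, -1.2]
width: 0.648
pos [ 501.3 -187.1   13.2] yaw 81.15 tiltW [-0.0709 -0.0161] tooldown [0.0269 0.0675 0.9974] t 82.65 f [-5.1  2.1 -1.2] w 0.648
```

```bash
python3 -m inch '[[[1,-1,-5,0,0],[1,-1,-5,0,0],[1,-1,-5,0,0],[1,-1,-5,0,0]]]'; python3 tl.py
```

```text
clock: 83.05
position: [0.5014, -0.187, 0.0144]
ee_rot: [-2.377, -2.035, 0.05]
force: [18.7, -0.5, -18.5]
width: 0.649
pos [ 501.4 -187.    14.4] yaw 81.16 tiltW [-0.0322 -0.0118] tooldown [0.0166 0.03   0.9994] t 83.05 f [ 18.7  -0.5 -18.5] w 0.649
```

```bash
python3 -m inch '[[[1,-2,-5,0,0],[1,-2,-5,0,0],[1,-2,-5,0,0],[1,-2,-5,0,0]]]'; python3 tl.py;python3 -m inch '[[[1,-2,-4,0,0],[1,-2,-3,0,0],[1,-1,0,0,0]]]'; python3 tl.py
```

```text
clock: 83.45
position: [0.5016, -0.1871, 0.0155]
ee_rot: [2.378, 2.043, 0.005]
force: [18.5, 2.6, -23.5]
width: 0.647
pos [ 501.6 -187.1   15.5] yaw 81.31 tiltW [ 0.0066 -0.0029] tooldown [ 0.0018 -0.007   1.    ] t 83.45 f [ 18.5   2.6 -23.5] w 0.647
clock: 83.75
position: [0.5018, -0.1871, 0.0157]
ee_rot: [2.373, 2.041, 0.028]
force: [-4.6, 3.2, 5.4]
width: 0.647
pos [ 501.8 -187.1   15.7] yaw 81.4 tiltW [0.0205 0.0031] tooldown [-0.0062 -0.0198  0.9998] t 83.75 f [-4.6  3.2  5.4] w 0.647
```

```bash
python3 -m inch '[[[0.5,0,0,0,0],[0,0,0,0,0],[0,0,0,0,0],[0,0,0,-8,0],[0,0,0,-12,0],[0,0,0,-14,0],[0,0,0,-14,0],[0,0,0,-14,0],[0,0,0,-8,0],[0,0,0,0,0]]]'; python3 tl.py; python3 -c "
from h import *
rel(.515,-.0608,.08,81)"
```

```text
clock: 84.75
position: [0.5011, -0.1884, 0.0944]
ee_rot: [2.369, 2.039, 0.029]
force: [0.3, -0.7, 0.4]
width: 0.998
pos [ 501.1 -188.4   94.4] yaw 81.43 tiltW [ 0.0245 -0.    ] tooldown [-0.0036 -0.0242  0.9997] t 84.75 f [ 0.3 -0.7  0.4] w 0.998
tool shift [128.2  -5.6  14.7] turn 0.4 z [ 0.0245 -0.     -0.9997] pos [ 501.1 -188.4   94.4] yaw 81.43 w 0.998 f [ 0.3 -0.7  0.4] t 84.75
```

```bash
python3 -m inch '[[[0,8,0,0,0.2],[0,15,-1,0,0.2],[0,18,-1,1,0],[0,18,-1,1,0],[0,18,-1,1,0],[0,16,-1,0,0],[0,12,0,0,0],[0,7,0,0,0],[0,0,0,0,0],[0,0,0,0,0]]]'>/dev/null;python3 - <<'E'
from h import *
s,im=snap("wrist","w41.png");K,W=cam("wrist",im,s);np.savez("w41.npz",K=K,W=W)
rel(.515,-.0608,.012,81.2)
E
```

```text
tool shift [ 8.6  0.5 76. ] turn -0.2 z [ 0.0189  0.0017 -0.9998] pos [511.7 -69.4  87.9] yaw 80.96 w 0.998 f [ 0.  -0.  -0.6] t 85.8
```

View pics/w41.png

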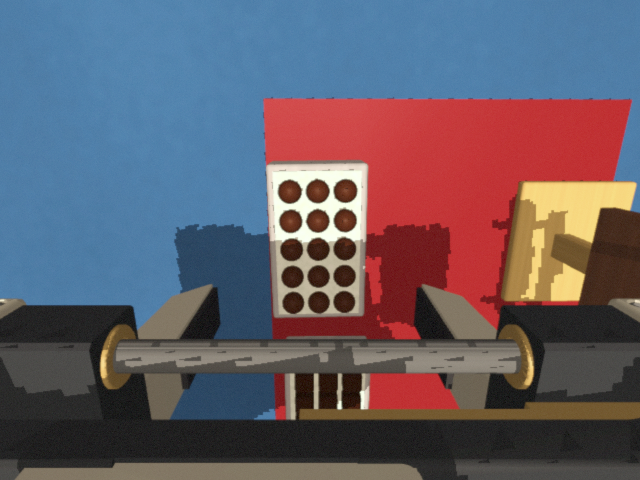

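```bash
python3 -c "
from tray import *
c,a=tray('w41',(0,0),1,((269,168),(366,165),(363,315),(277,317)))
rel(c[0],c[1],.012,81.2)"
```

```text
[ 0.5154 -0.0609  0.026 ] len 0.097 wid 0.0566 yaw -8.03 -7.78
tool shift [ 8.6  0.9 76. ] turn -0.2 z [ 0.0189  0.0017 -0.9998] pos [511.7 -69.4  87.9] yaw 80.96 w 0.998 f [ 0.  -0.  -0.6] t 85.8
```

```bash
python3 -m inch '[[[0,3,0,10,-0.1],[0,3,0,14,-0.1],[0,2,0,16,0],[0,1,0,16,0],[0,0,0,14,0],[0,0,0,5,0],[0,0,0,0,0]]]'>/dev/null; python3 -c "
from h import *
rel(.5154,-.0609,.012,81.3)"
```

```text
tool shift [ 2.   2.2 -7.3] turn -0.4 z [ 0.0159  0.0013 -0.9999] pos [513.  -62.5   4.7] yaw 80.9 w 1.0 f [-0.5 -0.3 -0.3] t 86.5
```

```bash
python3 -m inch '[[[0,1,2,-6,-0.4],[0,0,0,0,0],[0.3,0,0,0,0],[0.5,0,0,0,0],[1,0,0,0,0],[1,0,0,0,0],[1,0,0,0,0]]]' 20; python3 -c "
from h import *
rel(.517,-.0882,.012,81.3)"
```

```text
clock: 87.2
position: [0.5164, -0.0622, 0.0131]
ee_rot: [2.375, 2.039, 0.023]
force: [-0.2, -0.7, -3.0]
width: 0.654
tool shift [-25.6   4.5   1.1] turn -0.0 z [ 1.890e-02  9.000e-04 -9.998e-01] pos [516.4 -62.2  13.1] yaw 81.29 w 0.654 f [-0.2 -0.7 -3. ] t 87.2
```

```bash
python3 -m inch '[[[1,-4,1,0,0],[1,-5,2,0,0],[1,-5,1,0,0],[1,-5,1,0,0],[1,0,0,0,0]]]'; python3 -c "
from h import *
rel(.517,-.0882,.012,81.3)"
```

```text
clock: 87.7
position: [0.5188, -0.0831, 0.0131]
ee_rot: [2.375, 2.039, 0.024]
force: [0.0, -0.7, -0.7]
width: 0.652
tool shift [-5.3 -1.1  1.1] turn 0.0 z [ 0.0192  0.0014 -0.9998] pos [518.8 -83.1  13.1] yaw 81.32 w 0.652 f [ 0.  -0.7 -0.7] t 87.7
```

```bash
python3 -m inch '[[[1,-3,-1,0,0],[1,-2,0,0,0]]]'; python3 tl.py;python3 -m inch '[[[1,-2,0,0,0],[1,-2,0,0,0]]]'; python3 tl.py;
```

```text
clock: 87.9
position: [0.5172, -0.0881, 0.0131]
ee_rot: [2.375, 2.039, 0.025]
force: [0.1, 2.2, -0.3]
width: 0.648
pos [517.2 -88.1  13.1] yaw 81.3 tiltW [0.0196 0.0018] tooldown [-0.0047 -0.0191  0.9998] t 87.9 f [ 0.1  2.2 -0.3] w 0.648
clock: 88.1
position: [0.5169, -0.0904, 0.0132]
ee_rot: [2.375, 2.041, 0.029]
force: [0.4, 11.4, -0.5]
width: 0.653
pos [516.9 -90.4  13.2] yaw 81.34 tiltW [0.0205 0.0042] tooldown [-0.0073 -0.0196  0.9998] t 88.1 f [ 0.4 11.4 -0.5] w 0.653
```

```bash
python3 -m inch '[[[1,0,0,0,0],[0.5,0,0,0,0],[0,0,0,0,0],[0,0,0,0,0],[0,0,0,-10,0],[0,0,0,-14,0],[0,0,0,-16,0],[0,0,0,-16,0],[0,0,0,-16,0],[0,0,0,-10,0],[0,0,0,0,0]]]'>/dev/null;python3 - <<'E'
from h import *
s,im=snap("wrist","w42.png");K,W=cam("wrist",im,s);np.savez("w42.npz",K=K,W=W)
rel(.492,-.3123,.09,81.3)
E
python3 tl.py
```

```text
tool shift [-221.4   10.3   12.3] turn 0.1 z [ 0.0214  0.0022 -0.9998] pos [514.9 -91.9 103.3] yaw 81.36 w 1.003 f [-0.8  0.6  0.6] t 89.25
pos [514.9 -91.9 103.3] yaw 81.36 tiltW [0.0214 0.0022] tooldown [-0.0053 -0.0208  0.9998] t 89.25 f [-0.8  0.6  0.6] w 1.003
```

View pics/w42.png

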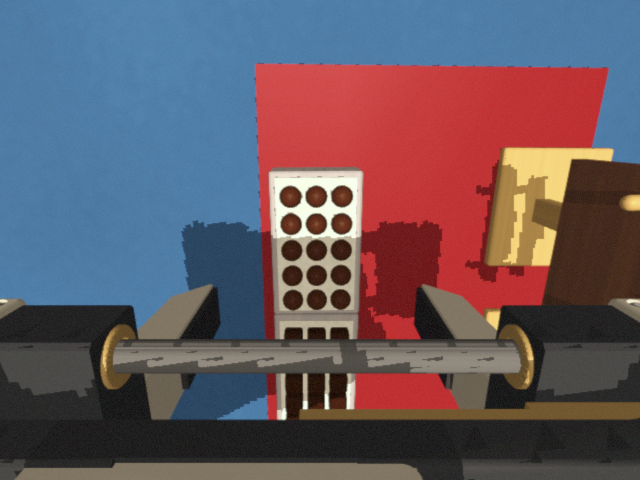

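```bash
python3 -m inch '[[[0,-8,0,-2,0],[0,-16,0,-2,0],[0,-20,0,-2,0],[0,-21,0,-1,0],[0,-21,0,-1,0],[0,-21,0,-1,0],[0,-21,0,-1,0],[0,-20,0,0,0],[0,-18,0,0,0],[0,-14,0,0,0],[0,-8,0,0,0],[0,0,0,0,0]]]'>/dev/null; python3 tl.py; python3 -c "
from h import *
rel(.4843,-.3115,.11,81.3)"
```

```text
pos [ 477.9 -289.7  104.7] yaw 81.33 tiltW [0.0072 0.0063] tooldown [-0.0074 -0.0062  1.    ] t 90.45 f [-1.   1.   0.2] w 1.005
tool shift [-20.6   9.6  -5.4] turn 0.0 z [ 0.0072  0.0063 -1.    ] pos [ 477.9 -289.7  104.7] yaw 81.33 w 1.005 f [-1.   1.   0.2] t 90.45
```

```bash
python3 -m inch '[[[0,-7,3,-2,0],[0,-7,3,-2,0],[0,-5,2,0,0],[0,0,0,0,0]]]'>/dev/null; python3 - <<'E'
from h import *
s,im=snap("wrist","w43.png");K,W=cam("wrist",im,s);np.savez("w43.npz",K=K,W=W)
rel(.4843,-.3115,.11,81.3)
E
```

```text
tool shift [-3.1  0.4 -1. ] turn 0.2 z [ 0.0076  0.0077 -0.9999] pos [ 484.4 -308.4  109. ] yaw 81.54 w 0.998 f [-0.6 -0.6  0.4] t 90.9
```

View pics/w43.png

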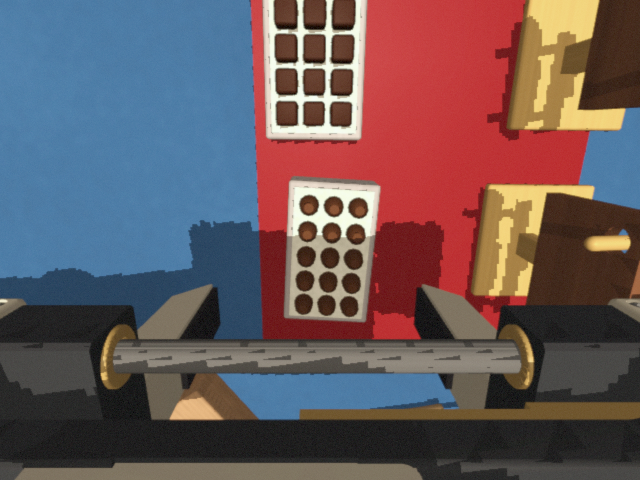

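```bash
python3 - <<'E'
import cv2
f=cv2.imread("pics/w43.png")[110:340,250:400];cv2.imwrite("pics/w43c.png",cv2.resize(f,None,fx=2.6*1.5/1.5,fy=2.6,interpolation=cv2.INTER_CUBIC))
E
python3 -c "
from tray import *
c,a=tray('w43',(0,0),1,((291,187),(378,189),(367,321),(287,318)))
f=np.array([.5015,-.187]);d=c[:2]-f;print('cross',d@[.988,-.153],'along',d@[.153,.988])"
```

```text
[ 0.4934 -0.3162  0.026 ] len 0.0953 wid 0.0573 yaw -10.96 -10.5
cross 0.011737758006996724 along -0.12884271924504814
```

View pics/w43c.png

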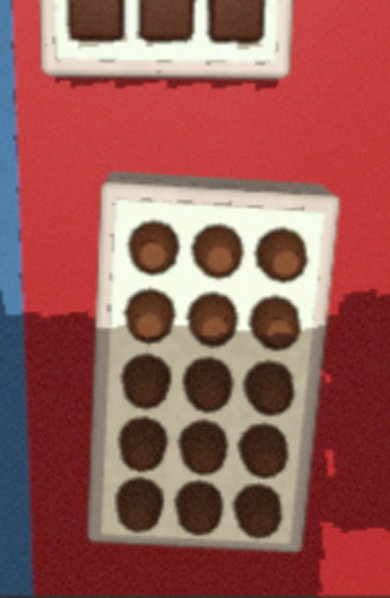

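```bash
python3 -m inch '[[[0,-2,1,10,0.1],[0,-2,0,14,0.1],[0,0,0,16,0],[0,0,0,16,0],[0,0,0,14,0],[0,0,0,8,0],[0,0,0,0,0]]]'; python3 - <<'E'
from h import *
rel(.4841,-.3127,.012,81.3)
s,im=snap("wrist","w44.png")
E
```

```text
clock: 91.6
position: [0.4842, -0.3101, 0.0228]
ee_rot: [-2.378, -2.047, -0.016]
force: [0.5, 0.4, -0.8]
width: 0.996
tool shift [-2.7  0.2 10.7] turn 0.1 z [ 0.005   0.0098 -0.9999] pos [ 484.2 -310.1   22.8] yaw 81.44 w 0.996 f [ 0.5  0.4 -0.8] t 91.6
```

View pics/w44.png

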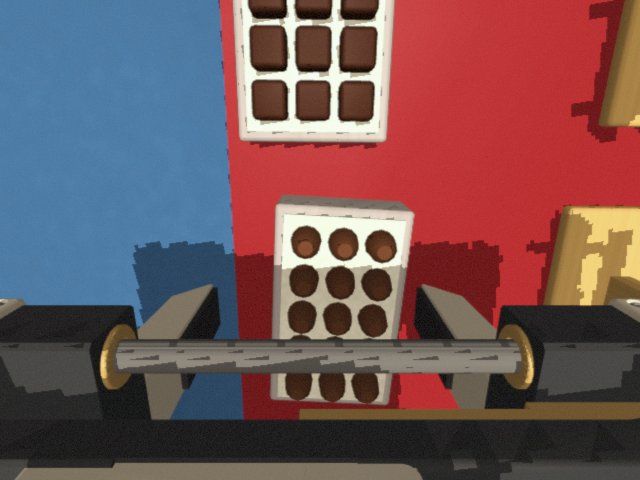

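```bash
python3 -m inch '[[[0,-3,0,6,0.1],[0,0,0,5,0],[0,0,0,0,0],[0.2,0,0,0,0],[0.4,0,0,0,0],[0.6,0,0,0,0],[1,0,0,0,0],[1,0,0,0,0],[1,0,0,0,0]]]' 20; python3 -c "
from h import *
rel(.5016-.1*.1513,-.187-.1*.9885,.012,81.3)"
```

```text
clock: 92.55
position: [0.4863, -0.3143, 0.0139]
ee_rot: [2.382, 2.046, 0.02]
force: [0.6, -0.4, -1.7]
width: 0.651
tool shift [28.1 -4.1  2.1] turn 0.0 z [ 0.0102  0.0072 -0.9999] pos [ 486.3 -314.3   13.9] yaw 81.33 w 0.651 f [ 0.6 -0.4 -1.7] t 92.55
```

```bash
python3 -m inch '[[[1,4,-1,0,0],[1,5,-1,0,0],[1,5,-1,0,0],[1,4,-1,0,0],[1,0,0,0,0]]]'; python3 -c "
from h import *
rel(.5016-.1*.1513,-.187-.1*.9885,.012,81.3)"
```

```text
clock: 93.05
position: [0.4842, -0.2942, 0.0139]
ee_rot: [2.383, 2.046, 0.018]
force: [0.3, -0.5, -0.8]
width: 0.653
tool shift [8.6 1.  1.9] turn 0.0 z [ 0.0091  0.0071 -0.9999] pos [ 484.2 -294.2   13.9] yaw 81.31 w 0.653 f [ 0.3 -0.5 -0.8] t 93.05
```

```bash
python3 -m inch '[[[1,4,1,0,0],[1,3,0,0,0]]]'; python3 tl.py; python3 -m inch '[[[1,2,0,0,0],[1,2,0,0,0]]]'; python3 tl.py
```

```text
clock: 93.25
position: [0.4862, -0.2874, 0.0139]
ee_rot: [2.383, 2.046, 0.017]
force: [0.9, -9.6, -2.2]
width: 0.652
pos [ 486.2 -287.4   13.9] yaw 81.3 tiltW [0.0088 0.0067] tooldown [-0.0079 -0.0077  0.9999] t 93.25 f [ 0.9 -9.6 -2.2] w 0.652
clock: 93.45
position: [0.4862, -0.2874, 0.0141]
ee_rot: [2.382, 2.041, 0.011]
force: [-1.4, -6.8, -1.9]
width: 0.655
pos [ 486.2 -287.4   14.1] yaw 81.19 tiltW [0.0084 0.0015] tooldown [-0.0028 -0.008   1.    ] t 93.45 f [-1.4 -6.8 -1.9] w 0.655
```

```bash
python3 -m inch '[[[1,0,0,0,0],[0.5,0,0,0,0],[0,0,0,0,0],[0,0,0,0,0],[0,0,-1,-10,0],[0,0,-1,-14,0],[0,0,0,-16,0],[0,0,0,-16,0],[0,0,0,-16,0],[0,0,0,-16,0],[0,0,0,-16,0],[0,0,0,-16,0]]]'>/dev/null;python3 -m inch '[[[0,0,-8,-18,0],[0,0,-14,-18,0],[0,0,-18,-18,0],[0,0,-20,-18,0],[0,0,-20,-16,0],[0,0,-20,-8,0],[0,0,-12,0,0],[0,0,0,0,0],[0,0,0,0,0]]]'; python3 - <<'E'
from h import *
s,im=snap("wrist","w45.png");K,W=cam("wrist",im,s);np.savez("w45.npz",K=K,W=W)
snap("top","t45.png",(310,170,510,320),4)
E
```

```text
clock: 95.55
position: [0.3694, -0.2647, 0.2555]
ee_rot: [2.364, 2.041, 0.019]
force: [0.8, 0.1, -1.1]
width: 0.999
```

View pics/w45.png

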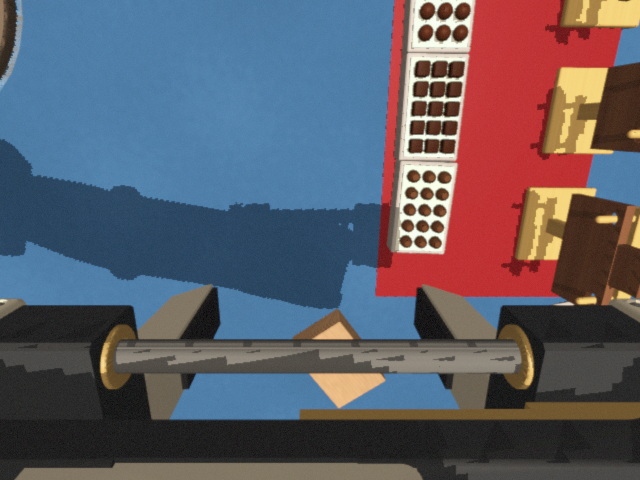

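View pics/t45.png

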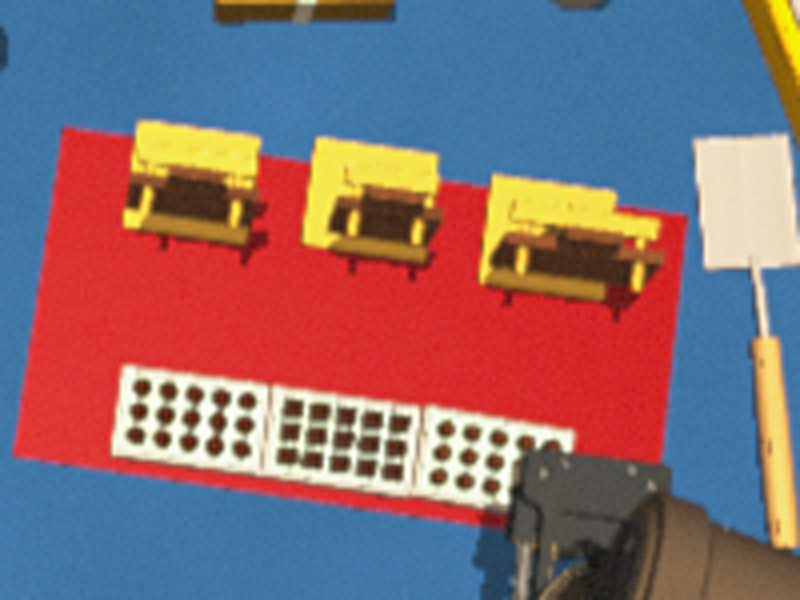

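```bash
python3 - <<'E'
import cv2
f=cv2.imread("pics/w45.png")[40:270,380:490];cv2.imwrite("pics/w45a.png",cv2.resize(f[:125],None,fx=4.7,fy=4.7,interpolation=cv2.INTER_CUBIC))
cv2.imwrite("pics/w45b.png",cv2.resize(f[105:],None,fx=4.7,fy=4.7,interpolation=cv2.INTER_CUBIC))
E
```

```text
(no output)
```

View pics/w45a.png

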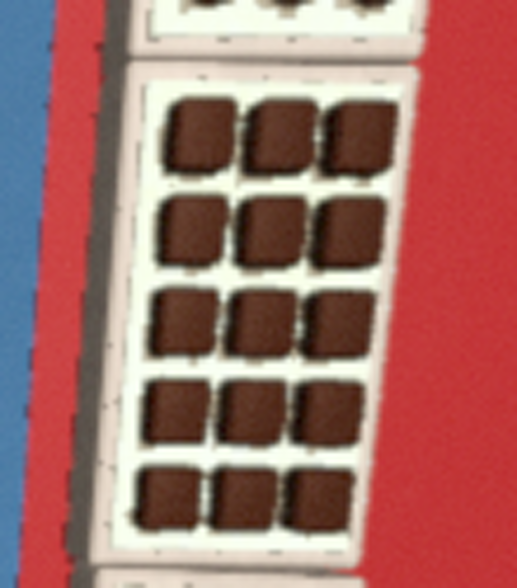

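View pics/w45b.png

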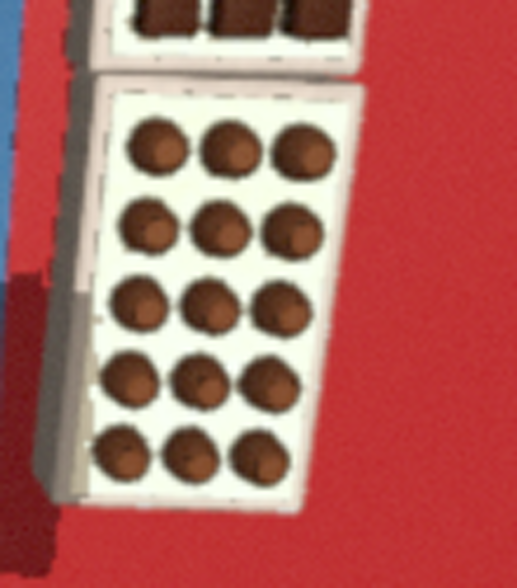

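```bash
python3 -c "
from tray import *
f,a=tray('w45',(380,40),4.7,((128,62),(418,68),(360,567),(93,562)))
r,b=tray('w45',(380,145),4.7,((95,74),(363,84),(300,512),(58,500)))
t=np.radians(a);d=(r-f)[:2];print('cross',d@[np.cos(t),np.sin(t)],'along',d@[-np.sin(t),np.cos(t)],'dyaw rad',np.radians(b-a))
d=np.load('w42.npz')
l,c=tray('w42',(0,0),1,((270,176),(361,176),(357,313),(275,313)))
d=(l-np.array([.5015,-.187,.026]))[:2];t=np.radians(-8.7);print('L cross',d@[np.cos(t),np.sin(t)],'along',d@[-np.sin(t),np.cos(t)])
"
```

```text
[ 0.5012 -0.1881  0.026 ] len 0.0986 wid 0.0588 yaw -8.72 -9.4
[ 0.4856 -0.2872  0.026 ] len 0.0987 wid 0.0584 yaw -10.09 -11.19
cross -0.0004569744560295481 along -0.10036135072964907 dyaw rad -0.02398895780759763
[ 0.5164 -0.0899  0.026 ] len 0.0958 wid 0.0575 yaw -8.51 -9.08
L cross 2.2864716688197548e-05 along 0.09818408554096793
```

```bash
python3 tl.py; python3 -c "
from h import *
rel(.4735,-.370,.10,81.3)"
```

```text
pos [ 369.6 -264.5  255.1] yaw 81.66 tiltW [ 0.0207 -0.0048] tooldown [ 0.0018 -0.0212  0.9998] t 95.65 f [-0.5 -0.2 -0.5] w 1.002
tool shift [-89.  114.7 157.7] turn 0.4 z [ 0.0207 -0.0048 -0.9998] pos [ 369.6 -264.5  255.1] yaw 81.66 w 1.002 f [-0.5 -0.2 -0.5] t 95.65
```

```bash
python3 -m inch '[[[1,-5,6,8,0.2],[1,-9,11,14,0.2],[1,-10,13,16,0],[1,-10,13,17,0],[1,-10,13,17,0],[1,-10,13,17,0],[1,-10,13,17,0],[1,-10,12,16,0],[1,-7,8,12,0],[1,-3,4,6,0],[1,0,0,0,0]]]'; python3 - <<'E'
from h import *
s,im=snap("wrist","w46.png")
rel(.4735,-.370,.014,81.3)
E
```

```text
clock: 96.75
position: [0.4759, -0.3674, 0.097]
ee_rot: [2.377, 2.045, 0.024]
force: [-0.5, -0.0, -0.4]
width: 0.09
tool shift [-3.8 -3.  83.4] turn 0.1 z [ 0.0153  0.0056 -0.9999] pos [ 475.8 -367.1   97.4] yaw 81.43 w 0.05 f [-0.3  1.1 -0.2] t 96.8
```

View pics/w46.png

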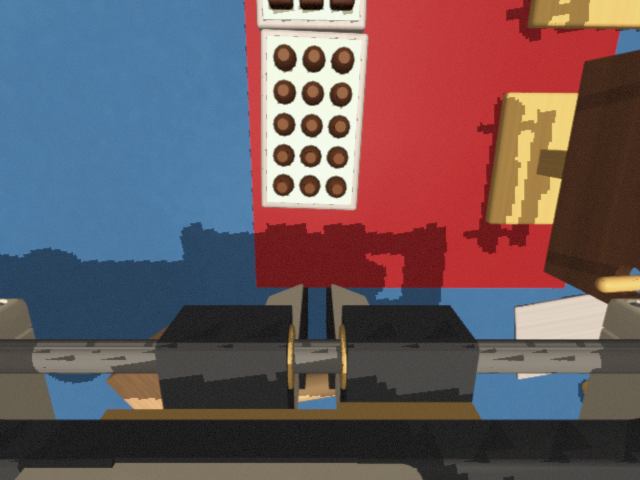

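```bash
python3 -m inch '[[[1,-2,0,10,0],[1,-2,0,14,0],[1,0,0,15,0],[1,0,0,15,0],[1,0,0,14,0],[1,0,0,10,0],[1,0,0,0,0]]]'; python3 -c "
from h import *
rel(.5015+.004-.161*.1513,-.187-.161*.9885,.014,81.3)"
```

```text
clock: 97.5
position: [0.4755, -0.37, 0.0138]
ee_rot: [2.376, 2.045, 0.023]
force: [-0.6, -0.4, -0.1]
width: 0.005
tool shift [24.5  2.  -0. ] turn 0.2 z [ 0.0157  0.0047 -0.9999] pos [ 475.5 -370.    13.8] yaw 81.46 w 0.005 f [-0.6 -0.4 -0.1] t 97.5
```

```bash
python3 -m inch '[[[1,6,1,0,0.1],[1,7,1,0,0],[1,5,0,0,0],[1,3,0,0,0],[1,2,0,0,0]]]'; python3 -m inch '[[[1,2,0,0,0],[1,2,0,0,0]]]';python3 -m inch '[[[1,2,0,0,0],[1,2,0,0,0],[1,2,0,0,0]]]'
```

```text
clock: 98.0
position: [0.4834, -0.3476, 0.016]
ee_rot: [2.374, 2.039, 0.025]
force: [2.9, -10.6, -0.4]
width: 0.004
clock: 98.2
position: [0.4851, -0.3475, 0.0176]
ee_rot: [2.371, 2.032, 0.022]
force: [-0.3, -4.9, -1.6]
width: 0.0
clock: 98.5
position: [0.485, -0.3476, 0.0189]
ee_rot: [2.37, 2.023, 0.015]
force: [-0.8, -5.1, -0.8]
width: 0.002
```

```bash
python3 -m inch '[[[1,-6,0,0,0],[1,-8,0,-4,0],[1,-6,0,-10,0],[1,0,0,-14,0],[1,0,0,-16,0],[1,0,0,-16,0],[1,0,0,-16,0],[1,0,-4,-16,0],[1,0,-8,-16,0],[1,0,-12,-16,0],[1,0,-14,-12,0],[1,0,-14,0,0]]]'>/dev/null;python3 -m inch '[[[1,10,-14,-12,0],[1,15,-14,-12,0],[1,15,-14,-12,0],[1,15,-10,-12,0],[1,10,-4,-5,0],[1,0,0,0,0],[1,0,0,0,0]]]'; python3 - <<'E'
from h import *
s,im=snap("wrist","w47.png");K,W=cam("wrist",im,s);np.savez("w47.npz",K=K,W=W)
E
python3 tl.py
```

```text
clock: 100.4
position: [0.373, -0.2806, 0.2218]
ee_rot: [2.367, 2.019, 0.016]
force: [0.0, 0.2, -0.9]
width: 0.002
pos [ 373.1 -280.6  221.7] yaw 80.92 tiltW [ 0.0274 -0.0164] tooldown [ 0.0119 -0.0297  0.9995] t 100.45 f [ 0.5  0.4 -0.3] w 0.002
```

View pics/w47.png

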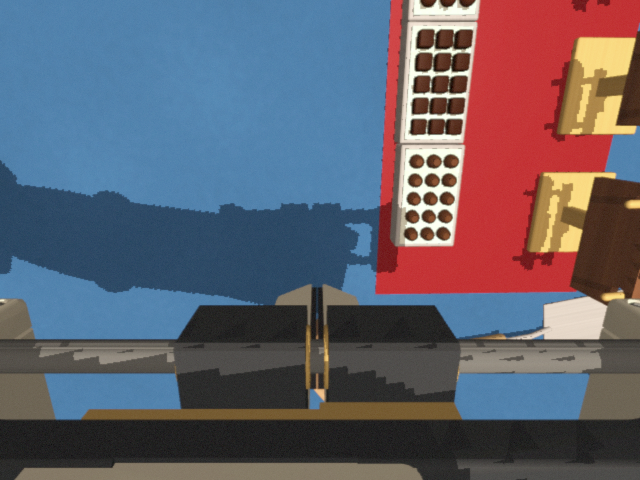

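```bash
python3 - <<'E'
import cv2
f=cv2.imread("pics/w47.png")
cv2.imwrite("pics/w47a.png",cv2.resize(f[10:150,385:495],None,fx=4.2,fy=4.2,interpolation=cv2.INTER_CUBIC))
cv2.imwrite("pics/w47b.png",cv2.resize(f[125:260,385:495],None,fx=4.4,fy=4.4,interpolation=cv2.INTER_CUBIC))
E
```

```text
(no output)
```

View pics/w47a.png

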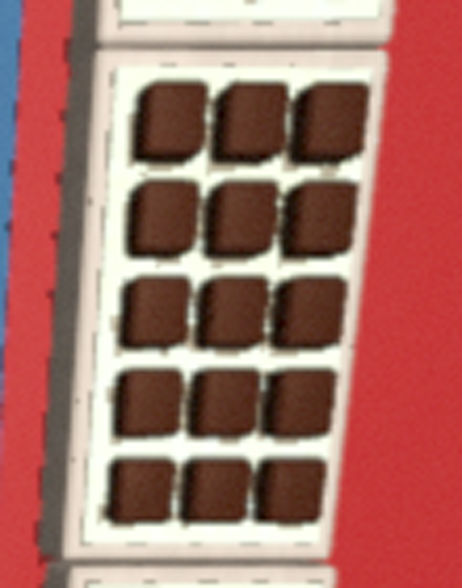

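View pics/w47b.png

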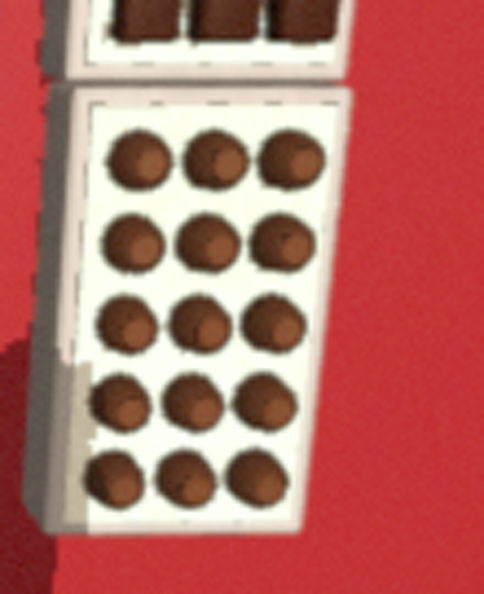

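```bash
python3 -c "
from tray import *
f,a=tray('w47',(385,10),4.2,((95,50),(388,52),(330,558),(62,557)))
r,b=tray('w47',(385,125),4.4,((73,87),(353,90),(302,533),(45,532)))
t=np.radians(a);d=(r-f)[:2];print('cross',d@[np.cos(t),np.sin(t)],'along',d@[-np.sin(t),np.cos(t)],'dyaw rad',np.radians(b-a))
"
```

```text
[ 0.5009 -0.1879  0.026 ] len 0.0984 wid 0.0595 yaw -8.95 -9.21
[ 0.4872 -0.2877  0.026 ] len 0.0987 wid 0.0595 yaw -8.81 -9.83
cross 0.0019523079736478849 along -0.10065686428561507 dyaw rad 0.002500132781996471
```

```bash
python3 -m inch '[[[1,-10,-5,-8,0],[1,-16,-8,-10,0],[1,-20,-10,-10,0],[1,-20,-10,-10,0],[1,-20,-10,-8,0],[1,-20,-10,0,0],[1,-20,-5,0,0],[1,-15,0,0,0],[1,-8,0,0,0],[1,0,0,0,0],[1,0,0,0,0]]]'; python3 - <<'E'
from h import *
snap("top","t48.png",(310,170,510,320),4)
snap("scene","s48.png",(190,150,350,310),4)
snap("top","t48f.png")
E
```

```text
clock: 101.55
position: [0.2894, -0.4279, 0.262]
ee_rot: [2.375, 2.024, 0.023]
force: [0.1, -0.3, 0.0]
width: 0.004
```

View pics/t48.png

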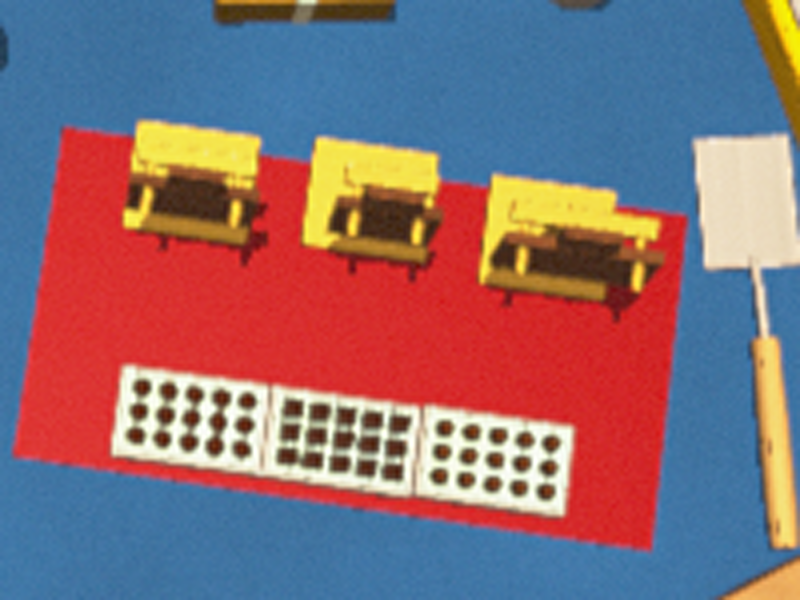

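View pics/s48.png

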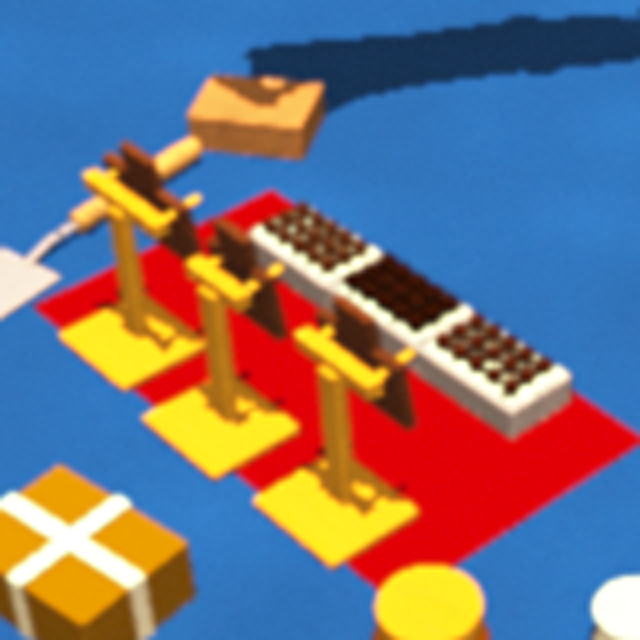

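View pics/t48f.png

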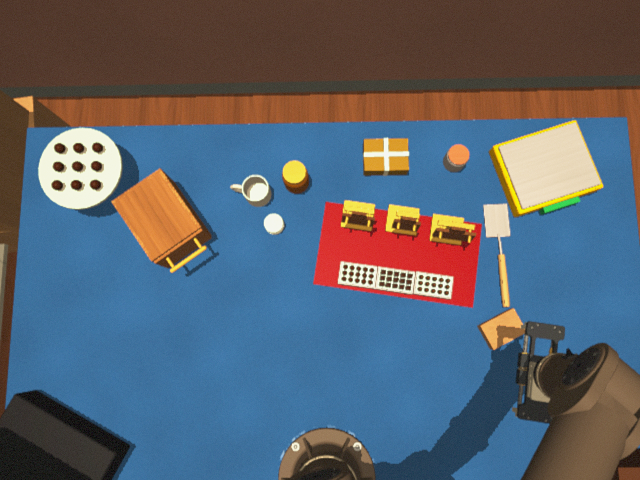

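```bash
python3 -m inch '[[[1,0,0,0,0],[1,0,0,0,0],[1,0,0,0,0],[1,0,0,0,0],[1,0,0,0,0],[1,0,0,0,0],[1,0,0,0,0],[1,0,0,0,0],[1,0,0,0,0],[1,0,0,0,0],[1,0,0,0,0],[1,0,0,0,0]]]'>/dev/null; python3 - <<'E'
from h import *
snap("top","t49.png")
a=cv2.imread("pics/top0.png").astype(np.float32);b=cv2.imread("pics/t49.png").astype(np.float32)
g=lambda i:cv2.cvtColor(i,cv2.COLOR_BGR2GRAY)
for n,(x0,y0,x1,y1) in dict(handle=(160,235,215,275),cabinet=(110,165,200,240),cup=(228,172,275,210),jar=(280,158,310,192),spool=(262,212,288,237),spool2=(445,143,472,170),spat=(483,200,515,310),carton=(478,305,528,350),box=(360,135,412,176)).items():
    s,r=cv2.phaseCorrelate(g(a)[y0:y1,x0:x1],g(b)[y0:y1,x0:x1]);print(n,np.round(s,2),round(r,2),"absdiff",round(float(np.abs(a-b)[y0:y1,x0:x1].mean()),1))
# tray rows from top view
f=cv2.imread("pics/t49.png")[250:310,330:460];cv2.imwrite("pics/t49c.png",cv2.resize(f,None,fx=6,fy=6,interpolation=cv2.INTER_CUBIC))
E
```

```text
handle [-0.01 -0.03] 1.0 absdiff 3.3
cabinet [-0.    0.48] 1.0 absdiff 3.2
cup [-0.02 -0.  ] 0.97 absdiff 3.0
jar [ 0.03 -0.03] 1.0 absdiff 3.2
spool [0.51 0.34] 1.0 absdiff 2.6
spool2 [0.49 0.36] 0.98 absdiff 2.8
spat [-0.04 -0.03] 0.99 absdiff 3.2
carton [0.4 0.7] 0.48 absdiff 19.7
box [0.05 0.53] 1.0 absdiff 3.2
```

View pics/t49c.png

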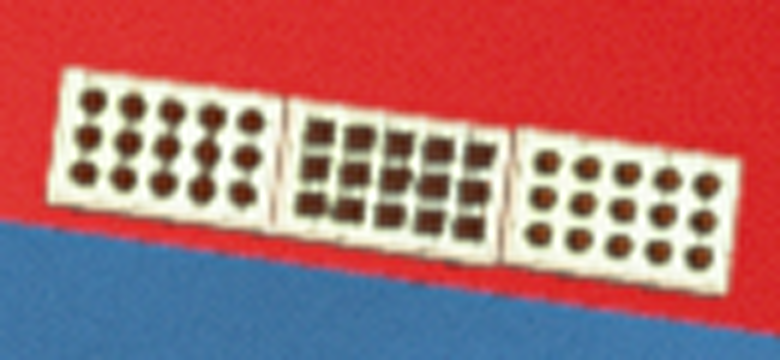

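Nothing has moved: the drawer handle is back at its starting pixel and the bystanders are in place. The carton reading differs only because the arm and its shadow are over it. I'm handing the job in.

```bash
python3 -c "
from cell import workorder
print(workorder.sign_off())"
```

```text
the job is handed in; nothing more can be done
None
```

I handed the job in at about 103 s. The drawer went out to its stop, the three plaques in it now hang on their matching stands, and the drawer is shut. Both loose trays are up against the fixed tray.

**Last checks:**
- **Plaques:** small is on the middle stand, large on the right and medium on the left. In the pictures, both pins stick through the holes of each one, and all three are released. I judged this by eye and took no final position measurements.
- **Drawer:** the handle is back at its starting pixel in the top view, to within 0.03 px.
- **Right tray:** it first sat about 0.025 rad askew, so I pushed it flush from its outer end. It then measured 2 mm off line, about 0.7 mm of gap and 0.003 rad of yaw.
- **Left tray:** it measured in line and about 98 mm from the fixed tray's centre. Touching trays should read 100 mm, so about 2 mm of that is measurement error. It looks flush in the last picture.
- **Bystanders:** the cup, jar, spool and spatula show no real change from the first picture. The automatic image check on the carton was unreliable because the arm and its shadow covered it. By eye it is still in place, and I saw no contact with it.
- **Tray knock:** I saw no tray get knocked aside.

Pulling the drawer, and some trial moves after it, tilted the tool by up to 12 degrees. I straightened it by pulling against the handle at its stop, and later against the fixed tray.

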